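Right the toppled solvent bottles, pack them in the spill tray and snap its cover on

ROBOT

A 6-joint arm with a two-finger parallel gripper is mounted at the origin on a cart in front of the work surface, level with it; the furniture and walls round the work are solid. World frame = base frame: x ahead of the robot, y to its left, z up, the work surface at z = 0. Lengths are in m, angles in rad, forces in N, time in s.
With the tool pointing down it reaches from about 0.25 to 0.725 m from the base axis. Payload 4 kg.
Tool frame: the origin (TCP) lies midway between the tips of the shut fingers; the grasp point (between the pads) lies 19 mm behind it; z points along the fingers, y is the line along which they close (so a half turn about z gives the same grasp; the last joint's range is limited). The gripper opens to 85 mm and grips with 20 to 120 N. Pads are 22 mm wide; open, the fingers measure 114 mm over their backs; the gripper's body (76 mm by 85 mm) begins 54 mm behind the grasp point. The pads swing forward as they close: fully open they stand 13 mm farther back than shut.
Start: joints at [-1.181, 0.241, 0.005, 1.335, 0, 1.571], TCP at [0.19, -0.462, 0.231] pointing down, gripper open.
Joint ranges: [-2.72, 2.72], [-1.05, 1.87], [-1.09, 1.28], [-1.99, 2.15], [-1.42, 1.44], [-3.14, 3.14]. Speed limits (rad/s): [2.79, 2.79, 3.14, 3.14, 3.14, 3.14].

INTERFACE

Orientations are given as a unit quaternion [x, y, z, w].
In Python, from workcell import bot, camera, job_done gives the robot as it stands.
- The arm moves only by the tool carry_out, never from a script. Its argument "plan" is a list of rows, each an object of numbers: "dx", "dy", "dz": the shift along the tool's x, y, z in mm; "twist": the turn about the tool's z in degrees; "fingers": the closure, from -1 (fully open) to 1 (shut). In form: [{"dx": .., "dy": .., "dz": .., "twist": .., "fingers": ..}, ...]. A call has exactly 5 rows; each row is the pose to reach, as a shift and turn from the pose commanded when the call began, along the tool's axes at that moment; what a row does not reach only later rows make up. A row lasts 1/12 s, in which the tool goes at most 41.7 mm and 7.16 degrees, less where a joint would pass 70% of its speed; a pose out of reach is approached as far as the arm can. A call with a gripper value outside its range is refused whole. The fingers move at their own pace and stop on an object; the grip force is fixed at half the most. Time passes only in rows, so rows that repeat a pose let the fingers close, or fill a call up. It gives the time, the measured TCP pose, the force, the opening and the grip force at its end, in the units of the state.
- bot.get_obs(): the state, without advancing time (a new reading comes with each control period).
- camera(name): name is "scene" or "top" or "wrist"; returns a dict with "image" (420x560x3 uint8, red, green, blue), "intrinsics" (3x3 intrinsics, pixels), "distortion" ([k1, k2, p1, p2, k3] as OpenCV has them; the pictures are not rectified), "eye" and "attitude" of the camera in the world. Camera axes: x right, y down, z forward; pixel columns grow to the right and rows downward; lengths in m; the calibration is good to about 2 mm. A picture is of the moment at which its call begins. There is no depth.
- job_done(): hands the job in; it is judged then, once.
The state is a dict: "clock": time; "joint_pos": joint angles; "joint_vel": joint speeds; "tau": joint torques, N m; "eef_pos": TCP position; "tool_rot": TCP orientation; "ft_force": force on the tool from outside, world axes, zero at the start; "ft_torque": the same for the moment, N m; "grip_width": finger opening in m; "grasp_force": force on a finger pad.
Only numpy, scipy, OpenCV 4.12 (cv2) and the standard library are available. Lean on these libraries where they do the work, as an engineer would, in place of code of your own. Each camera call takes 0.05 s, during which the arm holds its last target. There are 200 camera calls.

TASK

The plunger bottles at the solvent station have been knocked over. Stand every toppled one upright in the steel spill tray beside the one that is still standing there (they fit only two by two, so shift that one into a corner if it is in the way), then set the white cover over the tray and press it down corner by corner until all four clips have snapped and it sits fully home. Leave the other things on the bench where they are.

Things in the scene. Friction and masses are not known exactly. Their poses are not given: they have to be found in the camera images.
- bottle0: white square plunger-top bottle, 61x61x122 mm, 0.19 kg; origin at the centre of its underside, z from base through cap. Square body 60 wide to 92 mm up, round neck 41 mm across from 92 to 106, round dish (fixed) 39 across from 112 to 122; leans up to 0.04 rad when standing; toppled at the start: lies on a flat side on the bench, origin 30 mm up; may be absent
- bottle1: another such bottle, same sizes and frame as bottle0; toppled at the start: lies on a flat side on the bench, origin 30 mm up; may be absent
- bottle2: another such bottle, same sizes and frame as bottle0; toppled at the start: lies on a flat side on the bench, origin 30 mm up; may be absent
- bottle3: another such bottle, same sizes and frame as bottle0, still standing in the tray against its +y wall; not always in a corner: in the middle of the wall it takes the room of two
- tray: steel spill tray screwed to the bench, open box without partitions; origin at the centre of its underside, x, y along its sides, z up. Inside 131 (x) by 137 mm (y): four bottles fit two by two, each about 33 mm (x) and 34 mm (y) from the centre. Walls 3 mm, rim 86 mm above the bench; clips outside the y walls reach 100 mm out and 80 mm up
- tray_floor (a point): centre of the tray's floor, 4 mm above the bench, on which the bottles stand; a ledge round the outside of the tray, its top 54 mm above the bench, is where the cover's skirt lands
- cover: white plastic cover of the tray (hood, open below), 0.35 kg, standing on the bench; origin at the centre of its open underside, x, y along its sides, z up. 147 (x) by 152 (y) outside, 82 high; skirt flared outward over the lowest 12 mm as a lead-in; 1.5 to 2 mm play all round on the tray. Goes on at the tray's yaw or half a turn from it, not a quarter turn
- cover_handle (a point): middle of the cover's handle: round bar 12 mm thick along the cover's y, 60 mm of it free, 110 mm above the cover's underside, 22 mm free below the bar. Take it from above, closing along the cover's x
- cover_corner0 (a point): thumb pad on the cover's top where to press for the corner at x -60, y -63 mm of the cover, 82 mm above its underside. About 151 mm above the bench while the cover rests on the clips, 136 when this corner is home
- clip0 (a joint): spring clip with a black roller outside the tray at x -60, y -90 mm of the tray; 0 at rest, grows (to about 0.1) as the cover's lug (at x -60, y -83 of the cover) pushes it outward, back to about 0 once the lug is under it. A press of 8 to 18 N on that corner snaps it; the stiff cover may take a neighbouring corner down with it or lift the far one, so check all four
- cover_corner1 (a point): thumb pad on the cover's top where to press for the corner at x +60, y -63 mm of the cover, 82 mm above its underside. About 151 mm above the bench while the cover rests on the clips, 136 when this corner is home
- clip1 (a joint): spring clip with a black roller outside the tray at x +60, y -90 mm of the tray; 0 at rest, grows (to about 0.1) as the cover's lug (at x +60, y -83 of the cover) pushes it outward, back to about 0 once the lug is under it. A press of 8 to 18 N on that corner snaps it; the stiff cover may take a neighbouring corner down with it or lift the far one, so check all four
- cover_corner2 (a point): thumb pad on the cover's top where to press for the corner at x -60, y +63 mm of the cover, 82 mm above its underside. About 151 mm above the bench while the cover rests on the clips, 136 when this corner is home
- clip2 (a joint): spring clip with a black roller outside the tray at x -60, y +90 mm of the tray; 0 at rest, grows (to about 0.1) as the cover's lug (at x -60, y +83 of the cover) pushes it outward, back to about 0 once the lug is under it. A press of 8 to 18 N on that corner snaps it; the stiff cover may take a neighbouring corner down with it or lift the far one, so check all four
- cover_corner3 (a point): thumb pad on the cover's top where to press for the corner at x +60, y +63 mm of the cover, 82 mm above its underside. About 151 mm above the bench while the cover rests on the clips, 136 when this corner is home
- clip3 (a joint): spring clip with a black roller outside the tray at x +60, y +90 mm of the tray; 0 at rest, grows (to about 0.1) as the cover's lug (at x +60, y +83 of the cover) pushes it outward, back to about 0 once the lug is under it. A press of 8 to 18 N on that corner snaps it; the stiff cover may take a neighbouring corner down with it or lift the far one, so check all four
- counter: round white tally counter with a side button, 50x49x28 mm, bystander
- swab_tin: round white swab tin, 66 mm across, 40 high, bystander
- loupe: black loupe, 39 mm across, 42 high, bystander
There are look-alikes about, which are no part of the job. Leave any purple look-alike of the bottle0 alone.

How it is judged:
At the end, for the whole second after the job is handed in: every bottle present stands upright (within 0.1 rad) on the tray's floor, at rest; the cover sits on the tray, square to it and centred within 6 mm, released, each of its four corner pads snapped down to less than 139.5 mm above the bench (home is 136, before snapping about 151) (angle between each of bottle0, bottle1, bottle2, bottle3's own z axis and vertical below 0.1 rad and x of bottle0 in the frame of tray between -0.045 and 0.045 m and y of bottle0 in the frame of tray between -0.045 and 0.045 m and z of each of bottle0, bottle1, bottle2, bottle3 in the frame of tray below 0.012 m and linear speed of each of bottle0, bottle1, bottle2, bottle3, cover below 0.02 m/s and x of bottle1 in the frame of tray between -0.045 and 0.045 m and y of bottle1 in the frame of tray between -0.045 and 0.045 m and x of bottle2 in the frame of tray between -0.045 and 0.045 m and y of bottle2 in the frame of tray between -0.045 and 0.045 m and x of bottle3 in the frame of tray between -0.045 and 0.045 m and y of bottle3 in the frame of tray between -0.045 and 0.045 m and z of cover_corner0 in the frame of tray between 0.13 and 0.1395 m and z of cover_corner1 in the frame of tray between 0.13 and 0.1395 m and z of cover_corner2 in the frame of tray between 0.13 and 0.1395 m and z of cover_corner3 in the frame of tray between 0.13 and 0.1395 m and horizontal distance between cover and tray below 0.006 m and angle between the y axis of cover and the y axis of tray, either way round below 0.08 rad and angle between cover's own z axis and vertical below 0.05 rad); the robot touches nothing.
It fails at once if the tally counter is pushed more than 40 mm from where it stood (distance of counter from where it was at the start of the episode above 0.04 m).
It fails at once if the swab tin is pushed more than 40 mm from where it stood (distance of swab_tin from where it was at the start of the episode above 0.04 m).
It fails at once if the loupe is pushed more than 40 mm from where it stood (distance of loupe from where it was at the start of the episode above 0.04 m).
Of bottle0, bottle1, bottle2 only 2 to 3 are there at a start; the rules pass over those that are not, and their reading is None.
At some moment in a run one of bottle0, bottle1, bottle2 may be knocked a few centimetres aside while the robot is not near it.
Once in a run the grip may slacken for a moment while it holds something.
It also fails if it takes over 210 s, if anything falls off the work surface, if the arm or the gripper's body presses on something with over 40 N, if the wrist force passes 120 N, or if a joint passes its speed limit or range.

## Working session

There is one attempt and no reset: what is moved stays moved. The work goes in short steps, Python scripts to look and compute and a tool call to move; the robot and the scene stay as the last step left them, time stands still between calls to the robot, and variables do not carry over. Pictures are saved under pics/ and viewed, at most 14 in all, crops included, and the job is handed in when it is done.

Besides the shell and the picture viewer there is one more tool, called after "Request:" as name(argument=value, ...), one argument or row to a line, values as JSON. carry_out: Moves the arm, as the interface text tells. Its arguments: {"type":"object","properties":{"plan":{"type":"array","items":{"type":"object","properties":{"dx":{"type":"number"},"dy":{"type":"number"},"dz":{"type":"number"},"twist":{"type":"number"},"fingers":{"type":"number"}}}}},"required":["plan"]}

```bash
mkdir -p pics; ls; python3 - <<'E'
from workcell import bot, camera
import cv2,pickle
o=bot.get_obs();print(o)
for n in("scene","top"):
    c=camera(n);print(n,c["intrinsics"],c["distortion"],c["eye"],c["attitude"])
    pickle.dump(c,open(n+".pkl","wb"))
    cv2.imwrite(f"pics/{n}0.png",cv2.resize(c["image"][:,:,::-1],(800,600),interpolation=cv2.INTER_CUBIC))
E
```

```text
pics
{'clock': 0.0, 'joint_pos': array([-1.18099393e+00,  2.41440139e-01,  3.72140333e-03,  1.33519656e+00,
        2.60160526e-06,  1.57078796e+00]), 'joint_vel': array([ 0.00117499,  0.00018383,  0.00157232, -0.00178503, -0.00215417,
        0.00121958]), 'tau': array([ 1.80631541e-03, -3.72315502e+01,  2.52409887e+01,  1.68182940e-02,
       -1.17017003e-04,  1.30934606e-05]), 'eef_pos': array([ 0.18976312, -0.46190653,  0.23039832]), 'tool_rot': array([ 9.81065449e-01,  1.93673598e-01, -2.03909575e-04, -1.03967862e-03]), 'ft_force': array([ 0.23584152, -0.36617015,  1.368341  ]), 'ft_torque': array([-0.00831391, -0.02177381,  0.04645826]), 'grasp_force': 0.0, 'grip_width': 0.0856284225402041}
scene [[499.54106127   0.         279.05662134]
 [  0.         499.54106127 205.32303355]
 [  0.           0.           1.        ]] [-0.03178438  0.          0.          0.          0.        ] [0.01519952 0.99589116 1.11453416] [-0.25279872  0.87887786 -0.39121235  0.10305058]
top [[486.87383796   0.         285.20695938]
 [  0.         486.87383796 209.79525145]
 [  0.           0.           1.        ]] [-0.10125652  0.          0.          0.          0.        ] [-0.0139541   0.08930119  1.86727171] [-0.66950551  0.72544268 -0.11653971  0.1091503 ]
```

View pics/scene0.png

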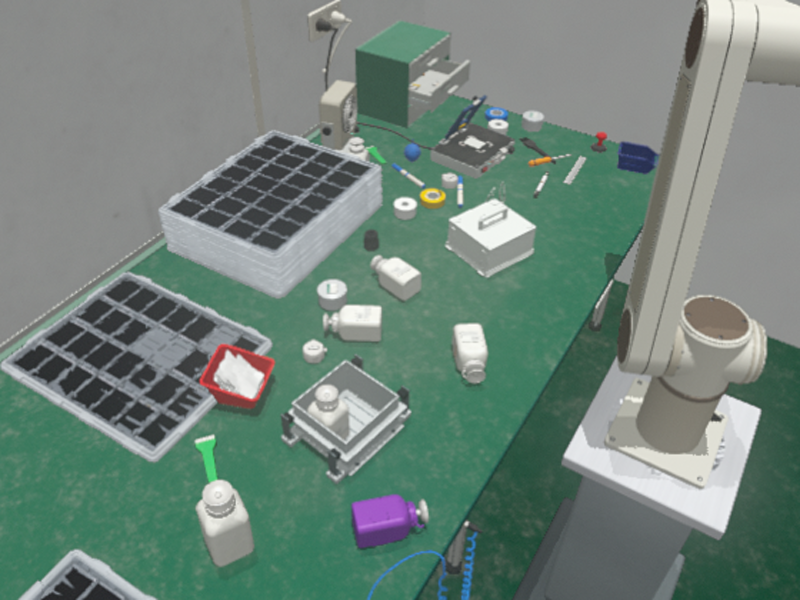

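View pics/top0.png

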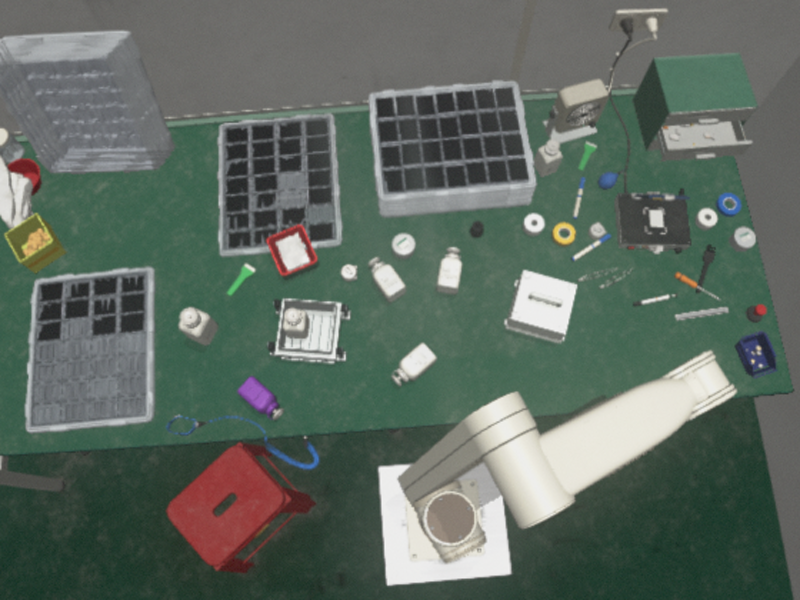

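```bash
cat > h.py <<'E'
import numpy as np,cv2,pickle
from scipy.spatial.transform import Rotation as R
def unproj(c,u,v,z):
    p=cv2.undistortPoints(np.array([[[u,v]]],float),c["intrinsics"],c["distortion"])[0,0]
    d=R.from_quat(c["attitude"]).apply([*p,1]);e=np.array(c["eye"])
    return e+d*(z-e[2])/d[2]
def proj(c,P):
    r=R.from_quat(c["attitude"]).inv();P=np.atleast_2d(P)
    q=r.apply(P-np.array(c["eye"]))
    return cv2.projectPoints(q,np.zeros(3),np.zeros(3),c["intrinsics"],np.array(c["distortion"]))[0][:,0]
def crop(c,x0,y0,x1,y1,f,fn,step=20,draw=()):
    im=cv2.resize(c["image"][y0:y1,x0:x1,::-1],None,fx=f,fy=f,interpolation=cv2.INTER_CUBIC)
    for x in range(-(-x0//step)*step,x1,step):
        cv2.line(im,(int((x-x0)*f),0),(int((x-x0)*f),6),(0,255,255),1);cv2.putText(im,str(x),(int((x-x0)*f),16),0,.35,(0,255,255),1)
    for y in range(-(-y0//step)*step,y1,step):
        cv2.line(im,(0,int((y-y0)*f)),(6,int((y-y0)*f)),(0,255,255),1);cv2.putText(im,str(y),(8,int((y-y0)*f)+4),0,.35,(0,255,255),1)
    for P,col in draw:
        q=((proj(c,P)+.5-[x0,y0])*f).astype(int)
        cv2.polylines(im,[q.reshape(-1,1,2)],True,col,1)
    cv2.imwrite(fn,im)
def state():
    from workcell import bot
    o=bot.get_obs();X=R.from_quat(o["tool_rot"]).as_matrix()
    return o,o["eef_pos"],np.arctan2(X[1,0],X[0,0])
def go(x,y,z,yaw,frm=None):
    """print shift from frm=(pos,yaw) (default measured) to world target"""
    if frm is None: o,p,a=state()
    else: p,a=frm
    d=np.array([x,y,z])-p
    t=np.degrees((a-yaw+np.pi/2)%np.pi-np.pi/2)
    print("dx %.1f dy %.1f dz %.1f twist %.1f"%(1e3*(d[0]*np.cos(a)+d[1]*np.sin(a)),1e3*(d[0]*np.sin(a)-d[1]*np.cos(a)),-1e3*d[2],t))
    return (np.array([x,y,z]),a-np.radians(t))
E
python3 - <<'E'
from h import *
t=pickle.load(open("top.pkl","rb"));s=pickle.load(open("scene.pkl","rb"))
crop(t,182,158,414,284,3.4,"pics/t1.png");crop(s,186,130,386,340,2.85,"pics/s1.png")
E
```

```text
(no output)
```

View pics/t1.png

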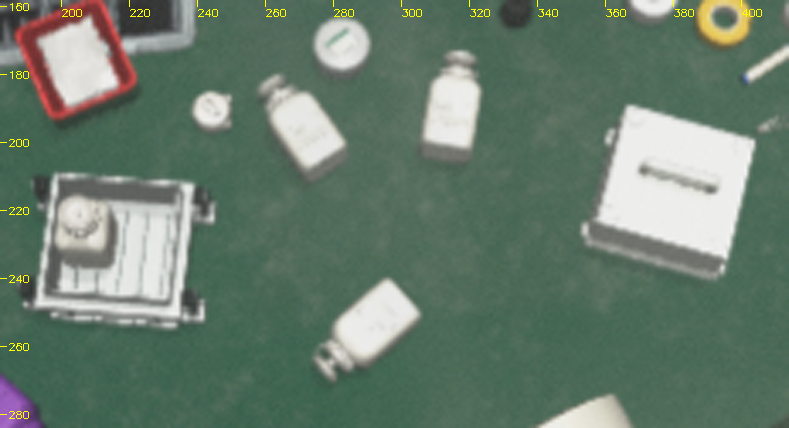

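View pics/s1.png

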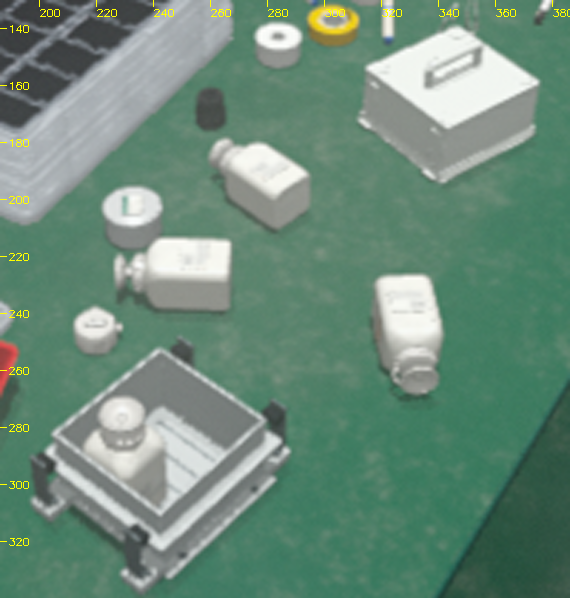

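```bash
cat > fit.py <<'E'
from h import *
from scipy.optimize import least_squares,minimize
def ptfit(obs,x0):
    """obs: list of (cam,u,v,localpoint)"""
    def f(p):
        c,s=np.cos(p[2]),np.sin(p[2]);r=[]
        for cam,u,v,L in obs:
            w=[p[0]+c*L[0]-s*L[1],p[1]+s*L[0]+c*L[1],L[2]]
            r+=list(proj(cam,w)[0]-[u,v])
        return r
    o=least_squares(f,x0,loss="soft_l1");return o.x,np.abs(f(o.x)).max(),np.round(f(o.x),1)
def ring(r,z0,z1,n=24):
    a=np.linspace(0,2*np.pi,n,False)
    return np.array([[r*np.cos(t),r*np.sin(t),z] for t in a for z in(z0,z1)])
def rr(h,z0,z1,r=.012):
    a=np.linspace(0,2*np.pi,24,False);o=[]
    for t in a:
        for z in(z0,z1):
            o.append([np.sign(np.cos(t))*(h-r)+r*np.cos(t),np.sign(np.sin(t))*(h-r)+r*np.sin(t),z])
    return np.array(o)
PARTS=[np.vstack([rr(.03,0,.082,.006),ring(.0225,.092,.0921)]),ring(.0205,.09,.106),ring(.010,.1,.115),ring(.0195,.112,.122)]
def lying(p,P):   # p: x,y of origin(base centre), yaw of bottle z axis
    c,s=np.cos(p[2]),np.sin(p[2])
    return np.c_[p[0]+c*P[:,2]-s*P[:,1],p[1]+s*P[:,2]+c*P[:,1],.03+P[:,0]]
def white(c):
    im=c["image"].astype(int);m=(im[:,:,1]-im[:,:,0]<14)&(im.min(2)>75)
    return m
def silfit(cams,p0,pose=lying,parts=PARTS,pad=12,S=4):
    J=[]
    for c in cams:
        q=np.vstack([proj(c,pose(p0,P)) for P in parts]);a=np.floor(q.min(0)-pad).astype(int);b=np.ceil(q.max(0)+pad).astype(int)
        a=np.maximum(a,0)
        m=white(c)[a[1]:b[1],a[0]:b[0]].astype(np.float32)
        g=cv2.resize(m,None,fx=S,fy=S,interpolation=cv2.INTER_LINEAR)
        n,l=cv2.connectedComponents((g>.5).astype(np.uint8));pm=mask(c,p0,a,g.shape,S,pose,parts)
        k=np.argmax([0]+[((l==i)&(pm>0)).sum() for i in range(1,n)])
        J.append((c,a,(l==k)))
    def f(p): return sum((mask(c,p,a,g.shape,S,pose,parts).astype(bool)!=g).sum()/g.sum() for c,a,g in J)
    o=None;x=np.array(p0,float)
    for sc in((.02,.02,.2),(.006,.006,.06),(.002,.002,.02)):
        o=minimize(f,x,method="Nelder-Mead",options=dict(initial_simplex=np.vstack([x]+[x+np.eye(3)[i]*sc[i] for i in range(3)]),xatol=1e-5,fatol=1e-6));x=o.x
    return x,o.fun/len(cams)
def mask(c,p,a,sh,S,pose,parts):
    m=np.zeros(sh,np.uint8)
    for P in parts:
        q=((proj(c,pose(p,P))-a+.5)*S).astype(np.float32)
        cv2.fillConvexPoly(m,cv2.convexHull(q).astype(np.int32),1)
    return m
E
cat > a.py <<'E'
from fit import *
t=pickle.load(open("top.pkl","rb"));s=pickle.load(open("scene.pkl","rb"))
T=lambda a,b:(182+a/3.4,158+b/3.4)
S=lambda a,b:(186+a/2.85,130+b/2.85)
hx,hy,z=.0685,.0715,.086
ob=[(t,*T(57,177),(hx,hy,z)),(t,*T(193,187),(hx,-hy,z)),(t,*T(180,310),(-hx,-hy,z)),(t,*T(45,298),(-hx,hy,z)),
(s,*S(53,435),(hx,hy,z)),(s,*S(160,350),(hx,-hy,z)),(s,*S(267,425),(-hx,-hy,z)),(s,*S(160,517),(-hx,hy,z))]
print("tray",*ptfit(ob,[.4,.3,0]))
for n,q in(("t",t),("s",s)): print(n,ptfit([o for o in ob if o[0] is q],[.4,.3,0])[0])
z=.082
print(unproj(t,*T(678,178),.11),unproj(s,336.2+9,152,.11))
hx,hy=.0715,.074
ob=[(t,*T(628,105),(hx,hy,z)),(t,*T(755,141),(hx,-hy,z)),(t,*T(720,262),(-hx,-hy,z)),(t,*T(593,220),(-hx,hy,z)),
(s,*S(365,70),(hx,hy,z)),(s,*S(457,28),(hx,-hy,z)),(s,*S(540,83),(-hx,-hy,z)),(s,*S(448,128),(-hx,hy,z)),
(t,*T(640,168),(0,.03,.11)),(t,*T(716,188),(0,-.03,.11)),(s,*S(428,77),(0,.03,.11)),(s,*S(480,50),(0,-.03,.11))]
print("cover",*ptfit(ob,[.45,-.2,-.2]))
for nm,(bx,by),(cx,cy) in(("A",(325,155),(272,88)),("B",(446,150),(460,60)),("C",(400,295),(328,362))):
    b=unproj(t,*T(bx,by),.03);c=unproj(t,*T(cx,cy),.03);d=c-b
    p0=[b[0],b[1],np.arctan2(d[1],d[0])]
    print(nm,np.round(p0,3),np.linalg.norm(d))
    for cams in((t,s),(t,),(s,)): print("  ",*silfit(cams,p0))
E
python3 a.py
```

```text
tray [ 0.52171299  0.32365394 -0.16250236] 4.590165447660468 [-0.9  0.3 -4.3  0.3 -4.6 -1.4 -2.3 -1.   0.3 -0.4  0.8 -0.8  0.6 -1.4
  0.5 -0.3]
t [ 0.51906498  0.31183798 -0.15165175]
s [ 0.52165302  0.32624638 -0.16526486]
[ 0.53647241 -0.31882917  0.11      ] [ 0.53327678 -0.30450831  0.11      ]
cover [ 0.53815641 -0.31724841 -0.38779161] 4.362447377312492 [-0.9  1.4 -1.8  1.6 -0.  -0.3  0.   0.9  1.  -1.1  0.5 -0.3 -0.9  0.
 -0.8 -0.3  3.1  0.3 -4.1 -1.1  2.8 -4.4 -2.4 -0.8]
A [0.623 0.073 0.565] 0.10576861590823779
   [0.61168223 0.07293353 0.50760667] 0.19338807351916967
   [0.61330371 0.07221146 0.52523224] 0.05397577672459189
   [0.61082364 0.07115099 0.57327629] 0.3099002546689304
B [ 0.618 -0.069 -0.244] 0.11580529349653268
   [ 0.61540365 -0.06454734 -0.27030288] 0.07020416546727527
   [ 0.61706817 -0.0657018  -0.25618321] 0.06616460462614308
   [ 0.61393752 -0.0635744  -0.27650324] 0.0499660671869698
C [0.448 0.    2.251] 0.11307242209176337
   [ 4.42257806e-01 -9.62623881e-04  2.20800585e+00] 0.07496685000665981
   [4.44952069e-01 1.37069946e-04 2.24882195e+00] 0.06945143432310015
   [4.38473596e-01 1.19866623e-04 2.18081144e+00] 0.05849285931327864
```

```bash
cat >> h.py <<'E'
def chain(*ws,cur=None):
    """ws: (x,y,z,yaw); splits into calls of <=190 mm, <=34 deg and prints each"""
    if cur is None: o,p,a=state();cur=(np.array(p),a)
    for w in ws:
        p,a=cur;tw=(w[3]-a+np.pi/2)%np.pi-np.pi/2
        n=max(1,int(np.ceil(np.linalg.norm(np.array(w[:3])-p)/.19)),int(np.ceil(abs(tw)/np.radians(34))))
        for i in range(1,n+1):
            q=p+(np.array(w[:3])-p)*i/n
            cur=go(*q,a+tw*i/n,frm=cur)
    return cur
E
python3 - <<'E'
from h import *
o,p,a=state();print(p,a)
chain((.42,.27,.36,-.163))
E
```

```text
[ 0.18978945 -0.46196269  0.23049613] 0.38981692041866506
dx 98.2 dy -117.9 dz -25.9 twist 6.3
dx 84.6 dy -128.0 dz -25.9 twist 6.3
dx 70.0 dy -136.6 dz -25.9 twist 6.3
dx 54.5 dy -143.5 dz -25.9 twist 6.3
dx 38.3 dy -148.6 dz -25.9 twist 6.3
```

Request:
carry_out(
  plan=[
    {"dx": 20, "dy": -24, "dz": -5, "twist": 1.3, "fingers": -1},
    {"dx": 40, "dy": -48, "dz": -10, "twist": 2.6, "fingers": -1},
    {"dx": 60, "dy": -72, "dz": -15, "twist": 3.9, "fingers": -1},
    {"dx": 80, "dy": -96, "dz": -20, "twist": 5.2, "fingers": -1},
    {"dx": 98, "dy": -118, "dz": -26, "twist": 6.3, "fingers": -1},
  ],
)

```text
clock: 0.52
eef_pos: [0.2356, -0.3141, 0.2569]
tool_rot: [0.99, 0.139, -0.0, -0.001]
ft_force: [-0.0, 0.2, -0.4]
grip_width: 0.0856
grasp_force: 0.0
```

Request:
carry_out(
  plan=[
    {"dx": 85, "dy": -128, "dz": -26, "twist": 6.3, "fingers": -1},
    {"dx": 85, "dy": -128, "dz": -26, "twist": 6.3, "fingers": -1},
    {"dx": 85, "dy": -128, "dz": -26, "twist": 6.3, "fingers": -1},
    {"dx": 85, "dy": -128, "dz": -26, "twist": 6.3, "fingers": -1},
    {"dx": 85, "dy": -128, "dz": -26, "twist": 6.3, "fingers": -1},
  ],
)

```text
clock: 0.93
eef_pos: [0.2833, -0.165, 0.2843]
tool_rot: [0.996, 0.089, 0.001, -0.001]
ft_force: [-0.0, -0.2, -1.0]
grip_width: 0.0854
grasp_force: 0.0
```

Request:
carry_out(
  plan=[
    {"dx": 70, "dy": -137, "dz": -26, "twist": 6.3, "fingers": -1},
    {"dx": 70, "dy": -137, "dz": -26, "twist": 6.3, "fingers": -1},
    {"dx": 70, "dy": -137, "dz": -26, "twist": 6.3, "fingers": -1},
    {"dx": 70, "dy": -137, "dz": -26, "twist": 6.3, "fingers": -1},
    {"dx": 70, "dy": -137, "dz": -26, "twist": 6.3, "fingers": -1},
  ],
)

```text
clock: 1.35
eef_pos: [0.3298, -0.017, 0.3101]
tool_rot: [0.999, 0.036, 0.001, -0.001]
ft_force: [-0.4, -1.2, 0.6]
grip_width: 0.0853
grasp_force: 0.0
```

Request:
carry_out(
  plan=[
    {"dx": 55, "dy": -143, "dz": -26, "twist": 6.3, "fingers": -1},
    {"dx": 55, "dy": -143, "dz": -26, "twist": 6.3, "fingers": -1},
    {"dx": 55, "dy": -143, "dz": -26, "twist": 6.3, "fingers": -1},
    {"dx": 55, "dy": -143, "dz": -26, "twist": 6.3, "fingers": -1},
    {"dx": 55, "dy": -143, "dz": -26, "twist": 6.3, "fingers": -1},
  ],
)

```text
clock: 1.77
eef_pos: [0.367, 0.0062, 0.3314]
tool_rot: [1.0, -0.004, -0.001, -0.016]
ft_force: [-0.2, -0.6, -0.4]
grip_width: 0.0856
grasp_force: 0.0
```

Request:
carry_out(
  plan=[
    {"dx": 38, "dy": -149, "dz": -26, "twist": 6.3, "fingers": -1},
    {"dx": 38, "dy": -149, "dz": -26, "twist": 6.3, "fingers": -1},
    {"dx": 38, "dy": -149, "dz": -26, "twist": 6.3, "fingers": -1},
    {"dx": 38, "dy": -149, "dz": -26, "twist": 6.3, "fingers": -1},
    {"dx": 38, "dy": -149, "dz": -26, "twist": 6.3, "fingers": -1},
  ],
)

```text
clock: 2.18
eef_pos: [0.3874, -0.0088, 0.3556]
tool_rot: [0.999, -0.037, -0.001, -0.033]
ft_force: [-0.3, 0.2, -0.1]
grip_width: 0.0854
grasp_force: 0.0
```

```bash
python3 - <<'E'
from h import *
from workcell import camera
print(state())
c=camera("wrist");pickle.dump(c,open("w1.pkl","wb"));print(c["intrinsics"],c["distortion"],c["eye"],R.from_quat(c["attitude"]).as_matrix())
crop(c,0,0,560,420,1.42,"pics/w1.png",40)
E
```

```text
({'clock': 2.1833, 'joint_pos': array([-7.42388291e-02, -2.85900307e-03,  4.28615230e-02,  1.62197006e+00,
        6.58776041e-02,  3.14036648e+00]), 'joint_vel': array([ 0.0118424 ,  0.05208103,  0.12069156,  0.07172602, -0.00067561,
        0.00114541]), 'tau': array([-1.76108144e-01, -2.57693338e+01,  2.55957395e+01, -3.88269697e-02,
        1.98098738e-01, -1.75127829e-03]), 'eef_pos': array([ 0.38742595, -0.00878043,  0.35564275]), 'tool_rot': array([ 0.99878466, -0.03656802, -0.00148084, -0.03301208]), 'ft_force': array([-0.31748935,  0.15111063, -0.09122009]), 'ft_torque': array([-0.01614559, -0.03686464, -0.05150289]), 'grasp_force': 0.0, 'grip_width': 0.08536998793290676}, array([ 0.38742595, -0.00878043,  0.35564275]), np.float64(-0.07301529911694943))
[[348.05925611   0.         276.15052782]
 [  0.         348.05925611 211.96039297]
 [  0.           0.           1.        ]] [-0.04269778  0.          0.          0.          0.        ] [ 0.46537869 -0.02412859  0.4963842 ] [[-0.07419122 -0.9497555  -0.3040726 ]
 [-0.99514863  0.05075391  0.08428081]
 [-0.06461329  0.30885033 -0.94891338]]
```

View pics/w1.png

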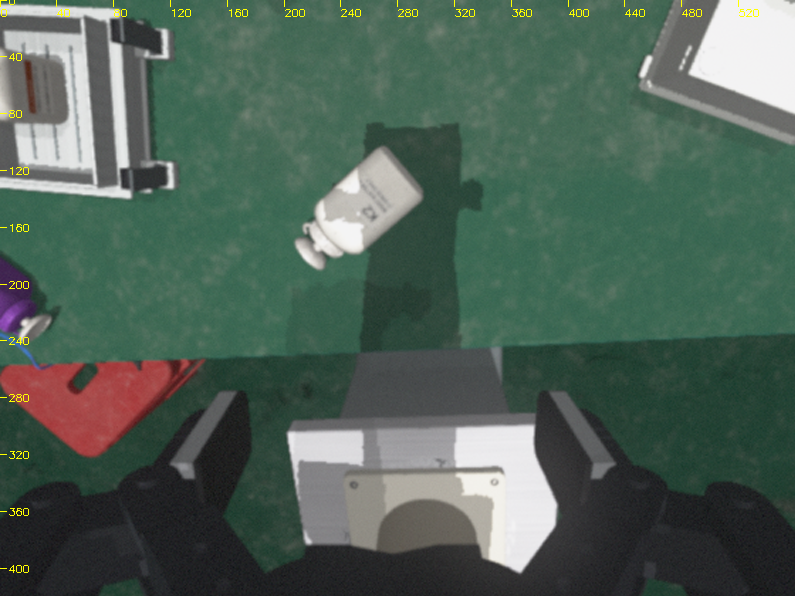

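```bash
cat >> h.py <<'E'
def state():
    from workcell import bot
    o=bot.get_obs();q=o["joint_pos"]
    return o,o["eef_pos"],q[0]-q[5]+np.pi
def go(x,y,z,yaw,frm):
    p,a=frm;d=np.array([x,y,z])-p
    print("dx %.1f dy %.1f dz %.1f twist %.1f"%(1e3*(d[0]*np.cos(a)+d[1]*np.sin(a)),1e3*(d[0]*np.sin(a)-d[1]*np.cos(a)),-1e3*d[2],np.degrees(a-yaw)))
    return (np.array([x,y,z]),yaw)
def chain(*ws,cur=None):
    """ws: (x,y,z,yaw) with yaw in [q1,q1+2pi]; splits into calls of <=200 mm, <=34 deg"""
    if cur is None: o,p,a=state();cur=(np.array(p),a);print("now",np.round(p,4),round(a,3))
    for w in ws:
        p,a=cur;tw=w[3]-a
        n=max(1,int(np.ceil(np.linalg.norm(np.array(w[:3])-p)/.2)),int(np.ceil(abs(tw)/np.radians(35))))
        for i in range(1,n+1):
            q=p+(np.array(w[:3])-p)*i/n
            cur=go(*q,a+tw*i/n,cur)
        print("-- at",w, "q1 %.2f q6 %.2f r %.3f"%(np.arctan2(w[1],w[0]),np.arctan2(w[1],w[0])+np.pi-w[3],np.hypot(*w[:2])))
    return cur
E
python3 - <<'E'
from fit import *
w=pickle.load(open("w1.pkl","rb"));print(silfit((w,),[.442,-.001,2.21]))
t=pickle.load(open("top.pkl","rb"));s=pickle.load(open("scene.pkl","rb"))
print(silfit((w,t,s),[.442,-.001,2.21]))
E
```

```text
(array([ 0.44177152, -0.00266832,  2.21085792]), np.float64(0.04303215453928285))
(array([ 4.41399658e-01, -1.71756421e-03,  2.20166610e+00]), np.float64(0.07173581130565647))
```

Request:
carry_out(
  plan=[
    {"twist": -7, "fingers": -1},
    {"twist": -14, "fingers": -1},
    {"twist": -21, "fingers": -1},
    {"twist": -28, "fingers": -1},
    {"twist": -35, "fingers": -1},
  ],
)

```text
$.plan[0]: bad value
```

Request:
carry_out(
  plan=[
    {"twist": -7, "fingers": -1},
    {"twist": -14, "fingers": -1},
    {"twist": -21, "fingers": -1},
    {"twist": -28, "fingers": -1},
    {"twist": -35, "fingers": -1},
  ],
)

```text
$.plan[0]: bad value
```

Request:
carry_out(
  plan=[
    {"twist": -7, "fingers": -1},
    {"twist": -14, "fingers": -1},
    {"twist": -21, "fingers": -1},
    {"twist": -21, "fingers": -1},
    {"twist": -21, "fingers": -1},
  ],
)

```text
$.plan[0]: bad value
```

Request:
carry_out(
  plan=[
    {"dx": 0, "dy": 0, "dz": 0, "twist": -7, "fingers": -1},
    {"dx": 0, "dy": 0, "dz": 0, "twist": -14, "fingers": -1},
    {"dx": 0, "dy": 0, "dz": 0, "twist": -21, "fingers": -1},
    {"dx": 0, "dy": 0, "dz": 0, "twist": -28, "fingers": -1},
    {"dx": 0, "dy": 0, "dz": 0, "twist": -35, "fingers": -1},
  ],
)

```text
clock: 2.65
eef_pos: [0.387, -0.0081, 0.3554]
tool_rot: [0.963, 0.269, 0.009, -0.032]
ft_force: [0.2, -0.0, 0.7]
grip_width: 0.0856
grasp_force: 0.0
```

Request:
carry_out(
  plan=[
    {"dx": 0, "dy": 0, "dz": 0, "twist": -7, "fingers": -1},
    {"dx": 0, "dy": 0, "dz": 0, "twist": -14, "fingers": -1},
    {"dx": 0, "dy": 0, "dz": 0, "twist": -21, "fingers": -1},
    {"dx": 0, "dy": 0, "dz": 0, "twist": -28, "fingers": -1},
    {"dx": 0, "dy": 0, "dz": 0, "twist": -35, "fingers": -1},
  ],
)

```text
clock: 3.07
eef_pos: [0.387, -0.0081, 0.3554]
tool_rot: [0.837, 0.546, 0.018, -0.028]
ft_force: [-0.6, 0.5, 0.5]
grip_width: 0.0853
grasp_force: 0.0
```

```bash
python3 - <<'E'
from h import *
print(state())
chain((.43,.25,.36,1.41))
E
```

```text
({'clock': 3.0667, 'joint_pos': array([-0.07267703, -0.00374263,  0.0413238 ,  1.62144576,  0.06594541,
        1.91268121]), 'joint_vel': array([ 9.69373735e-04, -4.85324765e-04,  8.32288538e-04,  1.15044228e-03,
        2.69880228e-03, -1.44954772e+00]), 'tau': array([-2.83517356e-04, -2.55873549e+01,  2.57689190e+01,  4.29109682e-02,
        2.11887122e-01,  1.20714549e+00]), 'eef_pos': array([ 0.38697041, -0.00812062,  0.35538745]), 'tool_rot': array([ 0.83708479,  0.54607186,  0.01775206, -0.02791854]), 'ft_force': array([-0.57829371,  0.53947343,  0.51910523]), 'ft_torque': array([-0.08768893, -0.01741131, -0.02792129]), 'grasp_force': 0.0, 'grip_width': 0.08531704521341019}, array([ 0.38697041, -0.00812062,  0.35538745]), np.float64(1.1562344160632847))
now [ 0.387  -0.0081  0.3554] 1.156
dx 126.8 dy -32.3 dz -2.3 twist -7.3
dx 129.9 dy -16.0 dz -2.3 twist -7.3
-- at (0.43, 0.25, 0.36, 1.41) q1 0.53 q6 2.26 r 0.497
```

Request:
carry_out(
  plan=[
    {"dx": 0, "dy": 0, "dz": 0, "twist": -7, "fingers": -1},
    {"dx": 0, "dy": 0, "dz": 0, "twist": -14, "fingers": -1},
    {"dx": 0, "dy": 0, "dz": 0, "twist": -21, "fingers": -1},
    {"dx": 0, "dy": 0, "dz": 0, "twist": -28, "fingers": -1},
    {"dx": 0, "dy": 0, "dz": 0, "twist": -35, "fingers": -1},
  ],
)

```text
clock: 3.48
eef_pos: [0.387, -0.0081, 0.3554]
tool_rot: [0.634, 0.773, 0.025, -0.021]
ft_force: [0.2, 0.0, -0.6]
grip_width: 0.0854
grasp_force: 0.0
```

Request:
carry_out(
  plan=[
    {"dx": 0, "dy": 0, "dz": 0, "twist": -7, "fingers": -1},
    {"dx": 0, "dy": 0, "dz": 0, "twist": -14, "fingers": -1},
    {"dx": 0, "dy": 0, "dz": 0, "twist": -21, "fingers": -1},
    {"dx": 0, "dy": 0, "dz": 0, "twist": -28, "fingers": -1},
    {"dx": 0, "dy": 0, "dz": 0, "twist": -35, "fingers": -1},
  ],
)

```text
clock: 3.9
eef_pos: [0.387, -0.0081, 0.3554]
tool_rot: [0.373, 0.927, 0.031, -0.013]
ft_force: [-0.1, -0.7, -0.1]
grip_width: 0.0858
grasp_force: 0.0
```

Request:
carry_out(
  plan=[
    {"dx": 0, "dy": 0, "dz": 0, "twist": -7, "fingers": -1},
    {"dx": 0, "dy": 0, "dz": 0, "twist": -14, "fingers": -1},
    {"dx": 0, "dy": 0, "dz": 0, "twist": -21, "fingers": -1},
    {"dx": 0, "dy": 0, "dz": 0, "twist": -28, "fingers": -1},
    {"dx": 0, "dy": 0, "dz": 0, "twist": -35, "fingers": -1},
  ],
)

```text
clock: 4.32
eef_pos: [0.3869, -0.0081, 0.3554]
tool_rot: [0.076, 0.997, 0.033, -0.003]
ft_force: [-0.1, -0.1, 0.0]
grip_width: 0.0854
grasp_force: 0.0
```

Request:
carry_out(
  plan=[
    {"dx": 0, "dy": 0, "dz": 0, "twist": -7, "fingers": -1},
    {"dx": 0, "dy": 0, "dz": 0, "twist": -14, "fingers": -1},
    {"dx": 0, "dy": 0, "dz": 0, "twist": -21, "fingers": -1},
    {"dx": 0, "dy": 0, "dz": 0, "twist": -28, "fingers": -1},
    {"dx": 0, "dy": 0, "dz": 0, "twist": -35, "fingers": -1},
  ],
)

```text
clock: 4.73
eef_pos: [0.387, -0.0081, 0.3554]
tool_rot: [-0.227, 0.973, 0.032, 0.007]
ft_force: [-0.1, -0.1, -0.1]
grip_width: 0.085
grasp_force: 0.0
```

Request:
carry_out(
  plan=[
    {"dx": 0, "dy": 0, "dz": 0, "twist": -7, "fingers": -1},
    {"dx": 0, "dy": 0, "dz": 0, "twist": -14, "fingers": -1},
    {"dx": 0, "dy": 0, "dz": 0, "twist": -21, "fingers": -1},
    {"dx": 0, "dy": 0, "dz": 0, "twist": -28, "fingers": -1},
    {"dx": 0, "dy": 0, "dz": 0, "twist": -35, "fingers": -1},
  ],
)

```text
clock: 5.15
eef_pos: [0.387, -0.0081, 0.3554]
tool_rot: [-0.509, 0.86, 0.029, 0.016]
ft_force: [-0.1, -0.0, -0.8]
grip_width: 0.0856
grasp_force: 0.0
```

Request:
carry_out(
  plan=[
    {"dx": 0, "dy": 0, "dz": 0, "twist": -7, "fingers": -1},
    {"dx": 0, "dy": 0, "dz": 0, "twist": -14, "fingers": -1},
    {"dx": 0, "dy": 0, "dz": 0, "twist": -21, "fingers": -1},
    {"dx": 0, "dy": 0, "dz": 0, "twist": -28, "fingers": -1},
    {"dx": 0, "dy": 0, "dz": 0, "twist": -35, "fingers": -1},
  ],
)

```text
clock: 5.57
eef_pos: [0.387, -0.0081, 0.3554]
tool_rot: [0.744, -0.667, -0.022, -0.024]
ft_force: [-0.6, 0.3, 0.9]
grip_width: 0.0853
grasp_force: 0.0
```

Request:
carry_out(
  plan=[
    {"dx": 0, "dy": 0, "dz": 0, "twist": -7, "fingers": -1},
    {"dx": 0, "dy": 0, "dz": 0, "twist": -14, "fingers": -1},
    {"dx": 0, "dy": 0, "dz": 0, "twist": -21, "fingers": -1},
    {"dx": 0, "dy": 0, "dz": 0, "twist": -28, "fingers": -1},
    {"dx": 0, "dy": 0, "dz": 0, "twist": -35, "fingers": -1},
  ],
)

```text
clock: 5.98
eef_pos: [0.387, -0.0081, 0.3554]
tool_rot: [0.91, -0.413, -0.014, -0.03]
ft_force: [-0.0, -0.4, -0.8]
grip_width: 0.0857
grasp_force: 0.0
```

Request:
carry_out(
  plan=[
    {"dx": 0, "dy": 0, "dz": 0, "twist": -7, "fingers": -1},
    {"dx": 0, "dy": 0, "dz": 0, "twist": -14, "fingers": -1},
    {"dx": 0, "dy": 0, "dz": 0, "twist": -21, "fingers": -1},
    {"dx": 0, "dy": 0, "dz": 0, "twist": -28, "fingers": -1},
    {"dx": 0, "dy": 0, "dz": 0, "twist": -35, "fingers": -1},
  ],
)

```text
clock: 6.4
eef_pos: [0.387, -0.0081, 0.3554]
tool_rot: [0.992, -0.12, -0.004, -0.033]
ft_force: [-0.4, -0.2, -0.9]
grip_width: 0.0856
grasp_force: 0.0
```

```bash
cat > tilt.py <<'E'
from h import *
o,p,a=state();print(o["clock"],p,a,o["joint_pos"],R.from_quat(o["tool_rot"]).as_matrix()[:,2],R.from_quat(o["tool_rot"]).as_matrix()[:,0])
E
python3 tilt.py
```

```text
6.4 [ 0.38695877 -0.0081278   0.35536983] 6.043172326592799 [-0.07268359 -0.0037353   0.04128669  1.6214408   0.06592732 -2.97426326] [-8.11272590e-04  6.61130454e-02 -9.97811809e-01] [ 0.97128409 -0.23734876 -0.01651597]
```

Request:
carry_out(
  plan=[
    {"dx": 0, "dy": 20, "dz": 0, "twist": -5, "fingers": -1},
    {"dx": 0, "dy": 40, "dz": 0, "twist": -9, "fingers": -1},
    {"dx": 0, "dy": 60, "dz": 0, "twist": -12, "fingers": -1},
    {"dx": 0, "dy": 80, "dz": 0, "twist": -14, "fingers": -1},
    {"dx": 0, "dy": 100, "dz": 0, "twist": -15, "fingers": -1},
  ],
)

```text
clock: 6.82
eef_pos: [0.3701, -0.0045, 0.3498]
tool_rot: [1.0, -0.018, -0.0, -0.013]
ft_force: [-0.5, -0.5, -0.2]
grip_width: 0.0854
grasp_force: 0.0
```

```bash
python3 tilt.py
```

```text
6.8167 [ 0.37011635 -0.0045348   0.34983138] 6.248115916997789 [-0.03416446 -0.04182342 -0.008453    1.60474576  0.02672545 -3.14068772] [ 3.34306650e-04  2.67264500e-02 -9.99642729e-01] [ 9.99384961e-01 -3.50618730e-02 -6.03193860e-04]
```

Request:
carry_out(
  plan=[
    {"dx": 0, "dy": 20, "dz": 0, "twist": -1, "fingers": -1},
    {"dx": 0, "dy": 40, "dz": 0, "twist": -2, "fingers": -1},
    {"dx": 0, "dy": 60, "dz": 0, "twist": -3, "fingers": -1},
    {"dx": 0, "dy": 70, "dz": 0, "twist": -4, "fingers": -1},
    {"dx": 0, "dy": 70, "dz": 0, "twist": -4, "fingers": -1},
  ],
)

```text
clock: 7.23
eef_pos: [0.3691, -0.0062, 0.3482]
tool_rot: [1.0, -0.006, 0.0, 0.004]
ft_force: [0.1, -0.4, -0.1]
grip_width: 0.0853
grasp_force: 0.0
```

```bash
python3 tilt.py
```

```text
7.2333 [ 0.36905027 -0.00617606  0.348164  ] 6.27207630783767 [-0.01016112 -0.0450063  -0.01547415  1.59960012 -0.00799297 -3.14064477] [ 6.47084868e-04 -7.99987000e-03 -9.99967791e-01] [ 9.99938025e-01 -1.11087378e-02  7.35936928e-04]
```

```bash
python3 - <<'E'
from h import *
chain((.515,.29,.34,4.55))
E
```

```text
now [ 0.3691 -0.0062  0.3482] 6.272
dx 47.6 dy -99.3 dz 2.7 twist 32.9
dx -14.0 dy -109.2 dz 2.7 twist 32.9
dx -71.0 dy -84.1 dz 2.7 twist 32.9
-- at (0.515, 0.29, 0.34, 4.55) q1 0.51 q6 -0.90 r 0.591
```

Request:
carry_out(
  plan=[
    {"dx": 10, "dy": -20, "dz": 0, "twist": 6.6, "fingers": -1},
    {"dx": 20, "dy": -40, "dz": 1, "twist": 13.2, "fingers": -1},
    {"dx": 30, "dy": -60, "dz": 2, "twist": 19.8, "fingers": -1},
    {"dx": 40, "dy": -80, "dz": 2, "twist": 26.4, "fingers": -1},
    {"dx": 48, "dy": -99, "dz": 3, "twist": 33, "fingers": -1},
  ],
)

```text
clock: 7.65
eef_pos: [0.419, 0.093, 0.3444]
tool_rot: [0.956, -0.292, 0.002, 0.004]
ft_force: [0.6, 0.3, 0.9]
grip_width: 0.0854
grasp_force: 0.0
```

Request:
carry_out(
  plan=[
    {"dx": -3, "dy": -22, "dz": 0, "twist": 6.6, "fingers": -1},
    {"dx": -6, "dy": -44, "dz": 1, "twist": 13.2, "fingers": -1},
    {"dx": -9, "dy": -66, "dz": 2, "twist": 19.8, "fingers": -1},
    {"dx": -12, "dy": -88, "dz": 2, "twist": 26.4, "fingers": -1},
    {"dx": -14, "dy": -109, "dz": 3, "twist": 33, "fingers": -1},
  ],
)

```text
clock: 8.07
eef_pos: [0.4675, 0.1916, 0.3406]
tool_rot: [0.834, -0.552, 0.003, 0.003]
ft_force: [-0.8, -0.2, -0.2]
grip_width: 0.0858
grasp_force: 0.0
```

Request:
carry_out(
  plan=[
    {"dx": -15, "dy": -17, "dz": 0, "twist": 7, "fingers": -1},
    {"dx": -30, "dy": -34, "dz": 1, "twist": 14, "fingers": -1},
    {"dx": -45, "dy": -52, "dz": 2, "twist": 21, "fingers": -1},
    {"dx": -60, "dy": -70, "dz": 2, "twist": 28, "fingers": -1},
    {"dx": -71, "dy": -84, "dz": 3, "twist": 33, "fingers": -1},
  ],
)

```text
clock: 8.48
eef_pos: [0.5166, 0.2906, 0.3363]
tool_rot: [-0.643, 0.766, -0.003, -0.002]
ft_force: [0.6, -0.1, 0.2]
grip_width: 0.0857
grasp_force: 0.0
```

```bash
python3 tilt.py; python3 - <<'E'
from h import *
from workcell import camera
c=camera("wrist");pickle.dump(c,open("w2.pkl","wb"))
crop(c,0,0,560,420,1.42,"pics/w2.png",40)
E
```

```text
8.4833 [0.5166427  0.29055213 0.33630368] 4.5388056318165955 [ 0.51593588  0.43135443  0.54511832  1.68820377 -0.0070968  -0.8812771 ] [ 3.31983833e-04 -7.97045669e-03 -9.99968180e-01] [-0.17270151 -0.98494338  0.00779336]
```

View pics/w2.png

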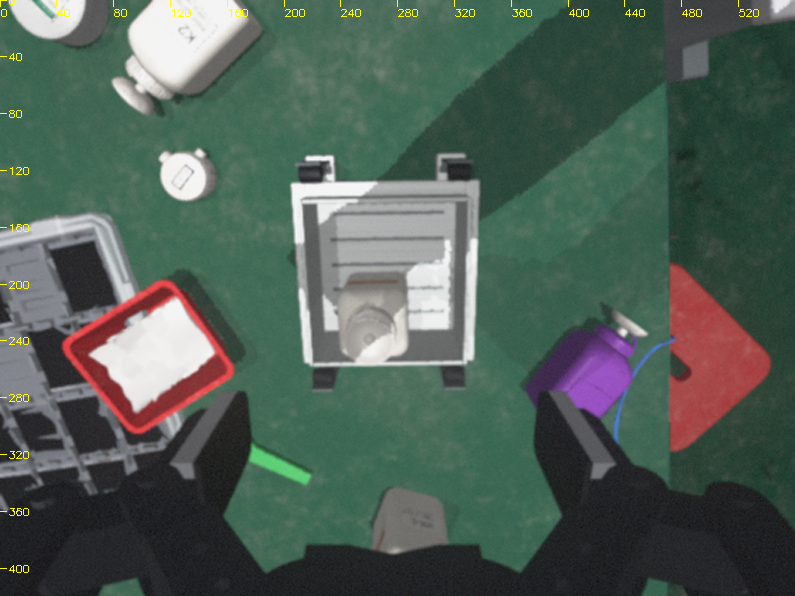

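```bash
cat > b.py <<'E'
from fit import *
w=pickle.load(open("w2.pkl","rb"));D=lambda a,b:(a/1.42,b/1.42)
for hx,hy in((.0685,.0715),(.0655,.0685)):
    z=.086
    ob=[(w,*D(302,197),(hx,-hy,z)),(w,*D(468,197),(-hx,-hy,z)),(w,*D(473,361),(-hx,hy,z)),(w,*D(305,363),(hx,hy,z))]
    r=ptfit(ob,[.52,.32,-.16]);print("tray",*r)
x,y,a=ptfit(ob[:0]+[(w,*D(302,197),(.0685,-.0715,z)),(w,*D(468,197),(-.0685,-.0715,z)),(w,*D(473,361),(-.0685,.0715,z)),(w,*D(305,363),(.0685,.0715,z))],[.52,.32,-.16])[0]
def loc(P): d=np.array(P)[:2]-[x,y];return np.array([d[0]*np.cos(a)+d[1]*np.sin(a),-d[0]*np.sin(a)+d[1]*np.cos(a)])
p=unproj(w,*D(371,331),.126);print("dish",p,loc(p))
s=pickle.load(open("scene.pkl","rb"));t=pickle.load(open("top.pkl","rb"))
p=unproj(s,186+122/2.85,130+413/2.85,.126);print("dish s",p,loc(p))
p=unproj(t,182+80/3.4,158+212/3.4,.126);print("dish t",p,loc(p))
E
python3 b.py
```

```text
tray [ 0.52686092  0.31904095 -0.16930839] 4.514895832634636 [-2.5 -0.5  4.  -1.1 -4.5  1.7  2.5  0.7]
tray [ 0.52764858  0.31782212 -0.1712859 ] 7.737101928940717 [-0.4  1.2  0.5  0.7 -7.7 -1.2  3.8 -2.4]
dish [0.54283947 0.3427345  0.126     ] [0.0117577  0.02604717]
dish s [0.54144037 0.35539217 0.126     ] [0.00824578 0.0382881 ]
dish t [0.54537974 0.34865097 0.126     ] [0.01326472 0.03230708]
```

```bash
python3 - <<'E'
from fit import *
w=pickle.load(open("w2.pkl","rb"));s=pickle.load(open("scene.pkl","rb"))
def rect(p,hx,hy,z):
    c,q=np.cos(p[2]),np.sin(p[2]);return np.array([[p[0]+c*a-q*b,p[1]+q*a+c*b,z] for a,b in((hx,hy),(hx,-hy),(-hx,-hy),(-hx,hy))])
p=[.5243,.3225,-.166];dr=[]
for hx,hy,z,col in((.0685,.0715,.086,(0,0,255)),(.0655,.0685,.086,(0,140,255)),(.0655,.0685,.004,(255,0,0))): dr.append((rect(p,hx,hy,z),col))
crop(w,190,100,350,285,3.2,"pics/ca.png",20,dr);crop(s,190,230,300,340,2.6,"pics/cb.png",20,dr)
a=cv2.imread("pics/ca.png");b=cv2.imread("pics/cb.png");b=cv2.copyMakeBorder(b,0,a.shape[0]-b.shape[0],0,0,cv2.BORDER_CONSTANT)
o=np.hstack([a,b]);print(o.shape);cv2.imwrite("pics/c1.png",o[:600,:800])
E
```

```text
(592, 798, 3)
```

View pics/c1.png

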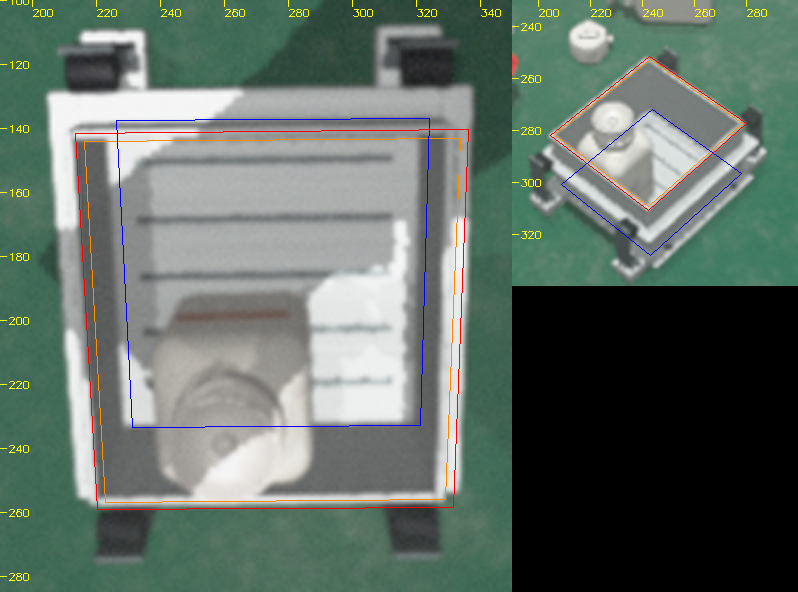

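```bash
python3 - <<'E'
from h import *
p=np.array([.525,.3215]);a=-.166;M=np.array([[np.cos(a),-np.sin(a)],[np.sin(a),np.cos(a)]])
b=np.array([.543,.350]);t=b+M@[.022,.002]
print("slots",{k:np.round(p+M@k,4) for k in((.033,.034),(.033,-.034),(-.033,.034),(-.033,-.034))},t)
chain((*b,.18,4.545),(*b,.1,4.545),(*b,.103,4.545),(*t,.103,4.545))
E
```

```text
slots {(0.033, 0.034): array([0.5632, 0.3496]), (0.033, -0.034): array([0.5519, 0.2825]), (-0.033, 0.034): array([0.4981, 0.3605]), (-0.033, -0.034): array([0.4868, 0.2934])} [0.56502806 0.34833726]
now [0.5175 0.2928 0.3348] 4.538
dx -60.8 dy -15.2 dz 154.8 twist -0.4
-- at (np.float64(0.543), np.float64(0.35), 0.18, 4.545) q1 0.57 q6 -0.83 r 0.646
dx -0.0 dy 0.0 dz 80.0 twist 0.0
-- at (np.float64(0.543), np.float64(0.35), 0.1, 4.545) q1 0.57 q6 -0.83 r 0.646
dx -0.0 dy 0.0 dz -3.0 twist 0.0
-- at (np.float64(0.543), np.float64(0.35), 0.103, 4.545) q1 0.57 q6 -0.83 r 0.646
dx -2.0 dy -22.0 dz -0.0 twist 0.0
-- at (np.float64(0.5650280567504496), np.float64(0.3483372565444513), 0.103, 4.545) q1 0.55 q6 -0.85 r 0.664
```

Request:
carry_out(
  plan=[
    {"dx": -15, "dy": -4, "dz": 36, "twist": 0, "fingers": -1},
    {"dx": -30, "dy": -8, "dz": 72, "twist": 0, "fingers": -1},
    {"dx": -45, "dy": -12, "dz": 108, "twist": 0, "fingers": -1},
    {"dx": -60, "dy": -15, "dz": 140, "twist": -0.4, "fingers": -1},
    {"dx": -61, "dy": -15, "dz": 155, "twist": -0.4, "fingers": -1},
  ],
)

```text
clock: 8.95
eef_pos: [0.5396, 0.3459, 0.1752]
tool_rot: [-0.648, 0.761, -0.002, -0.006]
ft_force: [-1.2, -0.8, 0.3]
grip_width: 0.0853
grasp_force: 0.0
```

Request:
carry_out(
  plan=[
    {"dx": 0, "dy": 0, "dz": 20, "twist": 0, "fingers": -1},
    {"dx": 0, "dy": 0, "dz": 40, "twist": 0, "fingers": -1},
    {"dx": 0, "dy": 0, "dz": 60, "twist": 0, "fingers": -1},
    {"dx": 0, "dy": 0, "dz": 76, "twist": 0, "fingers": -1},
    {"dx": 0, "dy": 0, "dz": 76, "twist": 0, "fingers": -1},
  ],
)

```text
clock: 9.37
eef_pos: [0.5388, 0.3428, 0.1008]
tool_rot: [-0.648, 0.762, -0.003, -0.007]
ft_force: [-0.9, -0.4, -1.6]
grip_width: 0.0855
grasp_force: 0.0
```

```bash
python3 tilt.py
```

```text
9.3667 [0.538794   0.34280331 0.10076265] 4.550805717998255 [ 0.5700893   0.6005181   0.20870203  1.19118793 -0.00725244 -0.83912377] [-0.00636238 -0.01269367 -0.99989919] [-0.16079424 -0.98689491  0.01355172]
```

Request:
carry_out(
  plan=[
    {"dx": -4, "dy": -2, "dz": 0, "twist": 0, "fingers": -1},
    {"dx": -8, "dy": -3, "dz": 0, "twist": 0, "fingers": -1},
    {"dx": -8, "dy": -3, "dz": 0, "twist": 0, "fingers": -1},
    {"dx": -8, "dy": -3, "dz": 0, "twist": 0, "fingers": -0.5},
    {"dx": -8, "dy": -3, "dz": 0, "twist": 0, "fingers": 0.2},
  ],
)

```text
clock: 9.78
eef_pos: [0.5461, 0.3524, 0.1067]
tool_rot: [-0.648, 0.762, -0.004, -0.001]
ft_force: [-0.7, -0.5, 0.4]
grip_width: 0.0639
grasp_force: 0.0
```

Request:
carry_out(
  plan=[
    {"dx": 0, "dy": 0, "dz": 0, "twist": 0, "fingers": 1},
    {"dx": 0, "dy": 0, "dz": 0, "twist": 0, "fingers": 1},
    {"dx": 0, "dy": 0, "dz": 0, "twist": 0, "fingers": 1},
    {"dx": 0, "dy": 0, "dz": 0, "twist": 0, "fingers": 1},
    {"dx": 0, "dy": 0, "dz": 0, "twist": 0, "fingers": 1},
  ],
)

```text
clock: 10.2
eef_pos: [0.546, 0.3524, 0.1066]
tool_rot: [-0.648, 0.762, -0.003, -0.001]
ft_force: [0.8, -0.1, 5.8]
grip_width: 0.0361
grasp_force: 59.7
```

```bash
python3 tilt.py
```

```text
10.2 [0.54601256 0.35244887 0.10655652] 4.550455588257339 [ 0.57637086  0.60994628  0.24124854  1.20375948 -0.0067847  -0.83249207] [ 0.00230499 -0.00659371 -0.9999756 ] [-0.16122812 -0.98689809  0.00613584]
```

Request:
carry_out(
  plan=[
    {"dx": 0, "dy": 0, "dz": -3, "twist": 0, "fingers": 1},
    {"dx": 0, "dy": -6, "dz": -3, "twist": 0, "fingers": 1},
    {"dx": 0, "dy": -12, "dz": -3, "twist": 0, "fingers": 1},
    {"dx": 0, "dy": -18, "dz": -3, "twist": 0, "fingers": 1},
    {"dx": 0, "dy": -18, "dz": -3, "twist": 0, "fingers": 1},
  ],
)

```text
clock: 10.62
eef_pos: [0.5646, 0.3483, 0.1076]
tool_rot: [-0.647, 0.762, -0.004, -0.003]
ft_force: [-0.2, 1.3, -2.8]
grip_width: 0.0359
grasp_force: 60.1
```

Request:
carry_out(
  plan=[
    {"dx": 0, "dy": 0, "dz": 2, "twist": 0, "fingers": 1},
    {"dx": 0, "dy": 0, "dz": 4, "twist": 0, "fingers": 1},
    {"dx": 0, "dy": 0, "dz": 4, "twist": 0, "fingers": 1},
    {"dx": 0, "dy": 0, "dz": 4, "twist": 0, "fingers": 1},
    {"dx": 0, "dy": 0, "dz": 4, "twist": 0, "fingers": -0.2},
  ],
)

```text
clock: 11.03
eef_pos: [0.5638, 0.3493, 0.1055]
tool_rot: [-0.648, 0.762, -0.003, -0.001]
ft_force: [0.4, 0.1, 0.0]
grip_width: 0.0471
grasp_force: 0.0
```

Request:
carry_out(
  plan=[
    {"dx": 0, "dy": 0, "dz": 0, "twist": 0, "fingers": -1},
    {"dx": 0, "dy": 0, "dz": 0, "twist": 0, "fingers": -1},
    {"dx": 0, "dy": 0, "dz": 0, "twist": 0, "fingers": -1},
    {"dx": 0, "dy": 0, "dz": -20, "twist": 0, "fingers": -1},
    {"dx": 0, "dy": 0, "dz": -50, "twist": 0, "fingers": -1},
  ],
)

```text
clock: 11.45
eef_pos: [0.5608, 0.3479, 0.1504]
tool_rot: [-0.648, 0.762, -0.003, -0.007]
ft_force: [0.0, -0.1, -0.1]
grip_width: 0.0855
grasp_force: 0.0
```

Request:
carry_out(
  plan=[
    {"dx": 0, "dy": 0, "dz": -40, "twist": 0, "fingers": -1},
    {"dx": 0, "dy": 0, "dz": -80, "twist": 0, "fingers": -1},
    {"dx": 0, "dy": 0, "dz": -100, "twist": 0, "fingers": -1},
    {"dx": 0, "dy": 0, "dz": -100, "twist": 0, "fingers": -1},
    {"dx": 0, "dy": 0, "dz": -100, "twist": 0, "fingers": -1},
  ],
)

```text
clock: 11.87
eef_pos: [0.564, 0.3508, 0.2563]
tool_rot: [-0.648, 0.762, -0.004, -0.0]
ft_force: [-1.4, 0.8, -0.3]
grip_width: 0.0854
grasp_force: 0.0
```

```bash
python3 tilt.py; python3 - <<'E'
from fit import *
from workcell import camera
from h import chain
t=camera("top");s=camera("scene");pickle.dump(s,open("s2.pkl","wb"));pickle.dump(t,open("t2.pkl","wb"))
for n,p in(("A",[.612,.073,.52]),("B",[.6155,-.065,-.265]),("C",[.4415,-.002,2.205])):
    print(n,*silfit((t,),p))
C=np.array([.4415,-.002]);d=np.array([np.cos(2.206),np.sin(2.206)]);g=C+.112*d
chain((*(g),.20,5.348),(*g,.04,5.348),(*g,.012,5.348))
E
```

```text
11.8667 [0.56396638 0.35076794 0.25632368] 4.550441333837405 [ 0.559747    0.58555762  0.58912794  1.57399904 -0.00729231 -0.84910168] [ 0.00418348 -0.00598419 -0.99997334] [-0.16125294 -0.98689925  0.00523134]
A [0.61199362 0.07367245 0.50615087] 0.062406576980568014
B [ 0.61717735 -0.06538024 -0.26081377] 0.06159420289855073
C [0.44018554 0.00286124 2.2005882 ] 0.5944297214860743
now [0.5627 0.3499 0.2529] 4.55
dx 144.3 dy 71.5 dz 26.4 twist -22.8
dx 105.2 dy 121.9 dz 26.4 twist -22.8
-- at (np.float64(0.3750457549585793), np.float64(0.08815449692597042), 0.2, 5.348) q1 0.23 q6 -1.98 r 0.385
dx 0.0 dy 0.0 dz 160.0 twist 0.0
-- at (np.float64(0.3750457549585793), np.float64(0.08815449692597042), 0.04, 5.348) q1 0.23 q6 -1.98 r 0.385
dx 0.0 dy -0.0 dz 28.0 twist 0.0
-- at (np.float64(0.3750457549585793), np.float64(0.08815449692597042), 0.012, 5.348) q1 0.23 q6 -1.98 r 0.385
```

Request:
carry_out(
  plan=[
    {"dx": 29, "dy": 14, "dz": 5, "twist": -4.6, "fingers": -1},
    {"dx": 58, "dy": 28, "dz": 10, "twist": -9.2, "fingers": -1},
    {"dx": 87, "dy": 42, "dz": 15, "twist": -13.8, "fingers": -1},
    {"dx": 116, "dy": 57, "dz": 20, "twist": -18.4, "fingers": -1},
    {"dx": 144, "dy": 71, "dz": 26, "twist": -22.8, "fingers": -1},
  ],
)

```text
clock: 12.38
eef_pos: [0.4675, 0.2176, 0.2269]
tool_rot: [0.787, -0.617, 0.002, 0.005]
ft_force: [1.4, -0.3, -0.2]
grip_width: 0.0853
grasp_force: 0.0
```

Request:
carry_out(
  plan=[
    {"dx": 21, "dy": 24, "dz": 5, "twist": -4.6, "fingers": -1},
    {"dx": 42, "dy": 48, "dz": 10, "twist": -9.2, "fingers": -1},
    {"dx": 63, "dy": 72, "dz": 15, "twist": -13.8, "fingers": -1},
    {"dx": 84, "dy": 97, "dz": 20, "twist": -18.4, "fingers": -1},
    {"dx": 105, "dy": 122, "dz": 26, "twist": -22.8, "fingers": -1},
  ],
)

```text
clock: 12.8
eef_pos: [0.3733, 0.0871, 0.2024]
tool_rot: [0.893, -0.45, 0.001, 0.005]
ft_force: [0.6, -0.8, 0.4]
grip_width: 0.0853
grasp_force: 0.0
```

Request:
carry_out(
  plan=[
    {"dx": 0, "dy": 0, "dz": 0, "twist": 0, "fingers": -1},
    {"dx": 0, "dy": 0, "dz": 30, "twist": 0, "fingers": -1},
    {"dx": 0, "dy": 0, "dz": 60, "twist": 0, "fingers": -1},
    {"dx": 0, "dy": 0, "dz": 80, "twist": 0, "fingers": -1},
    {"dx": 0, "dy": 0, "dz": 80, "twist": 0, "fingers": -1},
  ],
)

```text
clock: 13.22
eef_pos: [0.3712, 0.0868, 0.1196]
tool_rot: [0.892, -0.452, -0.002, 0.007]
ft_force: [-0.7, -0.2, -0.0]
grip_width: 0.0853
grasp_force: 0.0
```

```bash
python3 tilt.py; python3 - <<'E'
from fit import *
from workcell import camera
from h import chain
w=camera("wrist");pickle.dump(w,open("w3.pkl","wb"))
print(silfit((w,),[.4415,-.002,2.205]))
crop(w,0,0,560,420,1.42,"pics/w3.png",40)
g=np.array([.4415,-.002])+.112*np.array([np.cos(2.206),np.sin(2.206)])
chain((*g,.012,5.348))
E
```

```text
13.2167 [0.37123343 0.08678644 0.11963046] 5.34553276954459 [ 0.23601686  0.10905456 -0.46725653  1.00681883 -0.00799253 -1.96792326] [-0.01012209 -0.01065469 -0.999892  ] [ 0.591735   -0.80612836  0.00259973]
(array([ 4.40974082e-01, -9.86776465e-04,  2.20948870e+00]), np.float64(0.052884615384615384))
now [0.3728 0.0872 0.1218] 5.346
dx 0.6 dy -2.3 dz 109.8 twist -0.1
-- at (np.float64(0.3750457549585793), np.float64(0.08815449692597042), 0.012, 5.348) q1 0.23 q6 -1.98 r 0.385
```

Request:
carry_out(
  plan=[
    {"dx": 0, "dy": -1, "dz": 30, "twist": 0, "fingers": -1},
    {"dx": 0, "dy": -1, "dz": 60, "twist": 0, "fingers": -1},
    {"dx": 0, "dy": -1, "dz": 85, "twist": 0, "fingers": -1},
    {"dx": 0, "dy": -1, "dz": 105, "twist": 0, "fingers": -1},
    {"dx": 0, "dy": -1, "dz": 108, "twist": 0, "fingers": -1},
  ],
)

```text
clock: 13.68
eef_pos: [0.375, 0.0873, 0.0145]
tool_rot: [0.892, -0.451, 0.0, 0.005]
ft_force: [-0.5, -0.6, -0.9]
grip_width: 0.0854
grasp_force: 0.0
```

Request:
carry_out(
  plan=[
    {"dx": 0, "dy": 0, "dz": 0, "twist": 0, "fingers": -1},
    {"dx": 0, "dy": 0, "dz": 0, "twist": 0, "fingers": 0},
    {"dx": 0, "dy": 0, "dz": 0, "twist": 0, "fingers": 1},
    {"dx": 0, "dy": 0, "dz": 0, "twist": 0, "fingers": 1},
    {"dx": 0, "dy": 0, "dz": 0, "twist": 0, "fingers": 1},
  ],
)

```text
clock: 14.1
eef_pos: [0.3777, 0.088, 0.0176]
tool_rot: [0.892, -0.452, 0.003, 0.003]
ft_force: [-4.7, 6.6, 10.7]
grip_width: 0.0387
grasp_force: 37.1
```

Request:
carry_out(
  plan=[
    {"dx": 0, "dy": 0, "dz": 0, "twist": 0, "fingers": 1},
    {"dx": 0, "dy": 0, "dz": 0, "twist": 0, "fingers": 1},
    {"dx": 0, "dy": 0, "dz": 0, "twist": 0, "fingers": 1},
    {"dx": 0, "dy": 0, "dz": 0, "twist": 0, "fingers": 1},
    {"dx": 0, "dy": 0, "dz": 0, "twist": 0, "fingers": 1},
  ],
)

```text
clock: 14.52
eef_pos: [0.3776, 0.0882, 0.0176]
tool_rot: [0.892, -0.451, 0.003, 0.002]
ft_force: [-2.7, 2.1, 6.6]
grip_width: 0.0377
grasp_force: 59.1
```

```bash
python3 tilt.py; python3 - <<'E'
import numpy as np
L,h=.114,.030
for th in np.radians(np.arange(0,91,6)):
    print(int(np.degrees(th)+.5),"dx %.0f dz %.0f"%(1e3*(L-(L*np.cos(th)-h*np.sin(th))),-1e3*(L*np.sin(th)+h*np.cos(th)-h)))
E
```

```text
14.5167 [0.3775831  0.08817277 0.01759543] 5.3463966377421706 [ 0.23503402  0.26489789 -0.60628755  0.69854163 -0.00718782 -1.96976996] [ 0.0027137  -0.00674114 -0.9999736 ] [ 0.59236567 -0.80563849  0.00703861]
0 dx 0 dz -0
6 dx 4 dz -12
12 dx 9 dz -23
18 dx 15 dz -34
24 dx 22 dz -44
30 dx 30 dz -53
36 dx 39 dz -61
42 dx 49 dz -69
48 dx 60 dz -75
54 dx 71 dz -80
60 dx 83 dz -84
66 dx 95 dz -86
72 dx 107 dz -88
78 dx 120 dz -88
84 dx 132 dz -87
90 dx 144 dz -84
```

Request:
carry_out(
  plan=[
    {"dx": 4, "dy": 0, "dz": -12, "twist": 0, "fingers": 1},
    {"dx": 9, "dy": 0, "dz": -23, "twist": 0, "fingers": 1},
    {"dx": 15, "dy": 0, "dz": -34, "twist": 0, "fingers": 1},
    {"dx": 22, "dy": 0, "dz": -44, "twist": 0, "fingers": 1},
    {"dx": 30, "dy": 0, "dz": -53, "twist": 0, "fingers": 1},
  ],
)

```text
clock: 14.93
eef_pos: [0.3944, 0.0637, 0.0704]
tool_rot: [0.892, -0.451, 0.002, 0.003]
ft_force: [0.0, -0.6, -2.6]
grip_width: 0.0377
grasp_force: 60.6
```

Request:
carry_out(
  plan=[
    {"dx": 9, "dy": 0, "dz": -8, "twist": 0, "fingers": 1},
    {"dx": 19, "dy": 0, "dz": -16, "twist": 0, "fingers": 1},
    {"dx": 30, "dy": 0, "dz": -22, "twist": 0, "fingers": 1},
    {"dx": 41, "dy": 0, "dz": -27, "twist": 0, "fingers": 1},
    {"dx": 53, "dy": 0, "dz": -31, "twist": 0, "fingers": 1},
  ],
)

```text
clock: 15.35
eef_pos: [0.4264, 0.0206, 0.1015]
tool_rot: [0.892, -0.451, 0.002, 0.003]
ft_force: [-0.2, 0.3, -1.4]
grip_width: 0.0377
grasp_force: 60.6
```

Request:
carry_out(
  plan=[
    {"dx": 12, "dy": 0, "dz": -2, "twist": 0, "fingers": 1},
    {"dx": 24, "dy": 0, "dz": -4, "twist": 0, "fingers": 1},
    {"dx": 37, "dy": 0, "dz": -4, "twist": 0, "fingers": 1},
    {"dx": 49, "dy": 0, "dz": -3, "twist": 0, "fingers": 1},
    {"dx": 61, "dy": 0, "dz": 0, "twist": 0, "fingers": 1},
  ],
)

```text
clock: 15.77
eef_pos: [0.4629, -0.0289, 0.1013]
tool_rot: [0.892, -0.452, 0.002, 0.003]
ft_force: [0.1, 0.1, -2.8]
grip_width: 0.0376
grasp_force: 60.6
```

Request:
carry_out(
  plan=[
    {"dx": 0, "dy": 0, "dz": 0, "twist": 0, "fingers": 1},
    {"dx": 0, "dy": 0, "dz": 0, "twist": 0, "fingers": 1},
    {"dx": 0, "dy": 0, "dz": 0, "twist": 0, "fingers": 1},
    {"dx": 0, "dy": 0, "dz": 0, "twist": 0, "fingers": 1},
    {"dx": 0, "dy": 0, "dz": 0, "twist": 0, "fingers": 1},
  ],
)

```text
clock: 16.18
eef_pos: [0.4616, -0.0273, 0.1014]
tool_rot: [0.892, -0.451, 0.002, 0.003]
ft_force: [1.0, -0.2, -2.3]
grip_width: 0.0377
grasp_force: 60.6
```

```bash
python3 tilt.py; python3 - <<'E'
from h import *
from workcell import camera
s=camera("scene");w=camera("wrist")
crop(s,270,180,400,320,3,"pics/a.png");crop(w,80,60,480,420,1,"pics/b.png",40)
a=cv2.imread("pics/a.png");b=cv2.imread("pics/b.png");b=cv2.copyMakeBorder(b,0,max(0,a.shape[0]-b.shape[0]),0,0,0)
cv2.imwrite("pics/c2.png",np.hstack([a,b]))
E
```

```text
16.1833 [ 0.46164883 -0.02733125  0.10142439] 5.3470518846701545 [-0.05390643  0.27007027 -0.31596766  0.98395861 -0.00796634 -2.25936566] [ 3.69368217e-04 -7.99777739e-03 -9.99967949e-01] [ 0.5929023  -0.80524687  0.0066594 ]
```

View pics/c2.png

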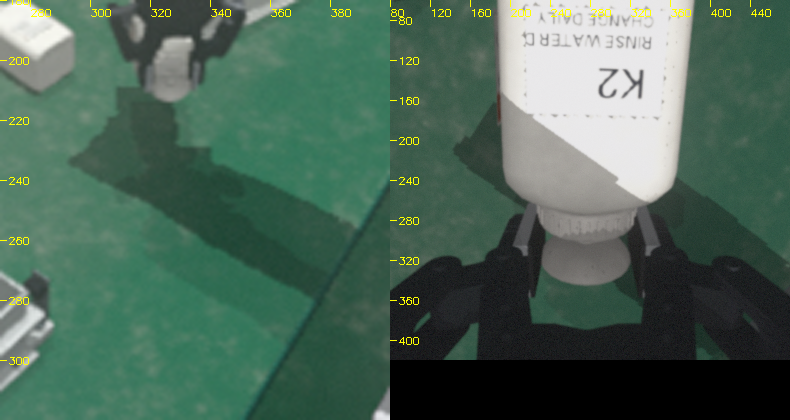

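Request:
carry_out(
  plan=[
    {"dx": 0, "dy": 0, "dz": 0, "twist": 0, "fingers": 0.2},
    {"dx": 0, "dy": 0, "dz": 0, "twist": 0, "fingers": 0.2},
    {"dx": 0, "dy": 0, "dz": 0, "twist": 0, "fingers": 0.15},
    {"dx": 0, "dy": 0, "dz": 0, "twist": 0, "fingers": 0.15},
    {"dx": 0, "dy": 0, "dz": 0, "twist": 0, "fingers": 0.15},
  ],
)

```text
clock: 16.7
eef_pos: [0.462, -0.0277, 0.1015]
tool_rot: [0.892, -0.451, 0.002, 0.003]
ft_force: [-0.2, 0.1, -1.5]
grip_width: 0.0383
grasp_force: 60.6
```

Request:
carry_out(
  plan=[
    {"dx": 0, "dy": 0, "dz": 0, "twist": 0, "fingers": 0.13},
    {"dx": 0, "dy": 0, "dz": 0, "twist": 0, "fingers": 0.13},
    {"dx": 0, "dy": 0, "dz": 0, "twist": 0, "fingers": 0.13},
    {"dx": 0, "dy": 0, "dz": 0, "twist": 0, "fingers": 0.13},
    {"dx": 0, "dy": 0, "dz": 0, "twist": 0, "fingers": 0.13},
  ],
)

```text
clock: 17.12
eef_pos: [0.462, -0.0278, 0.1015]
tool_rot: [0.892, -0.452, 0.002, 0.003]
ft_force: [-0.8, -0.3, -1.6]
grip_width: 0.0379
grasp_force: 60.6
```

Request:
carry_out(
  plan=[
    {"dx": 0, "dy": 0, "dz": 0, "twist": 0, "fingers": 0.115},
    {"dx": 0, "dy": 0, "dz": 0, "twist": 0, "fingers": 0.115},
    {"dx": 0, "dy": 0, "dz": 0, "twist": 0, "fingers": 0.115},
    {"dx": 0, "dy": 0, "dz": 0, "twist": 0, "fingers": 0.115},
    {"dx": 0, "dy": 0, "dz": 0, "twist": 0, "fingers": 0.115},
  ],
)

```text
clock: 17.53
eef_pos: [0.462, -0.0278, 0.1015]
tool_rot: [0.892, -0.452, 0.002, 0.003]
ft_force: [-0.6, 0.8, -1.8]
grip_width: 0.0379
grasp_force: 54.1
```

Request:
carry_out(
  plan=[
    {"dx": 0, "dy": 0, "dz": 0, "twist": 0, "fingers": 0.105},
    {"dx": 0, "dy": 0, "dz": 0, "twist": 0, "fingers": 0.105},
    {"dx": 0, "dy": 0, "dz": 0, "twist": 0, "fingers": 0.105},
    {"dx": 0, "dy": 0, "dz": 0, "twist": 0, "fingers": 0.105},
    {"dx": 0, "dy": 0, "dz": 0, "twist": 0, "fingers": 0.105},
  ],
)

```text
clock: 17.95
eef_pos: [0.4621, -0.0277, 0.1015]
tool_rot: [0.892, -0.452, 0.002, 0.003]
ft_force: [0.2, 0.4, -2.3]
grip_width: 0.0382
grasp_force: 43.8
```

Request:
carry_out(
  plan=[
    {"dx": 0, "dy": 0, "dz": 0, "twist": 0, "fingers": 0.09},
    {"dx": 0, "dy": 0, "dz": 0, "twist": 0, "fingers": 0.085},
    {"dx": 0, "dy": 0, "dz": 0, "twist": 0, "fingers": 0.085},
    {"dx": 0, "dy": 0, "dz": 0, "twist": 0, "fingers": 0.085},
    {"dx": 0, "dy": 0, "dz": 0, "twist": 0, "fingers": 0.085},
  ],
)

```text
clock: 18.37
eef_pos: [0.4621, -0.0278, 0.1015]
tool_rot: [0.892, -0.452, 0.002, 0.003]
ft_force: [-0.4, 0.8, -2.0]
grip_width: 0.0392
grasp_force: 24.7
```

Request:
carry_out(
  plan=[
    {"dx": 0, "dy": 0, "dz": 0, "twist": 0, "fingers": 0.08},
    {"dx": 0, "dy": 0, "dz": 0, "twist": 0, "fingers": 0.076},
    {"dx": 0, "dy": 0, "dz": 0, "twist": 0, "fingers": 0.076},
    {"dx": 0, "dy": 0, "dz": 0, "twist": 0, "fingers": 0.076},
    {"dx": 0, "dy": 0, "dz": 0, "twist": 0, "fingers": 0.076},
  ],
)

```text
clock: 18.78
eef_pos: [0.4619, -0.0277, 0.1014]
tool_rot: [0.892, -0.451, 0.002, 0.004]
ft_force: [0.5, -0.5, -2.5]
grip_width: 0.0395
grasp_force: 19.9
```

```bash
python3 - <<'E'
from h import *
from workcell import camera
w=camera("wrist");np.save("wr.npy",w["image"])
from fit import white
m=white(w);print(m[60:300,240:340].sum(),[int(m[v,200:380].sum()) for v in range(60,400,20)])
E
```

```text
20048 [0, 0, 101, 111, 120, 127, 132, 138, 134, 124, 113, 120, 107, 100, 0, 0, 0]
```

Request:
carry_out(
  plan=[
    {"dx": 0, "dy": 0, "dz": 0, "twist": 0, "fingers": 0.072},
    {"dx": 0, "dy": 0, "dz": 0, "twist": 0, "fingers": 0.07},
    {"dx": 0, "dy": 0, "dz": 0, "twist": 0, "fingers": 0.07},
    {"dx": 0, "dy": 0, "dz": 0, "twist": 0, "fingers": 0.07},
    {"dx": 0, "dy": 0, "dz": 0, "twist": 0, "fingers": 0.07},
  ],
)

```text
clock: 19.25
eef_pos: [0.462, -0.0278, 0.1015]
tool_rot: [0.892, -0.452, 0.002, 0.003]
ft_force: [-0.1, 0.4, -2.2]
grip_width: 0.0395
grasp_force: 14.4
```

```bash
cat > pr.py <<'E'
from fit import *
from workcell import camera
w=camera("wrist");m=white(w);print([int(m[v,200:380].sum()) for v in range(60,400,20)])
pickle.dump(w,open("wl.pkl","wb"))
E
python3 pr.py
```

```text
[0, 0, 98, 110, 120, 127, 132, 138, 134, 125, 113, 120, 109, 101, 10, 0, 0]
```

```bash
python3 - <<'E'
from h import *
w=pickle.load(open("wl.pkl","rb"));s=None
o,p,a=state();g=p+np.array([0,0,.022])
u=np.array([np.cos(a),np.sin(a),0])
for th in range(0,91,15):
    t=np.radians(th);ax=u*np.cos(t)+np.array([0,0,-np.sin(t)]);up=u*np.sin(t)+np.array([0,0,np.cos(t)])
    print(th,proj(w,[g+ax*.114+up*.03,g+ax*.114-up*.03])[:,1].round())
from workcell import camera
crop(w,80,60,480,420,1,"pics/b.png",40);s=camera("scene");crop(s,270,180,400,320,3,"pics/a.png")
a=cv2.imread("pics/a.png");b=cv2.imread("pics/b.png");b=cv2.copyMakeBorder(b,0,max(0,a.shape[0]-b.shape[0]),0,0,0)
cv2.imwrite("pics/c3.png",np.hstack([a,b]))
E
```

```text
0 [-67.   6.]
15 [-35.  49.]
30 [ 7. 92.]
45 [ 51. 134.]
60 [ 93. 175.]
75 [135. 216.]
90 [176. 257.]
```

View pics/c3.png

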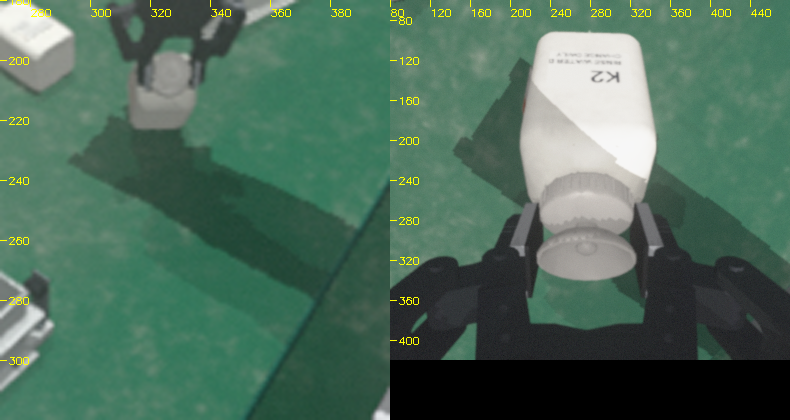

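Request:
carry_out(
  plan=[
    {"dx": 0, "dy": 0, "dz": 0, "twist": 0, "fingers": 0.066},
    {"dx": 0, "dy": 0, "dz": 0, "twist": 0, "fingers": 0.064},
    {"dx": 0, "dy": 0, "dz": 0, "twist": 0, "fingers": 0.064},
    {"dx": 0, "dy": 0, "dz": 0, "twist": 0, "fingers": 0.064},
    {"dx": 0, "dy": 0, "dz": 0, "twist": 0, "fingers": 0.064},
  ],
)

```text
clock: 19.77
eef_pos: [0.462, -0.0277, 0.1015]
tool_rot: [0.892, -0.451, 0.002, 0.003]
ft_force: [0.8, -0.3, -2.1]
grip_width: 0.0405
grasp_force: 9.4
```

```bash
python3 pr.py
```

```text
[0, 0, 0, 80, 102, 115, 124, 132, 130, 124, 119, 123, 126, 101, 50, 0, 0]
```

Request:
carry_out(
  plan=[
    {"dx": 0, "dy": 0, "dz": 0, "twist": 0, "fingers": 0.062},
    {"dx": 0, "dy": 0, "dz": 0, "twist": 0, "fingers": 0.06},
    {"dx": 0, "dy": 0, "dz": 0, "twist": 0, "fingers": 0.058},
    {"dx": 0, "dy": 0, "dz": 0, "twist": 0, "fingers": 0.058},
    {"dx": 0, "dy": 0, "dz": 0, "twist": 0, "fingers": 0.058},
  ],
)

```text
clock: 20.23
eef_pos: [0.462, -0.0277, 0.1015]
tool_rot: [0.892, -0.452, 0.002, 0.003]
ft_force: [-0.4, -0.1, -1.6]
grip_width: 0.0401
grasp_force: 4.5
```

```bash
python3 pr.py
```

```text
[0, 0, 0, 0, 0, 70, 100, 119, 125, 122, 120, 124, 136, 95, 46, 0, 0]
```

Request:
carry_out(
  plan=[
    {"dx": 0, "dy": 0, "dz": 0, "twist": 0, "fingers": 0.056},
    {"dx": 0, "dy": 0, "dz": 0, "twist": 0, "fingers": 0.055},
    {"dx": 0, "dy": 0, "dz": 0, "twist": 0, "fingers": 0.055},
    {"dx": 0, "dy": 0, "dz": 0, "twist": 0, "fingers": 0.055},
    {"dx": 0, "dy": 0, "dz": 0, "twist": 0, "fingers": 0.055},
  ],
)

```text
clock: 20.7
eef_pos: [0.462, -0.0277, 0.1015]
tool_rot: [0.892, -0.451, 0.002, 0.003]
ft_force: [-0.2, -0.1, -1.8]
grip_width: 0.0405
grasp_force: 2.5
```

```bash
python3 pr.py
```

```text
[0, 0, 0, 0, 0, 63, 100, 118, 125, 122, 120, 124, 136, 95, 46, 0, 0]
```

Request:
carry_out(
  plan=[
    {"dx": 0, "dy": 0, "dz": 0, "twist": 0, "fingers": 0.2},
    {"dx": 0, "dy": 0, "dz": 0, "twist": 0, "fingers": 0.5},
    {"dx": 0, "dy": 0, "dz": 0, "twist": 0, "fingers": 1},
    {"dx": 0, "dy": 0, "dz": 0, "twist": 0, "fingers": 1},
    {"dx": 0, "dy": 0, "dz": 0, "twist": 0, "fingers": 1},
  ],
)

```text
clock: 21.17
eef_pos: [0.462, -0.0277, 0.1015]
tool_rot: [0.892, -0.452, 0.002, 0.003]
ft_force: [-0.0, 0.6, -2.2]
grip_width: 0.0382
grasp_force: 60.3
```

```bash
python3 pr.py;python3 - <<'E'
from h import *
S3=(.4868,.2934)
chain((.43,.1,.23,4.545),(*S3,.23,4.545),(*S3,.105,4.545))
E
```

```text
[0, 0, 0, 0, 0, 72, 100, 119, 125, 122, 119, 123, 132, 94, 41, 0, 0]
now [ 0.4621 -0.0278  0.1015] 5.346
dx -61.0 dy -24.9 dz -64.2 twist 23.0
dx -65.9 dy 0.8 dz -64.2 twist 23.0
-- at (0.43, 0.1, 0.23, 4.545) q1 0.23 q6 -1.17 r 0.441
dx -100.1 dy -11.9 dz -0.0 twist 0.0
dx -100.1 dy -11.9 dz -0.0 twist 0.0
-- at (0.4868, 0.2934, 0.23, 4.545) q1 0.54 q6 -0.86 r 0.568
dx -0.0 dy 0.0 dz 125.0 twist 0.0
-- at (0.4868, 0.2934, 0.105, 4.545) q1 0.54 q6 -0.86 r 0.568
```

Request:
carry_out(
  plan=[
    {"dx": 0, "dy": 0, "dz": 0, "twist": 0, "fingers": 0.058},
    {"dx": 0, "dy": 0, "dz": 0, "twist": 0, "fingers": 0.058},
    {"dx": 0, "dy": 0, "dz": 2, "twist": 0, "fingers": 0.058},
    {"dx": 0, "dy": 0, "dz": 4, "twist": 0, "fingers": 0.058},
    {"dx": 0, "dy": 0, "dz": 6, "twist": 0, "fingers": 0.058},
  ],
)

```text
clock: 21.63
eef_pos: [0.462, -0.0278, 0.0953]
tool_rot: [0.892, -0.451, 0.002, 0.003]
ft_force: [-0.2, -0.1, -2.4]
grip_width: 0.0402
grasp_force: 4.5
```

Request:
carry_out(
  plan=[
    {"dx": 0, "dy": 0, "dz": 0, "twist": 0, "fingers": 0.058},
    {"dx": 0, "dy": 0, "dz": 0, "twist": 0, "fingers": 0.058},
    {"dx": 0, "dy": 0, "dz": 0, "twist": 0, "fingers": 0},
    {"dx": 0, "dy": 0, "dz": 0, "twist": 0, "fingers": -0.2},
    {"dx": 0, "dy": 0, "dz": 0, "twist": 0, "fingers": -0.2},
  ],
)

```text
clock: 22.05
eef_pos: [0.4623, -0.0278, 0.0958]
tool_rot: [0.892, -0.452, 0.003, 0.003]
ft_force: [0.3, 0.2, 0.1]
grip_width: 0.0508
grasp_force: 0.0
```

```bash
python3 pr.py
```

```text
[0, 0, 0, 0, 0, 64, 101, 122, 123, 120, 119, 140, 120, 71, 0, 0, 0]
```

Request:
carry_out(
  plan=[
    {"dx": 0, "dy": 0, "dz": 0, "twist": 0, "fingers": 0},
    {"dx": 0, "dy": 0, "dz": 0, "twist": 0, "fingers": 0.3},
    {"dx": 0, "dy": 0, "dz": 0, "twist": 0, "fingers": 1},
    {"dx": 0, "dy": 0, "dz": 0, "twist": 0, "fingers": 1},
    {"dx": 0, "dy": 0, "dz": 0, "twist": 0, "fingers": 1},
  ],
)

```text
clock: 22.52
eef_pos: [0.4622, -0.0277, 0.0962]
tool_rot: [0.892, -0.451, 0.002, 0.003]
ft_force: [-1.5, -0.3, 5.3]
grip_width: 0.0364
grasp_force: 59.3
```

```bash
python3 pr.py; python3 - <<'E'
from h import *
w=pickle.load(open("wl.pkl","rb"))
cv2.imwrite("pics/b2.png",w["image"][60:420,80:480,::-1])
E
```

```text
[0, 0, 0, 0, 0, 67, 103, 123, 122, 120, 118, 129, 128, 61, 0, 0, 0]
```

View pics/b2.png

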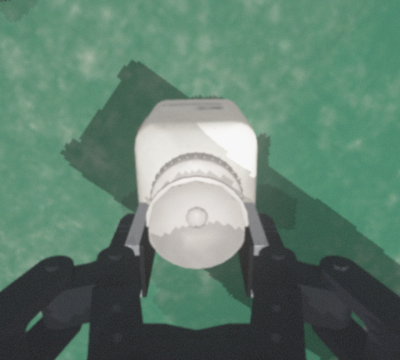

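```bash
python3 - <<'E'
from h import *
w=pickle.load(open("wl.pkl","rb"))
o,p,a=state();k=unproj(w,277,277,.122);print(p,k,"off tool x,y",(k-p)@[np.cos(a),np.sin(a),0],(k-p)@[np.sin(a),-np.cos(a),0])
cur=(np.array(p),a)
S3=np.array((.4868,.2934))
chain((.43,.1,.22,4.545),(*S3,.22,4.545),(*S3,.102,4.545))
E
```

```text
[ 0.46220138 -0.0277256   0.0962555 ] [ 0.47128112 -0.04055661  0.122     ] off tool x,y 0.015716094168224934 0.0002844228195711735
now [ 0.4622 -0.0277  0.0963] 5.346
dx -61.0 dy -24.9 dz -61.9 twist 23.0
dx -65.9 dy 0.9 dz -61.9 twist 23.0
-- at (0.43, 0.1, 0.22, 4.545) q1 0.23 q6 -1.17 r 0.441
dx -100.1 dy -11.9 dz -0.0 twist 0.0
dx -100.1 dy -11.9 dz -0.0 twist 0.0
-- at (np.float64(0.4868), np.float64(0.2934), 0.22, 4.545) q1 0.54 q6 -0.86 r 0.568
dx -0.0 dy 0.0 dz 118.0 twist 0.0
-- at (np.float64(0.4868), np.float64(0.2934), 0.102, 4.545) q1 0.54 q6 -0.86 r 0.568
```

Request:
carry_out(
  plan=[
    {"dx": 0, "dy": 0, "dz": 0, "twist": 0, "fingers": -0.3},
    {"dx": 0, "dy": 0, "dz": 0, "twist": 0, "fingers": -0.3},
    {"dx": 0, "dy": 0, "dz": -3, "twist": 0, "fingers": -0.3},
    {"dx": 7, "dy": 0, "dz": -3, "twist": 0, "fingers": -0.3},
    {"dx": 14, "dy": 0, "dz": -3, "twist": 0, "fingers": -0.3},
  ],
)

```text
clock: 22.98
eef_pos: [0.4708, -0.0394, 0.0988]
tool_rot: [0.892, -0.451, 0.003, 0.003]
ft_force: [0.1, 0.2, 0.8]
grip_width: 0.0556
grasp_force: 0.0
```

Request:
carry_out(
  plan=[
    {"dx": 0, "dy": 0, "dz": 0, "twist": 0, "fingers": -0.3},
    {"dx": 0, "dy": 0, "dz": 0, "twist": 0, "fingers": 0.3},
    {"dx": 0, "dy": 0, "dz": 0, "twist": 0, "fingers": 1},
    {"dx": 0, "dy": 0, "dz": 0, "twist": 0, "fingers": 1},
    {"dx": 0, "dy": 0, "dz": 0, "twist": 0, "fingers": 1},
  ],
)

```text
clock: 23.4
eef_pos: [0.4707, -0.0392, 0.099]
tool_rot: [0.892, -0.452, 0.003, 0.003]
ft_force: [-0.2, -0.2, 3.6]
grip_width: 0.0369
grasp_force: 59.6
```

```bash
python3 - <<'E'
from h import *
from workcell import camera
w=camera("wrist");cv2.imwrite("pics/b3.png",w["image"][60:420,80:480,::-1])
g=cv2.cvtColor(w["image"],cv2.COLOR_RGB2GRAY)
o,p,a=state();print(o["grip_width"],o["grasp_force"])
for r in range(-2,3): print(proj(w,p+np.array([np.cos(a),np.sin(a),0])*.01*r+[0,0,.026]))
S3=np.array((.4868,.2934))
chain((.43,.1,.22,4.545),(*S3,.22,4.545),(*S3,.106,4.545))
E
```

```text
0.03702455416239676 59.64397304604063
[[276.33050969 356.44757603]]
[[276.30661106 335.67536192]]
[[276.28150539 313.8581678 ]]
[[276.25512857 290.94081178]]
[[276.22741499 266.86686856]]
now [ 0.4707 -0.0392  0.099 ] 5.346
dx -68.1 dy -24.8 dz -60.5 twist 23.0
dx -72.4 dy 3.7 dz -60.5 twist 23.0
-- at (0.43, 0.1, 0.22, 4.545) q1 0.23 q6 -1.17 r 0.441
dx -100.1 dy -11.9 dz -0.0 twist 0.0
dx -100.1 dy -11.9 dz -0.0 twist 0.0
-- at (np.float64(0.4868), np.float64(0.2934), 0.22, 4.545) q1 0.54 q6 -0.86 r 0.568
dx -0.0 dy 0.0 dz 114.0 twist 0.0
-- at (np.float64(0.4868), np.float64(0.2934), 0.106, 4.545) q1 0.54 q6 -0.86 r 0.568
```

View pics/b3.png

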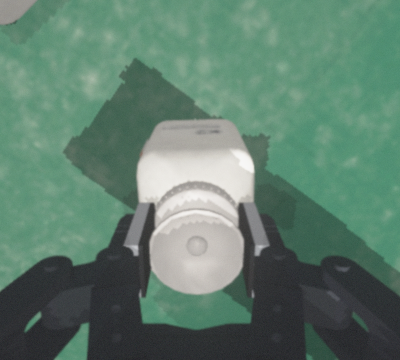

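Request:
carry_out(
  plan=[
    {"dx": 0, "dy": 0, "dz": -40, "twist": 0, "fingers": 1},
    {"dx": -17, "dy": -6, "dz": -50, "twist": 5.8, "fingers": 1},
    {"dx": -34, "dy": -12, "dz": -60, "twist": 11.6, "fingers": 1},
    {"dx": -51, "dy": -18, "dz": -60, "twist": 17.4, "fingers": 1},
    {"dx": -68, "dy": -25, "dz": -60, "twist": 23, "fingers": 1},
  ],
)

```text
clock: 23.87
eef_pos: [0.4495, 0.0318, 0.158]
tool_rot: [0.783, -0.622, 0.003, 0.003]
ft_force: [0.1, -0.1, -3.0]
grip_width: 0.0372
grasp_force: 61.5
```

Request:
carry_out(
  plan=[
    {"dx": -14, "dy": 1, "dz": -12, "twist": 4.6, "fingers": 1},
    {"dx": -29, "dy": 2, "dz": -24, "twist": 9.2, "fingers": 1},
    {"dx": -44, "dy": 3, "dz": -36, "twist": 13.8, "fingers": 1},
    {"dx": -58, "dy": 4, "dz": -48, "twist": 18.4, "fingers": 1},
    {"dx": -72, "dy": 4, "dz": -60, "twist": 23, "fingers": 1},
  ],
)

```text
clock: 24.28
eef_pos: [0.4282, 0.1013, 0.2169]
tool_rot: [-0.644, 0.765, -0.003, -0.003]
ft_force: [-0.2, -0.2, -2.2]
grip_width: 0.0374
grasp_force: 61.4
```

Request:
carry_out(
  plan=[
    {"dx": -30, "dy": -4, "dz": 0, "twist": 0, "fingers": 1},
    {"dx": -60, "dy": -7, "dz": 0, "twist": 0, "fingers": 1},
    {"dx": -90, "dy": -11, "dz": 0, "twist": 0, "fingers": 1},
    {"dx": -120, "dy": -14, "dz": 0, "twist": 0, "fingers": 1},
    {"dx": -150, "dy": -18, "dz": 0, "twist": 0, "fingers": 1},
  ],
)

```text
clock: 24.7
eef_pos: [0.4718, 0.2467, 0.2151]
tool_rot: [-0.645, 0.764, -0.003, -0.004]
ft_force: [0.5, 0.1, -1.1]
grip_width: 0.0374
grasp_force: 61.5
```

Request:
carry_out(
  plan=[
    {"dx": -30, "dy": -4, "dz": 0, "twist": 0, "fingers": 1},
    {"dx": -49, "dy": -6, "dz": 0, "twist": 0, "fingers": 1},
    {"dx": -49, "dy": -6, "dz": 0, "twist": 0, "fingers": 1},
    {"dx": -49, "dy": -6, "dz": 0, "twist": 0, "fingers": 1},
    {"dx": -49, "dy": -6, "dz": 0, "twist": 0, "fingers": 1},
  ],
)

```text
clock: 25.12
eef_pos: [0.4858, 0.2921, 0.2147]
tool_rot: [-0.645, 0.764, -0.003, -0.004]
ft_force: [0.5, -0.9, -2.1]
grip_width: 0.0371
grasp_force: 61.5
```

```bash
python3 tilt.py; python3 - <<'E'
from h import *
S3=np.array((.4868,.2934))
chain((*S3,.106,4.545))
E
```

```text
25.1167 [0.48580615 0.29209777 0.21473349] 4.5436244898399964 [ 0.54543916  0.38641133  0.16535805  1.35637195 -0.00764046 -0.85659268] [-0.00170306 -0.00997067 -0.99994884] [-0.16793094 -0.98574687  0.01011507]
now [0.4858 0.2921 0.2147] 4.544
dx -1.5 dy -0.8 dz 108.7 twist -0.1
-- at (np.float64(0.4868), np.float64(0.2934), 0.106, 4.545) q1 0.54 q6 -0.86 r 0.568
```

Request:
carry_out(
  plan=[
    {"dx": -2, "dy": -1, "dz": 25, "twist": 0, "fingers": 1},
    {"dx": -3, "dy": -1, "dz": 50, "twist": 0, "fingers": 1},
    {"dx": -3, "dy": -1, "dz": 75, "twist": 0, "fingers": 1},
    {"dx": -3, "dy": -1, "dz": 95, "twist": 0, "fingers": 1},
    {"dx": -3, "dy": -1, "dz": 106, "twist": 0, "fingers": 1},
  ],
)

```text
clock: 25.53
eef_pos: [0.4869, 0.2922, 0.1073]
tool_rot: [-0.644, 0.765, -0.003, -0.004]
ft_force: [-0.5, -0.5, -1.8]
grip_width: 0.037
grasp_force: 61.5
```

Request:
carry_out(
  plan=[
    {"dx": 0, "dy": 0, "dz": 2, "twist": 0, "fingers": 1},
    {"dx": 0, "dy": 0, "dz": 3, "twist": 0, "fingers": 1},
    {"dx": 0, "dy": 0, "dz": 3, "twist": 0, "fingers": 1},
    {"dx": 0, "dy": 0, "dz": 3, "twist": 0, "fingers": 0},
    {"dx": 0, "dy": 0, "dz": 3, "twist": 0, "fingers": -0.3},
  ],
)

```text
clock: 25.95
eef_pos: [0.4892, 0.2951, 0.1086]
tool_rot: [-0.645, 0.764, -0.004, -0.001]
ft_force: [0.8, 0.2, 0.2]
grip_width: 0.0533
grasp_force: 0.0
```

Request:
carry_out(
  plan=[
    {"dx": 0, "dy": 0, "dz": 0, "twist": 0, "fingers": -0.3},
    {"dx": 0, "dy": 0, "dz": 0, "twist": 0, "fingers": -0.3},
    {"dx": 0, "dy": 0, "dz": -30, "twist": 0, "fingers": -0.3},
    {"dx": 0, "dy": 0, "dz": -65, "twist": 0, "fingers": -1},
    {"dx": 0, "dy": 0, "dz": -100, "twist": 0, "fingers": -1},
  ],
)

```text
clock: 26.37
eef_pos: [0.4876, 0.2952, 0.2076]
tool_rot: [-0.645, 0.764, -0.003, -0.003]
ft_force: [1.2, 0.6, 0.1]
grip_width: 0.0771
grasp_force: 0.0
```

```bash
python3 tilt.py;  python3 - <<'E'
from fit import *
from workcell import camera
t=camera("top");s=camera("scene");w=camera("wrist")
pickle.dump((t,s,w),open("a3.pkl","wb"))
for n,p in(("A",[.612,.073,.51]),("B",[.6165,-.065,-.265])):
    print(n,*silfit((t,),p),*silfit((s,),p))
A=np.array([.612,.073]);d=np.array([np.cos(.51),np.sin(.51)]);g=A+.05*d
chain((*g,.2,.51+np.pi),(*g,.025,.51+np.pi))
E
```

```text
26.3667 [0.48755025 0.29518971 0.2075707 ] 4.543532019747026 [ 0.54832128  0.39483781  0.15922572  1.34076665 -0.00732477 -0.85361808] [-9.45834742e-04 -9.16067808e-03 -9.99957593e-01] [-0.16803118 -0.98573885  0.00918936]
A [0.61198604 0.07409868 0.50133373] 0.055316455696202534 [0.6123242  0.07347394 0.57179078] 1.0383190883190883
B [ 0.61708245 -0.06571042 -0.25597482] 0.05983252296056186 [ 0.61736706 -0.06268098 -0.44020054] 0.6071000513669311
now [0.4904 0.297  0.2113] 4.544
dx 84.5 dy -98.2 dz 5.6 twist 25.6
dx 33.9 dy -125.0 dz 5.6 twist 25.6
-- at (np.float64(0.6556372253822875), np.float64(0.09740886234414536), 0.2, 3.651592653589793) q1 0.15 q6 -0.36 r 0.663
dx -0.0 dy 0.0 dz 175.0 twist 0.0
-- at (np.float64(0.6556372253822875), np.float64(0.09740886234414536), 0.025, 3.651592653589793) q1 0.15 q6 -0.36 r 0.663
```

```bash
python3 - <<'E'
from h import *
t=pickle.load(open("top.pkl","rb"));s=pickle.load(open("scene.pkl","rb"))
A=np.array([.612,.0735]);d=np.array([np.cos(.515),np.sin(.515)]);n=np.array([-d[1],d[0]])
for nm,P in(("tin t",unproj(t,182+342/3.4,158+43/3.4,.04)),("tin s",unproj(s,186+132/2.85,130+202/2.85,.04)),("ctr",unproj(t,182+210/3.4,158+108/3.4,.025))):
    e=P[:2]-A;print(nm,P,"axial %.3f perp %.3f"%(e@d,e@n))
g=A+.035*d
chain((*g,.2,.515+np.pi),(*g,.06,.515+np.pi),(*g,.02,.515+np.pi))
E
```

```text
tin t [0.75948628 0.04239181 0.04      ] axial 0.113 perp -0.100
tin s [0.758468   0.04396962 0.04      ] axial 0.113 perp -0.098
ctr [0.69504423 0.20514969 0.025     ] axial 0.137 perp 0.074
now [0.4904 0.297  0.2113] 4.544
dx 88.9 dy -92.3 dz 5.6 twist 25.4
dx 40.7 dy -121.5 dz 5.6 twist 25.4
-- at (np.float64(0.6424602452804323), np.float64(0.0907387197162638), 0.2, 3.6565926535897932) q1 0.14 q6 -0.37 r 0.649
dx -0.0 dy 0.0 dz 140.0 twist 0.0
-- at (np.float64(0.6424602452804323), np.float64(0.0907387197162638), 0.06, 3.6565926535897932) q1 0.14 q6 -0.37 r 0.649
dx -0.0 dy 0.0 dz 40.0 twist 0.0
-- at (np.float64(0.6424602452804323), np.float64(0.0907387197162638), 0.02, 3.6565926535897932) q1 0.14 q6 -0.37 r 0.649
```

Request:
carry_out(
  plan=[
    {"dx": 18, "dy": -18, "dz": 1, "twist": 5, "fingers": -1},
    {"dx": 36, "dy": -37, "dz": 2, "twist": 10, "fingers": -1},
    {"dx": 54, "dy": -56, "dz": 3, "twist": 15, "fingers": -1},
    {"dx": 72, "dy": -74, "dz": 4, "twist": 20, "fingers": -1},
    {"dx": 89, "dy": -92, "dz": 6, "twist": 25.4, "fingers": -1},
  ],
)

```text
clock: 26.93
eef_pos: [0.564, 0.1911, 0.2008]
tool_rot: [-0.459, 0.888, -0.004, -0.002]
ft_force: [-0.4, -0.1, 0.3]
grip_width: 0.0853
grasp_force: 0.0
```

Request:
carry_out(
  plan=[
    {"dx": 8, "dy": -24, "dz": 1, "twist": 5, "fingers": -1},
    {"dx": 16, "dy": -48, "dz": 2, "twist": 10, "fingers": -1},
    {"dx": 24, "dy": -72, "dz": 3, "twist": 15, "fingers": -1},
    {"dx": 32, "dy": -96, "dz": 4, "twist": 20, "fingers": -1},
    {"dx": 41, "dy": -121, "dz": 6, "twist": 25.4, "fingers": -1},
  ],
)

```text
clock: 27.35
eef_pos: [0.6395, 0.0883, 0.1956]
tool_rot: [-0.253, 0.968, -0.004, -0.001]
ft_force: [-0.3, 0.3, 0.6]
grip_width: 0.0854
grasp_force: 0.0
```

Request:
carry_out(
  plan=[
    {"dx": 0, "dy": 0, "dz": 0, "twist": 0, "fingers": -1},
    {"dx": 0, "dy": 0, "dz": 30, "twist": 0, "fingers": -1},
    {"dx": 0, "dy": 0, "dz": 60, "twist": 0, "fingers": -1},
    {"dx": 0, "dy": 0, "dz": 90, "twist": 0, "fingers": -1},
    {"dx": 0, "dy": 0, "dz": 100, "twist": 0, "fingers": -1},
  ],
)

```text
clock: 27.77
eef_pos: [0.6354, 0.088, 0.0906]
tool_rot: [-0.255, 0.967, -0.003, -0.006]
ft_force: [-1.4, 0.4, -0.5]
grip_width: 0.0854
grasp_force: 0.0
```

```bash
sleep 0; python3 - <<'E'
from fit import *
from workcell import camera
w=camera("wrist");pickle.dump(w,open("w5.pkl","wb"))
x,e=silfit((w,),[.612,.0735,.515]);print(x,e)
g=x[:2]+.035*np.array([np.cos(x[2]),np.sin(x[2])])
chain((*g,.02,x[2]+np.pi))
E
```

```text
[0.61075251 0.07167449 0.51253897] 0.050918494116333285
now [0.6351 0.088  0.0903] 3.658
dx -5.7 dy -2.3 dz 70.3 twist 0.2
-- at (np.float64(0.6412550889081331), np.float64(0.08883819559698233), 0.02, np.float64(3.654131626486312)) q1 0.14 q6 -0.37 r 0.647
```

Request:
carry_out(
  plan=[
    {"dx": 0, "dy": -1, "dz": 20, "twist": 0, "fingers": -1},
    {"dx": 0, "dy": -1, "dz": 40, "twist": 0, "fingers": -1},
    {"dx": 0, "dy": -1, "dz": 60, "twist": 0, "fingers": -1},
    {"dx": 0, "dy": -1, "dz": 70, "twist": 0, "fingers": -1},
    {"dx": 0, "dy": -1, "dz": 70, "twist": 0, "fingers": -1},
  ],
)

```text
clock: 28.23
eef_pos: [0.6384, 0.0869, 0.0248]
tool_rot: [-0.255, 0.967, -0.004, -0.003]
ft_force: [-1.3, -1.0, 0.0]
grip_width: 0.0856
grasp_force: 0.0
```

Request:
carry_out(
  plan=[
    {"dx": 0, "dy": 0, "dz": 0, "twist": 0, "fingers": 0},
    {"dx": 0, "dy": 0, "dz": 0, "twist": 0, "fingers": 1},
    {"dx": 0, "dy": 0, "dz": 0, "twist": 0, "fingers": 1},
    {"dx": 0, "dy": 0, "dz": 0, "twist": 0, "fingers": 1},
    {"dx": 0, "dy": 0, "dz": 0, "twist": 0, "fingers": 1},
  ],
)

```text
clock: 28.65
eef_pos: [0.6418, 0.0872, 0.0291]
tool_rot: [-0.255, 0.967, -0.004, 0.002]
ft_force: [0.2, 0.7, 6.1]
grip_width: 0.0575
grasp_force: 67.4
```

Request:
carry_out(
  plan=[
    {"dx": 0, "dy": 0, "dz": -10, "twist": 0, "fingers": 1},
    {"dx": 25, "dy": 0, "dz": -15, "twist": 0, "fingers": 1},
    {"dx": 50, "dy": 0, "dz": -15, "twist": 0, "fingers": 1},
    {"dx": 80, "dy": 0, "dz": -15, "twist": 0, "fingers": 1},
    {"dx": 110, "dy": 0, "dz": -15, "twist": 0, "fingers": 1},
  ],
)

```text
clock: 29.07
eef_pos: [0.5431, 0.0323, 0.0423]
tool_rot: [-0.255, 0.967, -0.004, -0.001]
ft_force: [-0.6, 0.7, -1.7]
grip_width: 0.0575
grasp_force: 66.7
```

Request:
carry_out(
  plan=[
    {"dx": 20, "dy": 0, "dz": 0, "twist": 0, "fingers": 1},
    {"dx": 20, "dy": 0, "dz": 7, "twist": 0, "fingers": 1},
    {"dx": 20, "dy": 0, "dz": 14, "twist": 0, "fingers": 1},
    {"dx": 20, "dy": 0, "dz": 14, "twist": 0, "fingers": 1},
    {"dx": 20, "dy": 0, "dz": 14, "twist": 0, "fingers": 0},
  ],
)

```text
clock: 29.48
eef_pos: [0.5267, 0.0227, 0.0289]
tool_rot: [-0.255, 0.967, -0.004, -0.001]
ft_force: [-6.0, -2.0, 9.5]
grip_width: 0.0573
grasp_force: 68.1
```

Request:
carry_out(
  plan=[
    {"dx": 0, "dy": 0, "dz": 0, "twist": 0, "fingers": -1},
    {"dx": 0, "dy": 0, "dz": 0, "twist": 0, "fingers": -1},
    {"dx": 0, "dy": 0, "dz": -30, "twist": 0, "fingers": -1},
    {"dx": 0, "dy": 0, "dz": -65, "twist": 0, "fingers": -1},
    {"dx": 0, "dy": 0, "dz": -80, "twist": 0, "fingers": -1},
  ],
)

```text
clock: 29.9
eef_pos: [0.5299, 0.024, 0.1116]
tool_rot: [-0.255, 0.967, -0.005, 0.002]
ft_force: [0.9, -0.4, 0.5]
grip_width: 0.0855
grasp_force: 0.0
```

```bash
python3 tilt.py; python3 - <<'E'
from fit import *
from workcell import camera
w=camera("wrist");pickle.dump(w,open("w5.pkl","wb"))
x,e=silfit((w,),[.499,.0085,.513]);print(x,e)
g=x[:2]+.112*np.array([np.cos(x[2]),np.sin(x[2])])
chain((*g,.10,x[2]+np.pi),(*g,.013,x[2]+np.pi))
E
```

```text
29.9 [0.52986288 0.02402162 0.11163759] 3.6573395603876047 [ 0.04988942  0.37723929 -0.12901029  1.05835824 -0.00801281 -0.46585748] [ 0.00658016 -0.00769415 -0.99994875] [-0.86993048 -0.49317059 -0.00192985]
[0.49655116 0.00592198 0.51773206] 0.04684618523051816
now [0.5316 0.0241 0.1139] 3.657
dx -72.6 dy 1.7 dz 13.9 twist -0.1
-- at (np.float64(0.5938728671722697), np.float64(0.061351982482614205), 0.1, np.float64(3.659324712437749)) q1 0.10 q6 -0.41 r 0.597
dx -0.0 dy 0.0 dz 87.0 twist 0.0
-- at (np.float64(0.5938728671722697), np.float64(0.061351982482614205), 0.013, np.float64(3.659324712437749)) q1 0.10 q6 -0.41 r 0.597
```

Request:
carry_out(
  plan=[
    {"dx": -30, "dy": 1, "dz": 10, "twist": 0, "fingers": -1},
    {"dx": -60, "dy": 1, "dz": 20, "twist": 0, "fingers": -1},
    {"dx": -73, "dy": 1, "dz": 40, "twist": 0, "fingers": -1},
    {"dx": -73, "dy": 1, "dz": 70, "twist": 0, "fingers": -1},
    {"dx": -73, "dy": 1, "dz": 99, "twist": 0, "fingers": -1},
  ],
)

```text
clock: 30.37
eef_pos: [0.5927, 0.0608, 0.0081]
tool_rot: [-0.255, 0.967, -0.004, 0.001]
ft_force: [0.1, 0.1, -0.7]
grip_width: 0.0854
grasp_force: 0.0
```

Request:
carry_out(
  plan=[
    {"dx": 0, "dy": 0, "dz": 0, "twist": 0, "fingers": -1},
    {"dx": 0, "dy": 0, "dz": 0, "twist": 0, "fingers": -1},
    {"dx": 0, "dy": 0, "dz": 0, "twist": 0, "fingers": 0},
    {"dx": 0, "dy": 0, "dz": 0, "twist": 0, "fingers": 1},
    {"dx": 0, "dy": 0, "dz": 0, "twist": 0, "fingers": 1},
  ],
)

```text
clock: 30.78
eef_pos: [0.5918, 0.0597, 0.0112]
tool_rot: [-0.255, 0.967, -0.004, 0.002]
ft_force: [-0.0, -0.1, 0.4]
grip_width: 0.0522
grasp_force: 0.0
```

Request:
carry_out(
  plan=[
    {"dx": 0, "dy": 0, "dz": 0, "twist": 0, "fingers": 1},
    {"dx": 0, "dy": 0, "dz": 0, "twist": 0, "fingers": 1},
    {"dx": 0, "dy": 0, "dz": -25, "twist": 0, "fingers": 1},
    {"dx": 0, "dy": 0, "dz": -55, "twist": 0, "fingers": 1},
    {"dx": 0, "dy": 0, "dz": -85, "twist": 0, "fingers": 1},
  ],
)

```text
clock: 31.2
eef_pos: [0.5886, 0.06, 0.094]
tool_rot: [-0.255, 0.967, -0.004, -0.002]
ft_force: [1.8, 0.5, -1.0]
grip_width: 0.0379
grasp_force: 60.5
```

Request:
carry_out(
  plan=[
    {"dx": 0, "dy": 0, "dz": 0, "twist": 0, "fingers": 0.12},
    {"dx": 0, "dy": 0, "dz": 0, "twist": 0, "fingers": 0.1},
    {"dx": 0, "dy": 0, "dz": 0, "twist": 0, "fingers": 0.085},
    {"dx": 0, "dy": 0, "dz": 0, "twist": 0, "fingers": 0.085},
    {"dx": 0, "dy": 0, "dz": 0, "twist": 0, "fingers": 0.085},
  ],
)

```text
clock: 31.62
eef_pos: [0.5884, 0.06, 0.092]
tool_rot: [-0.255, 0.967, -0.004, -0.003]
ft_force: [0.2, 0.8, -1.9]
grip_width: 0.039
grasp_force: 30.3
```

```bash
python3 tilt.py; python3 pr.py
```

```text
31.6167 [0.58842396 0.05999649 0.09195521] 3.656746867381731 [ 0.10580979  0.5131511   0.0332152   1.09475915 -0.00818444 -0.40934443] [-0.00301241 -0.00855032 -0.99995891] [-0.8701986  -0.49265372  0.00683402]
[180, 180, 180, 179, 171, 166, 175, 173, 172, 170, 161, 125, 108, 88, 91, 26, 0]
```

Request:
carry_out(
  plan=[
    {"dx": 0, "dy": 0, "dz": -6, "twist": 0, "fingers": 0.085},
    {"dx": 0, "dy": 0, "dz": -12, "twist": 0, "fingers": 0.08},
    {"dx": 0, "dy": 0, "dz": -12, "twist": 0, "fingers": 0.076},
    {"dx": 0, "dy": 0, "dz": -12, "twist": 0, "fingers": 0.076},
    {"dx": 0, "dy": 0, "dz": -12, "twist": 0, "fingers": 0.076},
  ],
)

```text
clock: 32.08
eef_pos: [0.5901, 0.0603, 0.1061]
tool_rot: [-0.255, 0.967, -0.004, -0.0]
ft_force: [-0.3, 0.5, -1.1]
grip_width: 0.0397
grasp_force: 20.7
```

Request:
carry_out(
  plan=[
    {"dx": 0, "dy": 0, "dz": 0, "twist": 0, "fingers": 0.07},
    {"dx": 0, "dy": 0, "dz": 0, "twist": 0, "fingers": 0.07},
    {"dx": 0, "dy": 0, "dz": 0, "twist": 0, "fingers": 0.066},
    {"dx": 0, "dy": 0, "dz": 0, "twist": 0, "fingers": 0.064},
    {"dx": 0, "dy": 0, "dz": 0, "twist": 0, "fingers": 0.064},
  ],
)

```text
clock: 32.5
eef_pos: [0.5898, 0.0603, 0.1058]
tool_rot: [-0.255, 0.967, -0.004, -0.001]
ft_force: [-0.4, -0.7, -1.8]
grip_width: 0.04
grasp_force: 12.0
```

Request:
carry_out(
  plan=[
    {"dx": 0, "dy": 0, "dz": 0, "twist": 0, "fingers": 0.064},
    {"dx": 0, "dy": 0, "dz": 0, "twist": 0, "fingers": 0.062},
    {"dx": 0, "dy": 0, "dz": 0, "twist": 0, "fingers": 0.06},
    {"dx": 0, "dy": 0, "dz": 0, "twist": 0, "fingers": 0.058},
    {"dx": 0, "dy": 0, "dz": 0, "twist": 0, "fingers": 0.058},
  ],
)

```text
clock: 32.92
eef_pos: [0.5899, 0.0603, 0.1059]
tool_rot: [-0.255, 0.967, -0.004, -0.001]
ft_force: [-0.6, -0.4, -1.3]
grip_width: 0.0405
grasp_force: 6.6
```

```bash
python3 tilt.py; python3 pr.py
```

```text
32.9167 [0.5899325  0.06028591 0.10587749] 3.6567604368722124 [ 0.10603257  0.50091971  0.05208665  1.1219726  -0.00819639 -0.40913522] [ 8.58173036e-04 -8.15125107e-03 -9.99966410e-01] [-0.87021145 -0.49266757  0.00326917]
[0, 0, 0, 103, 115, 125, 131, 140, 140, 132, 123, 125, 109, 106, 87, 0, 0]
```

Same behaviour as before; continue loosening, then set it down.

Request:
carry_out(
  plan=[
    {"dx": 0, "dy": 0, "dz": 0, "twist": 0, "fingers": 0.058},
    {"dx": 0, "dy": 0, "dz": 0, "twist": 0, "fingers": 0.056},
    {"dx": 0, "dy": 0, "dz": 0, "twist": 0, "fingers": 0.056},
    {"dx": 0, "dy": 0, "dz": 0, "twist": 0, "fingers": 0.055},
    {"dx": 0, "dy": 0, "dz": 0, "twist": 0, "fingers": 0.055},
  ],
)

```text
clock: 33.38
eef_pos: [0.5899, 0.0603, 0.1059]
tool_rot: [-0.255, 0.967, -0.004, -0.001]
ft_force: [0.5, -0.2, -2.1]
grip_width: 0.0402
grasp_force: 4.4
```

```bash
python3 pr.py
```

```text
[0, 0, 0, 103, 114, 124, 131, 139, 138, 132, 123, 127, 110, 107, 87, 0, 0]
```

Request:
carry_out(
  plan=[
    {"dx": 0, "dy": 0, "dz": 0, "twist": 0, "fingers": 0.054},
    {"dx": 0, "dy": 0, "dz": 0, "twist": 0, "fingers": 0.053},
    {"dx": 0, "dy": 0, "dz": 0, "twist": 0, "fingers": 0.053},
    {"dx": 0, "dy": 0, "dz": 0, "twist": 0, "fingers": 0.053},
    {"dx": 0, "dy": 0, "dz": 0, "twist": 0, "fingers": 0.055},
  ],
)

```text
clock: 33.85
eef_pos: [0.5899, 0.0603, 0.1059]
tool_rot: [-0.255, 0.967, -0.004, -0.001]
ft_force: [0.3, -0.1, -3.0]
grip_width: 0.0404
grasp_force: 3.8
```

```bash
python3 pr.py
```

```text
[0, 0, 0, 0, 94, 111, 124, 134, 135, 131, 125, 126, 131, 109, 79, 0, 0]
```

Request:
carry_out(
  plan=[
    {"dx": 0, "dy": 0, "dz": 0, "twist": 0, "fingers": 0.052},
    {"dx": 0, "dy": 0, "dz": 0, "twist": 0, "fingers": 0.051},
    {"dx": 0, "dy": 0, "dz": 0, "twist": 0, "fingers": 0.05},
    {"dx": 0, "dy": 0, "dz": 0, "twist": 0, "fingers": 0.05},
    {"dx": 0, "dy": 0, "dz": 0, "twist": 0, "fingers": 0.05},
  ],
)

```text
clock: 34.32
eef_pos: [0.5901, 0.0603, 0.1062]
tool_rot: [-0.255, 0.967, -0.004, -0.0]
ft_force: [-0.6, 0.3, 0.7]
grip_width: 0.0405
grasp_force: 0.0
```

```bash
python3 pr.py
```

```text
[0, 0, 0, 0, 0, 1, 98, 116, 115, 114, 112, 121, 106, 0, 0, 0, 0]
```

Request:
carry_out(
  plan=[
    {"dx": 0, "dy": 0, "dz": 3, "twist": 0, "fingers": 0.05},
    {"dx": 0, "dy": 0, "dz": 6, "twist": 0, "fingers": 0.05},
    {"dx": 0, "dy": 0, "dz": 9, "twist": 0, "fingers": 0.05},
    {"dx": 0, "dy": 0, "dz": 10, "twist": 0, "fingers": 0.05},
    {"dx": 0, "dy": 0, "dz": 10, "twist": 0, "fingers": 0.05},
  ],
)

```text
clock: 34.78
eef_pos: [0.5896, 0.0602, 0.0953]
tool_rot: [-0.255, 0.967, -0.004, -0.001]
ft_force: [-0.1, -0.3, -0.5]
grip_width: 0.0404
grasp_force: 0.3
```

```bash
python3 pr.py
```

```text
[0, 0, 0, 0, 0, 0, 95, 119, 123, 122, 119, 129, 131, 74, 0, 0, 0]
```

```bash
python3 - <<'E'
from fit import *
w=pickle.load(open("wl.pkl","rb"));m=white(w)
for u in(262,277,292): c=np.where(m[:,u])[0];c=c[c<385];print(u,c.min(),c.max())
for v in(290,300,310,320): r=np.where(m[v,200:360])[0]+200;print(v,r.min(),r.max())
o,p,a=state();d=np.array([np.cos(a),np.sin(a),0])
# predicted bottom row of dish edge for offsets along tool x, dish top z=.122
for off in(0,.005,.01,.015,.02): print(off,proj(w,np.r_[(p+d*(off-.0195))[:2],.118]))
E
```

```text
262 164 332
277 164 334
292 165 331
290 204 348
300 201 352
310 206 347
320 240 313
0 [[276.82312539 349.5331836 ]]
0.005 [[276.81915517 339.42693089]]
0.01 [[276.81503895 329.07427101]]
0.015 [[276.81077113 318.46876019]]
0.02 [[276.80634588 307.6038557 ]]
```

Request:
carry_out(
  plan=[
    {"dx": 0, "dy": 0, "dz": 0, "twist": 0, "fingers": -0.3},
    {"dx": 0, "dy": 0, "dz": 0, "twist": 0, "fingers": -0.3},
    {"dx": 0, "dy": 0, "dz": -3, "twist": 0, "fingers": -0.3},
    {"dx": 5, "dy": 0, "dz": -3, "twist": 0, "fingers": -0.3},
    {"dx": 9, "dy": 0, "dz": -3, "twist": 0, "fingers": -0.3},
  ],
)

```text
clock: 35.25
eef_pos: [0.582, 0.0557, 0.0993]
tool_rot: [-0.255, 0.967, -0.004, -0.0]
ft_force: [-0.3, -0.9, 0.4]
grip_width: 0.0557
grasp_force: 0.0
```

Request:
carry_out(
  plan=[
    {"dx": 0, "dy": 0, "dz": 0, "twist": 0, "fingers": -0.3},
    {"dx": 0, "dy": 0, "dz": 0, "twist": 0, "fingers": 0.3},
    {"dx": 0, "dy": 0, "dz": 0, "twist": 0, "fingers": 1},
    {"dx": 0, "dy": 0, "dz": 0, "twist": 0, "fingers": 1},
    {"dx": 0, "dy": 0, "dz": 0, "twist": 0, "fingers": 1},
  ],
)

```text
clock: 35.67
eef_pos: [0.5827, 0.056, 0.0995]
tool_rot: [-0.255, 0.967, -0.004, 0.0]
ft_force: [0.6, 0.7, 3.9]
grip_width: 0.0376
grasp_force: 59.8
```

```bash
python3 pr.py; python3 tilt.py; python3 - <<'E'
from fit import *
t,s,w=pickle.load(open("a3.pkl","rb"))
crop(w,100,110,400,360,1.33,"pics/a.png",40);crop(s,190,220,300,330,3.3,"pics/b.png",20)
a=cv2.imread("pics/a.png");b=cv2.imread("pics/b.png");h=max(a.shape[0],b.shape[0])
f=lambda i:cv2.copyMakeBorder(i,0,h-i.shape[0],0,0,0)
cv2.imwrite("pics/c4.png",np.hstack([f(a),f(b)]));print(np.hstack([f(a),f(b)]).shape)
E
```

```text
[0, 0, 0, 0, 0, 0, 77, 103, 119, 119, 116, 112, 124, 90, 49, 0, 0]
35.7167 [0.58272781 0.0559395  0.09957658] 3.656855647381039 [ 0.09991951  0.49123915  0.01819194  1.09616972 -0.00813372 -0.41534348] [ 0.00238282 -0.00793552 -0.99996567] [-0.87016851 -0.49275084  0.00183684]
(363, 762, 3)
```

View pics/c4.png

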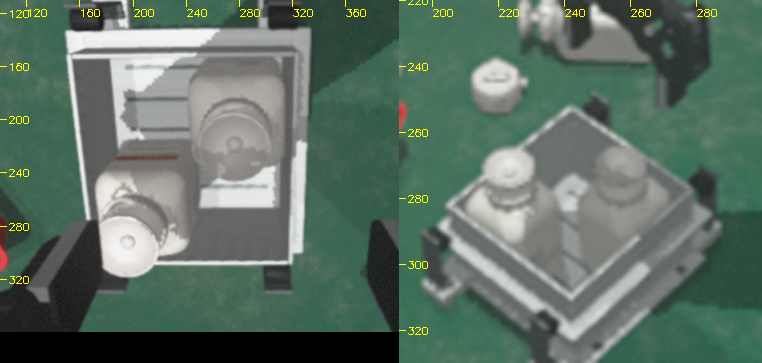

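```bash
python3 - <<'E'
from fit import *
t,s,w=pickle.load(open("a3.pkl","rb"));D=lambda a,b:(100+a/1.33,110+b/1.33)
hx,hy,z=.0685,.0715,.086
ob=[(w,*D(68,54),(hx,-hy,z)),(w,*D(298,50),(-hx,-hy,z)),(w,*D(292,264),(-hx,hy,z))]
S=lambda a,b:(190+a/3.3,220+b/3.3)
os=[(s,*S(573-399,106),(hx,-hy,z)),(s,*S(692-399,190),(-hx,-hy,z)),(s,*S(571-399,299),(-hx,hy,z)),(s,*S(447-399,204),(hx,hy,z))]
for o in(ob,os,ob+os): r=ptfit(o,[.525,.32,-.166]);print(r)
x,y,a=r[0]
def loc(P): d=np.array(P)[:2]-[x,y];return np.array([d[0]*np.cos(a)+d[1]*np.sin(a),-d[0]*np.sin(a)+d[1]*np.cos(a)]).round(4)
for n,c,q in(("b3 w",w,D(127,241)),("C w",w,D(235,144)),("b3 s",s,S(512-399,167)),("C s",s,S(622-399,167))):
    P=unproj(c,*q,.126);print(n,P.round(4),loc(P))
# A to slot (+x,-y)
p=np.array([x,y]);M=np.array([[np.cos(a),-np.sin(a)],[np.sin(a),np.cos(a)]])
for k in((.033,.034),(.033,-.034),(-.033,.034),(-.033,-.034)): print(k,(p+M@k).round(4))
E
```

```text
(array([ 0.52796413,  0.32019555, -0.15554447]), np.float64(3.0185580169092816), array([-3. , -0.3,  0.6,  0.1,  0.5,  0.5]))
(array([ 0.52356591,  0.32369854, -0.16529022]), np.float64(0.9426065423384671), array([-0.2, -0.3,  0.9, -0.1, -0.2,  0.2, -0.2,  0.1]))
(array([ 0.52715278,  0.32045039, -0.1557253 ]), np.float64(1.9237116419530196), array([-1.9, -0.2,  1.7,  0.3,  1.4,  0.6, -1. , -1.6,  0.4, -1.7, -0.3,
       -1.3, -0.6, -1.1]))
b3 w [0.5626 0.3443 0.126 ] [0.0313 0.0291]
C w [0.4925 0.2972 0.126 ] [-0.0306 -0.0283]
b3 s [0.5597 0.3501 0.126 ] [0.0275 0.0343]
C s [0.4875 0.3041 0.126 ] [-0.0366 -0.0223]
(0.033, 0.034) [0.565  0.3489]
(0.033, -0.034) [0.5545 0.2817]
(-0.033, 0.034) [0.4998 0.3592]
(-0.033, -0.034) [0.4893 0.292 ]
```

```bash
python3 - <<'E'
from h import *
chain((.5827,.056,.15,3.657),(.5542,.2799,.22,2.98),(.5542,.2799,.106,2.98))
E
```

```text
now [0.5827 0.0559 0.0996] 3.657
dx -0.0 dy 0.1 dz -50.4 twist -0.0
-- at (0.5827, 0.056, 0.15, 3.657) q1 0.10 q6 -0.42 r 0.585
dx -42.8 dy 104.4 dz -35.0 twist 19.4
dx -5.7 dy 112.7 dz -35.0 twist 19.4
-- at (0.5542, 0.2799, 0.22, 2.98) q1 0.47 q6 0.63 r 0.621
dx 0.0 dy 0.0 dz 114.0 twist 0.0
-- at (0.5542, 0.2799, 0.106, 2.98) q1 0.47 q6 0.63 r 0.621
```

Request:
carry_out(
  plan=[
    {"dx": 0, "dy": 0, "dz": -25, "twist": 0, "fingers": 1},
    {"dx": 0, "dy": 0, "dz": -50, "twist": 0, "fingers": 1},
    {"dx": 0, "dy": 0, "dz": -80, "twist": 0, "fingers": 1},
    {"dx": 0, "dy": 0, "dz": -100, "twist": 0, "fingers": 1},
    {"dx": 0, "dy": 0, "dz": -120, "twist": 0, "fingers": 1},
  ],
)

```text
clock: 36.13
eef_pos: [0.5817, 0.0567, 0.2195]
tool_rot: [-0.255, 0.967, -0.004, -0.001]
ft_force: [0.6, 0.2, -2.6]
grip_width: 0.0369
grasp_force: 60.5
```

Request:
carry_out(
  plan=[
    {"dx": -9, "dy": 21, "dz": 0, "twist": 4, "fingers": 1},
    {"dx": -18, "dy": 42, "dz": 0, "twist": 8, "fingers": 1},
    {"dx": -26, "dy": 63, "dz": 0, "twist": 12, "fingers": 1},
    {"dx": -35, "dy": 84, "dz": 0, "twist": 16, "fingers": 1},
    {"dx": -43, "dy": 104, "dz": 0, "twist": 19.4, "fingers": 1},
  ],
)

```text
clock: 36.55
eef_pos: [0.5674, 0.1693, 0.2168]
tool_rot: [-0.087, 0.996, -0.004, -0.001]
ft_force: [0.6, 0.5, -0.9]
grip_width: 0.037
grasp_force: 60.5
```

Request:
carry_out(
  plan=[
    {"dx": -1, "dy": 28, "dz": 0, "twist": 5, "fingers": 1},
    {"dx": -3, "dy": 56, "dz": 0, "twist": 10, "fingers": 1},
    {"dx": -5, "dy": 84, "dz": 0, "twist": 15, "fingers": 1},
    {"dx": -6, "dy": 113, "dz": 0, "twist": 19.4, "fingers": 1},
    {"dx": -6, "dy": 113, "dz": 0, "twist": 19.4, "fingers": 1},
  ],
)

```text
clock: 36.97
eef_pos: [0.5524, 0.2859, 0.2153]
tool_rot: [0.079, 0.997, -0.003, -0.001]
ft_force: [-0.5, -0.6, -1.7]
grip_width: 0.0371
grasp_force: 60.6
```

Request:
carry_out(
  plan=[
    {"dx": 0, "dy": 0, "dz": 0, "twist": 0, "fingers": 1},
    {"dx": 0, "dy": 0, "dz": 0, "twist": 0, "fingers": 1},
    {"dx": 0, "dy": 0, "dz": 0, "twist": 0, "fingers": 1},
    {"dx": 0, "dy": 0, "dz": 0, "twist": 0, "fingers": 1},
    {"dx": 0, "dy": 0, "dz": 0, "twist": 0, "fingers": 1},
  ],
)

```text
clock: 37.38
eef_pos: [0.5545, 0.2796, 0.2171]
tool_rot: [0.082, 0.997, -0.004, 0.001]
ft_force: [0.7, 0.0, -1.1]
grip_width: 0.0371
grasp_force: 60.6
```

```bash
python3 - <<'E'
from h import *
o,p,a=state();print(o["grip_width"],o["grasp_force"])
chain((.5542,.2799,.106,2.98))
E
python3 pr.py
```

```text
0.03712191730356153 60.560177117586136
now [0.5545 0.2796 0.2171] 2.978
dx 0.3 dy 0.2 dz 111.1 twist -0.1
-- at (0.5542, 0.2799, 0.106, 2.98) q1 0.47 q6 0.63 r 0.621
[159, 158, 157, 156, 155, 154, 152, 166, 165, 147, 114, 113, 124, 94, 56, 54, 22]
```

Request:
carry_out(
  plan=[
    {"dx": 0, "dy": 0, "dz": 18, "twist": 0, "fingers": 1},
    {"dx": 0, "dy": 0, "dz": 36, "twist": 0, "fingers": 1},
    {"dx": 0, "dy": 0, "dz": 48, "twist": 0, "fingers": 1},
    {"dx": 0, "dy": 0, "dz": 60, "twist": 0, "fingers": 1},
    {"dx": 0, "dy": 0, "dz": 70, "twist": 0, "fingers": 1},
  ],
)

```text
clock: 37.85
eef_pos: [0.5545, 0.28, 0.1465]
tool_rot: [0.081, 0.997, -0.004, 0.001]
ft_force: [0.6, 0.8, -0.9]
grip_width: 0.037
grasp_force: 60.6
```

Request:
carry_out(
  plan=[
    {"dx": 0, "dy": 0, "dz": 10, "twist": 0, "fingers": 1},
    {"dx": 0, "dy": 0, "dz": 20, "twist": 0, "fingers": 1},
    {"dx": 0, "dy": 0, "dz": 30, "twist": 0, "fingers": 1},
    {"dx": 0, "dy": 0, "dz": 40, "twist": 0, "fingers": 1},
    {"dx": 0, "dy": 0, "dz": 40, "twist": 0, "fingers": 1},
  ],
)

```text
clock: 38.27
eef_pos: [0.5535, 0.2799, 0.1047]
tool_rot: [0.081, 0.997, -0.004, -0.0]
ft_force: [0.4, 2.1, -3.8]
grip_width: 0.0371
grasp_force: 60.4
```

```bash
python3 tilt.py
```

```text
38.2667 [0.55350269 0.27993661 0.10467606] 2.9799858850710335 [ 0.47145423  0.55687635  0.14349234  1.16262095 -0.00656736  0.633061  ] [-0.00165754 -0.00821649 -0.99996487] [-9.86972513e-01  1.60888655e-01  3.14019151e-04]
```

Near the floor, light contact. Release and retreat toward bottle B.

Request:
carry_out(
  plan=[
    {"dx": 0, "dy": 0, "dz": 0, "twist": 0, "fingers": 0},
    {"dx": 0, "dy": 0, "dz": 0, "twist": 0, "fingers": -0.12},
    {"dx": 0, "dy": 0, "dz": 0, "twist": 0, "fingers": -0.12},
    {"dx": 0, "dy": 0, "dz": 0, "twist": 0, "fingers": -0.12},
    {"dx": 0, "dy": 0, "dz": -10, "twist": 0, "fingers": -0.12},
  ],
)

```text
clock: 38.68
eef_pos: [0.5532, 0.2792, 0.1159]
tool_rot: [0.081, 0.997, -0.005, -0.001]
ft_force: [-0.9, -0.3, -0.6]
grip_width: 0.0483
grasp_force: 0.0
```

Request:
carry_out(
  plan=[
    {"dx": 0, "dy": 0, "dz": -30, "twist": 0, "fingers": -0.12},
    {"dx": 0, "dy": 0, "dz": -60, "twist": 0, "fingers": -0.5},
    {"dx": 0, "dy": 0, "dz": -90, "twist": 0, "fingers": -1},
    {"dx": 0, "dy": 0, "dz": -100, "twist": 0, "fingers": -1},
    {"dx": 0, "dy": 0, "dz": -100, "twist": 0, "fingers": -1},
  ],
)

```text
clock: 39.1
eef_pos: [0.5563, 0.2817, 0.2223]
tool_rot: [0.081, 0.997, -0.002, 0.005]
ft_force: [0.6, 0.5, 0.1]
grip_width: 0.0853
grasp_force: 0.0
```

```bash
python3 - <<'E'
from fit import *
from workcell import camera
t=camera("top");s=camera("scene");w=camera("wrist");pickle.dump((t,s,w),open("a4.pkl","wb"))
x,e=silfit((t,),[.6165,-.065,-.26]);print(x,e);x,e=silfit((s,),[.6165,-.065,-.26]);print(x,e)
B=np.array([.6165,-.065]);g=B+.035*np.array([np.cos(-.262),np.sin(-.262)])
chain((*g,.2,-.262+np.pi),(*g,.09,-.262+np.pi))
E
```

```text
[ 0.61706578 -0.06531667 -0.26124633] 0.06685575364667747
[ 0.61392584 -0.06438118 -0.25931531] 0.0624354116431278
now [0.5535 0.2804 0.2158] 2.98
dx -76.3 dy -167.1 dz 7.9 twist 2.9
dx -84.6 dy -163.1 dz 7.9 twist 2.9
-- at (np.float64(0.6503055859607967), np.float64(-0.07406544857396402), 0.2, 2.879592653589793) q1 -0.11 q6 0.15 r 0.655
dx 0.0 dy 0.0 dz 110.0 twist 0.0
-- at (np.float64(0.6503055859607967), np.float64(-0.07406544857396402), 0.09, 2.879592653589793) q1 -0.11 q6 0.15 r 0.655
```

Request:
carry_out(
  plan=[
    {"dx": -15, "dy": -33, "dz": 0, "twist": 0.6, "fingers": -1},
    {"dx": -30, "dy": -66, "dz": 2, "twist": 1.2, "fingers": -1},
    {"dx": -46, "dy": -100, "dz": 4, "twist": 1.8, "fingers": -1},
    {"dx": -61, "dy": -134, "dz": 6, "twist": 2.4, "fingers": -1},
    {"dx": -76, "dy": -167, "dz": 8, "twist": 2.9, "fingers": -1},
  ],
)

```text
clock: 39.67
eef_pos: [0.6011, 0.1017, 0.2078]
tool_rot: [0.106, 0.994, -0.005, -0.001]
ft_force: [-0.0, -0.1, 0.1]
grip_width: 0.0855
grasp_force: 0.0
```

Request:
carry_out(
  plan=[
    {"dx": -17, "dy": -33, "dz": 2, "twist": 0.6, "fingers": -1},
    {"dx": -34, "dy": -66, "dz": 4, "twist": 1.2, "fingers": -1},
    {"dx": -51, "dy": -99, "dz": 6, "twist": 1.8, "fingers": -1},
    {"dx": -68, "dy": -132, "dz": 8, "twist": 2.4, "fingers": -1},
    {"dx": -85, "dy": -163, "dz": 8, "twist": 2.9, "fingers": -1},
  ],
)

```text
clock: 40.08
eef_pos: [0.6495, -0.0757, 0.2008]
tool_rot: [0.132, 0.991, -0.004, -0.002]
ft_force: [1.1, -0.5, -0.4]
grip_width: 0.0856
grasp_force: 0.0
```

Request:
carry_out(
  plan=[
    {"dx": 0, "dy": 0, "dz": 0, "twist": 0, "fingers": -1},
    {"dx": 0, "dy": 0, "dz": 40, "twist": 0, "fingers": -1},
    {"dx": 0, "dy": 0, "dz": 80, "twist": 0, "fingers": -1},
    {"dx": 0, "dy": 0, "dz": 100, "twist": 0, "fingers": -1},
    {"dx": 0, "dy": 0, "dz": 100, "twist": 0, "fingers": -1},
  ],
)

```text
clock: 40.5
eef_pos: [0.6448, -0.0737, 0.095]
tool_rot: [0.131, 0.991, -0.004, -0.007]
ft_force: [-0.6, -0.2, -0.6]
grip_width: 0.0857
grasp_force: 0.0
```

```bash
python3 - <<'E'
from fit import *
from workcell import camera
w=camera("wrist")
x,e=silfit((w,),[.6165,-.065,-.262]);print(x,e)
g=x[:2]+.035*np.array([np.cos(x[2]),np.sin(x[2])])
chain((*g,.025,x[2]+np.pi))
E
```

```text
[ 0.61412853 -0.06676695 -0.25021773] 0.0489763654476416
now [ 0.6471 -0.0739  0.0988] 2.878
dx -1.3 dy -1.3 dz 73.8 twist -0.7
-- at (np.float64(0.6480385773437015), np.float64(-0.07543347234542865), 0.025, np.float64(2.8913749241497393)) q1 -0.12 q6 0.13 r 0.652
```

Request:
carry_out(
  plan=[
    {"dx": 0, "dy": -1, "dz": 20, "twist": -0.7, "fingers": -1},
    {"dx": 0, "dy": -1, "dz": 40, "twist": -0.7, "fingers": -1},
    {"dx": 0, "dy": -1, "dz": 60, "twist": -0.7, "fingers": -1},
    {"dx": 0, "dy": -1, "dz": 70, "twist": -0.7, "fingers": -1},
    {"dx": 0, "dy": -1, "dz": 70, "twist": -0.7, "fingers": -1},
  ],
)

```text
clock: 40.97
eef_pos: [0.6496, -0.0756, 0.0325]
tool_rot: [0.125, 0.992, -0.004, -0.001]
ft_force: [-0.1, 0.8, -0.5]
grip_width: 0.0853
grasp_force: 0.0
```

Request:
carry_out(
  plan=[
    {"dx": 0, "dy": 0, "dz": 0, "twist": 0, "fingers": 0},
    {"dx": 0, "dy": 0, "dz": 0, "twist": 0, "fingers": 1},
    {"dx": 0, "dy": 0, "dz": 0, "twist": 0, "fingers": 1},
    {"dx": 0, "dy": 0, "dz": 0, "twist": 0, "fingers": 1},
    {"dx": 0, "dy": 0, "dz": 0, "twist": 0, "fingers": 1},
  ],
)

```text
clock: 41.38
eef_pos: [0.6526, -0.0762, 0.0367]
tool_rot: [0.125, 0.992, -0.004, 0.003]
ft_force: [-0.7, 0.3, 6.3]
grip_width: 0.0572
grasp_force: 65.6
```

Request:
carry_out(
  plan=[
    {"dx": 0, "dy": 0, "dz": -10, "twist": 0, "fingers": 1},
    {"dx": 25, "dy": 0, "dz": -15, "twist": 0, "fingers": 1},
    {"dx": 50, "dy": 0, "dz": -15, "twist": 0, "fingers": 1},
    {"dx": 80, "dy": 0, "dz": -15, "twist": 0, "fingers": 1},
    {"dx": 110, "dy": 0, "dz": -15, "twist": 0, "fingers": 1},
  ],
)

```text
clock: 41.8
eef_pos: [0.5433, -0.0485, 0.0492]
tool_rot: [0.125, 0.992, -0.004, 0.001]
ft_force: [0.3, 0.5, -1.0]
grip_width: 0.0573
grasp_force: 64.8
```

Request:
carry_out(
  plan=[
    {"dx": 20, "dy": 0, "dz": 0, "twist": 0, "fingers": 1},
    {"dx": 20, "dy": 0, "dz": 7, "twist": 0, "fingers": 1},
    {"dx": 20, "dy": 0, "dz": 14, "twist": 0, "fingers": 1},
    {"dx": 20, "dy": 0, "dz": 14, "twist": 0, "fingers": 1},
    {"dx": 20, "dy": 0, "dz": 14, "twist": 0, "fingers": 0},
  ],
)

```text
clock: 42.22
eef_pos: [0.5243, -0.0435, 0.0366]
tool_rot: [0.125, 0.992, -0.004, 0.0]
ft_force: [-10.3, 2.3, 17.1]
grip_width: 0.057
grasp_force: 67.1
```

Request:
carry_out(
  plan=[
    {"dx": 0, "dy": 0, "dz": 0, "twist": 0, "fingers": -1},
    {"dx": 0, "dy": 0, "dz": 0, "twist": 0, "fingers": -1},
    {"dx": 0, "dy": 0, "dz": -30, "twist": 0, "fingers": -1},
    {"dx": 0, "dy": 0, "dz": -65, "twist": 0, "fingers": -1},
    {"dx": 0, "dy": 0, "dz": -80, "twist": 0, "fingers": -1},
  ],
)

```text
clock: 42.63
eef_pos: [0.5279, -0.0435, 0.1182]
tool_rot: [0.125, 0.992, -0.004, 0.004]
ft_force: [1.5, 0.5, 0.0]
grip_width: 0.0854
grasp_force: 0.0
```

```bash
python3 - <<'E'
from fit import *
from workcell import camera
w=camera("wrist");o,p,a=state();d=np.array([np.cos(a-np.pi),np.sin(a-np.pi)])
x,e=silfit((w,),[*(p[:2]-.035*d),a-np.pi]);print(x,e)
g=x[:2]+.112*np.array([np.cos(x[2]),np.sin(x[2])])
chain((*g,.013,x[2]+np.pi))
E
```

```text
[ 0.48491707 -0.03400041 -0.25043087] 0.04491742838696524
now [ 0.5296 -0.0436  0.1204] 2.89
dx -66.4 dy -1.7 dz 107.4 twist -0.0
-- at (np.float64(0.5934233107109891), np.float64(-0.06175640702727864), 0.013, np.float64(2.8911617800965916)) q1 -0.10 q6 0.15 r 0.597
```

Request:
carry_out(
  plan=[
    {"dx": -30, "dy": -1, "dz": 10, "twist": 0, "fingers": -1},
    {"dx": -60, "dy": -1, "dz": 25, "twist": 0, "fingers": -1},
    {"dx": -67, "dy": -1, "dz": 50, "twist": 0, "fingers": -1},
    {"dx": -67, "dy": -1, "dz": 80, "twist": 0, "fingers": -1},
    {"dx": -67, "dy": -1, "dz": 105, "twist": 0, "fingers": -1},
  ],
)

```text
clock: 43.1
eef_pos: [0.591, -0.0621, 0.0077]
tool_rot: [0.125, 0.992, -0.004, 0.001]
ft_force: [-0.1, -0.5, 0.1]
grip_width: 0.0852
grasp_force: 0.0
```

Request:
carry_out(
  plan=[
    {"dx": 0, "dy": 0, "dz": 0, "twist": 0, "fingers": -1},
    {"dx": 0, "dy": 0, "dz": 0, "twist": 0, "fingers": -1},
    {"dx": 0, "dy": 0, "dz": 0, "twist": 0, "fingers": 0},
    {"dx": 0, "dy": 0, "dz": 0, "twist": 0, "fingers": 1},
    {"dx": 0, "dy": 0, "dz": 0, "twist": 0, "fingers": 1},
  ],
)

```text
clock: 43.52
eef_pos: [0.5914, -0.0617, 0.0121]
tool_rot: [0.125, 0.992, -0.004, 0.003]
ft_force: [-0.5, 1.0, -0.6]
grip_width: 0.0515
grasp_force: 0.0
```

Request:
carry_out(
  plan=[
    {"dx": 0, "dy": 0, "dz": 0, "twist": 0, "fingers": 1},
    {"dx": 0, "dy": 0, "dz": 0, "twist": 0, "fingers": 1},
    {"dx": 0, "dy": 0, "dz": -25, "twist": 0, "fingers": 1},
    {"dx": 0, "dy": 0, "dz": -60, "twist": 0, "fingers": 1},
    {"dx": 0, "dy": 0, "dz": -94, "twist": 0, "fingers": 1},
  ],
)

```text
clock: 43.93
eef_pos: [0.5881, -0.0607, 0.104]
tool_rot: [0.125, 0.992, -0.004, -0.001]
ft_force: [1.0, -0.5, -1.2]
grip_width: 0.0378
grasp_force: 60.6
```

Request:
carry_out(
  plan=[
    {"dx": 0, "dy": 0, "dz": 0, "twist": 0, "fingers": 1},
    {"dx": 0, "dy": 0, "dz": 0, "twist": 0, "fingers": 1},
    {"dx": 0, "dy": 0, "dz": 0, "twist": 0, "fingers": 0.1},
    {"dx": 0, "dy": 0, "dz": 0, "twist": 0, "fingers": 0.085},
    {"dx": 0, "dy": 0, "dz": 0, "twist": 0, "fingers": 0.076},
  ],
)

```text
clock: 44.35
eef_pos: [0.588, -0.0607, 0.1019]
tool_rot: [0.125, 0.992, -0.004, -0.001]
ft_force: [-0.9, 0.8, -2.4]
grip_width: 0.0395
grasp_force: 20.7
```

Request:
carry_out(
  plan=[
    {"dx": 0, "dy": 0, "dz": 0, "twist": 0, "fingers": 0.07},
    {"dx": 0, "dy": 0, "dz": 0, "twist": 0, "fingers": 0.066},
    {"dx": 0, "dy": 0, "dz": 0, "twist": 0, "fingers": 0.064},
    {"dx": 0, "dy": 0, "dz": 0, "twist": 0, "fingers": 0.062},
    {"dx": 0, "dy": 0, "dz": 0, "twist": 0, "fingers": 0.062},
  ],
)

```text
clock: 44.77
eef_pos: [0.5896, -0.0608, 0.1037]
tool_rot: [0.125, 0.992, -0.004, 0.001]
ft_force: [0.9, -0.6, -0.4]
grip_width: 0.0399
grasp_force: 10.0
```

```bash
python3 pr.py
```

```text
[0, 1, 0, 0, 94, 110, 124, 132, 135, 130, 124, 129, 134, 110, 79, 0, 0]
```

Request:
carry_out(
  plan=[
    {"dx": 0, "dy": 0, "dz": 0, "twist": 0, "fingers": 0.06},
    {"dx": 0, "dy": 0, "dz": 0, "twist": 0, "fingers": 0.058},
    {"dx": 0, "dy": 0, "dz": 0, "twist": 0, "fingers": 0.057},
    {"dx": 0, "dy": 0, "dz": 0, "twist": 0, "fingers": 0.056},
    {"dx": 0, "dy": 0, "dz": 0, "twist": 0, "fingers": 0.056},
  ],
)

```text
clock: 45.23
eef_pos: [0.5896, -0.0608, 0.1039]
tool_rot: [0.125, 0.992, -0.004, 0.001]
ft_force: [0.5, -0.2, -1.1]
grip_width: 0.04
grasp_force: 5.0
```

```bash
python3 pr.py
```

```text
[0, 1, 0, 0, 93, 109, 123, 132, 135, 130, 124, 130, 134, 110, 79, 0, 0]
```

Request:
carry_out(
  plan=[
    {"dx": 0, "dy": 0, "dz": 0, "twist": 0, "fingers": 0.054},
    {"dx": 0, "dy": 0, "dz": 1, "twist": 0, "fingers": 0.053},
    {"dx": 0, "dy": 0, "dz": 2, "twist": 0, "fingers": 0.052},
    {"dx": 0, "dy": 0, "dz": 3, "twist": 0, "fingers": 0.051},
    {"dx": 0, "dy": 0, "dz": 4, "twist": 0, "fingers": 0.05},
  ],
)

```text
clock: 45.7
eef_pos: [0.5895, -0.0608, 0.0997]
tool_rot: [0.125, 0.992, -0.004, 0.001]
ft_force: [-1.2, 0.2, -0.5]
grip_width: 0.0409
grasp_force: 0.6
```

Request:
carry_out(
  plan=[
    {"dx": 0, "dy": 0, "dz": 1, "twist": 0, "fingers": 0.05},
    {"dx": 0, "dy": 0, "dz": 2, "twist": 0, "fingers": 0.05},
    {"dx": 0, "dy": 0, "dz": 4, "twist": 0, "fingers": 0.05},
    {"dx": 0, "dy": 0, "dz": 5, "twist": 0, "fingers": 0.05},
    {"dx": 0, "dy": 0, "dz": 5, "twist": 0, "fingers": 0.05},
  ],
)

```text
clock: 46.12
eef_pos: [0.5896, -0.061, 0.0947]
tool_rot: [0.125, 0.992, -0.004, 0.001]
ft_force: [-0.2, -0.2, 0.6]
grip_width: 0.0407
grasp_force: 0.2
```

```bash
cat > off.py <<'E'
from fit import *
from workcell import camera
w=camera("wrist");m=white(w)
print([int(m[v,200:380].sum()) for v in range(60,400,20)])
c=np.where(m[:385,277])[0];print(c.min(),c.max())
o,p,a=state();d=np.array([np.cos(a),np.sin(a),0]);print(p,a,o["grip_width"],o["grasp_force"])
z=p[2]-.0955 if 0 else 0
for off in(-.01,0,.01,.02): print(off,proj(w,np.r_[(p+d*(off-.0195))[:2],.118+z])[0,1].round())
E
python3 off.py
```

```text
[0, 0, 0, 0, 0, 51, 104, 123, 127, 125, 122, 138, 128, 44, 0, 0, 0]
156 324
[ 0.58962022 -0.06091652  0.09484609] 2.8905800697726103 0.04055447564533871 0.15013903845101595
-0.01 369.0
0 350.0
0.01 329.0
0.02 308.0
```

Request:
carry_out(
  plan=[
    {"dx": 0, "dy": 0, "dz": 0, "twist": 0, "fingers": -0.3},
    {"dx": 0, "dy": 0, "dz": 0, "twist": 0, "fingers": -0.3},
    {"dx": 0, "dy": 0, "dz": -4, "twist": 0, "fingers": -0.3},
    {"dx": 6, "dy": 0, "dz": -4, "twist": 0, "fingers": -0.3},
    {"dx": 12, "dy": 0, "dz": -4, "twist": 0, "fingers": -0.3},
  ],
)

```text
clock: 46.58
eef_pos: [0.5779, -0.0578, 0.0992]
tool_rot: [0.125, 0.992, -0.004, 0.001]
ft_force: [-0.1, -0.5, -0.6]
grip_width: 0.0553
grasp_force: 0.0
```

```bash
python3 off.py
```

```text
[0, 0, 0, 0, 0, 0, 66, 97, 116, 122, 119, 134, 115, 98, 47, 0, 0]
172 344
[ 0.57613114 -0.05740314  0.09887853] 2.89076409639636 0.05568590945920394 0.0
-0.01 358.0
0 339.0
0.01 319.0
0.02 298.0
```

Request:
carry_out(
  plan=[
    {"dx": 0, "dy": 0, "dz": 0, "twist": 0, "fingers": -0.3},
    {"dx": 0, "dy": 0, "dz": 0, "twist": 0, "fingers": 0.3},
    {"dx": 0, "dy": 0, "dz": 0, "twist": 0, "fingers": 1},
    {"dx": 0, "dy": 0, "dz": 0, "twist": 0, "fingers": 1},
    {"dx": 0, "dy": 0, "dz": 0, "twist": 0, "fingers": 1},
  ],
)

```text
clock: 47.05
eef_pos: [0.5782, -0.0582, 0.0995]
tool_rot: [0.125, 0.992, -0.004, 0.001]
ft_force: [-1.6, -1.2, 5.0]
grip_width: 0.0373
grasp_force: 59.7
```

```bash
python3 off.py; python3 - <<'E'
from h import *
p=np.array([.526,.321]);a=-.162;M=np.array([[np.cos(a),-np.sin(a)],[np.sin(a),np.cos(a)]])
t=p+M@[-.0345,.0365];print(t)
o,q,b=state()
chain((q[0],q[1],.22,b),(.46,.2,.22,2.98),(*t,.22,2.98),(*t,.106,2.98))
E
```

```text
[0, 0, 0, 0, 0, 0, 68, 100, 118, 121, 118, 122, 128, 90, 34, 0, 0]
172 342
[ 0.57821101 -0.05814021  0.09945536] 2.890383333325939 0.037239515331261706 59.78520477699931
-0.01 361.0
0 342.0
0.01 322.0
0.02 301.0
[0.49783889 0.36258668]
now [ 0.5782 -0.0581  0.0995] 2.89
dx 0.0 dy 0.0 dz -120.5 twist 0.0
-- at (np.float64(0.5782110118674652), np.float64(-0.05814020915029291), 0.22, np.float64(2.890383333325939)) q1 -0.10 q6 0.15 r 0.581
dx 89.3 dy 110.3 dz -0.0 twist -2.6
dx 84.3 dy 114.2 dz -0.0 twist -2.6
-- at (0.46, 0.2, 0.22, 2.98) q1 0.41 q6 0.57 r 0.502
dx -11.2 dy 166.6 dz -0.0 twist 0.0
-- at (np.float64(0.4978388902459646), np.float64(0.36258667932669275), 0.22, 2.98) q1 0.63 q6 0.79 r 0.616
dx 0.0 dy 0.0 dz 114.0 twist 0.0
-- at (np.float64(0.4978388902459646), np.float64(0.36258667932669275), 0.106, 2.98) q1 0.63 q6 0.79 r 0.616
```

Request:
carry_out(
  plan=[
    {"dx": 0, "dy": 0, "dz": -30, "twist": 0, "fingers": 1},
    {"dx": 0, "dy": 0, "dz": -60, "twist": 0, "fingers": 1},
    {"dx": 0, "dy": 0, "dz": -95, "twist": 0, "fingers": 1},
    {"dx": 0, "dy": 0, "dz": -130, "twist": 0, "fingers": 1},
    {"dx": 0, "dy": 0, "dz": -155, "twist": 0, "fingers": 1},
  ],
)

```text
clock: 47.52
eef_pos: [0.5784, -0.0565, 0.2563]
tool_rot: [0.125, 0.992, -0.004, 0.002]
ft_force: [1.0, -0.3, -2.0]
grip_width: 0.0374
grasp_force: 60.4
```

Request:
carry_out(
  plan=[
    {"dx": 18, "dy": 22, "dz": 0, "twist": -0.5, "fingers": 1},
    {"dx": 36, "dy": 44, "dz": 0, "twist": -1, "fingers": 1},
    {"dx": 54, "dy": 66, "dz": 0, "twist": -1.5, "fingers": 1},
    {"dx": 72, "dy": 88, "dz": 0, "twist": -2, "fingers": 1},
    {"dx": 89, "dy": 110, "dz": 0, "twist": -2.6, "fingers": 1},
  ],
)

```text
clock: 47.93
eef_pos: [0.5179, 0.0731, 0.2519]
tool_rot: [0.103, 0.995, -0.004, 0.0]
ft_force: [0.2, 0.5, -2.2]
grip_width: 0.0371
grasp_force: 60.6
```

Request:
carry_out(
  plan=[
    {"dx": 17, "dy": 23, "dz": 0, "twist": -0.5, "fingers": 1},
    {"dx": 34, "dy": 46, "dz": 0, "twist": -1, "fingers": 1},
    {"dx": 51, "dy": 69, "dz": 0, "twist": -1.5, "fingers": 1},
    {"dx": 68, "dy": 92, "dz": 0, "twist": -2, "fingers": 1},
    {"dx": 84, "dy": 114, "dz": 0, "twist": -2.6, "fingers": 1},
  ],
)

```text
clock: 48.35
eef_pos: [0.4588, 0.2021, 0.2508]
tool_rot: [0.08, 0.997, -0.004, 0.0]
ft_force: [-0.4, 0.1, -1.0]
grip_width: 0.0371
grasp_force: 60.6
```

Request:
carry_out(
  plan=[
    {"dx": -3, "dy": 40, "dz": 0, "twist": 0, "fingers": 1},
    {"dx": -6, "dy": 80, "dz": 0, "twist": 0, "fingers": 1},
    {"dx": -8, "dy": 120, "dz": 0, "twist": 0, "fingers": 1},
    {"dx": -10, "dy": 155, "dz": 0, "twist": 0, "fingers": 1},
    {"dx": -11, "dy": 167, "dz": 0, "twist": 0, "fingers": 1},
  ],
)

```text
clock: 48.77
eef_pos: [0.4972, 0.3689, 0.2481]
tool_rot: [0.078, 0.997, -0.003, -0.0]
ft_force: [-0.1, 0.7, -1.4]
grip_width: 0.0372
grasp_force: 60.6
```

Request:
carry_out(
  plan=[
    {"dx": 0, "dy": 0, "dz": 0, "twist": 0, "fingers": 1},
    {"dx": 0, "dy": 0, "dz": 0, "twist": 0, "fingers": 1},
    {"dx": 0, "dy": 0, "dz": 0, "twist": 0, "fingers": 1},
    {"dx": 0, "dy": 0, "dz": 0, "twist": 0, "fingers": 1},
    {"dx": 0, "dy": 0, "dz": 0, "twist": 0, "fingers": 1},
  ],
)

```text
clock: 49.18
eef_pos: [0.4975, 0.3626, 0.2508]
tool_rot: [0.081, 0.997, -0.004, 0.001]
ft_force: [0.3, -0.1, -0.4]
grip_width: 0.0371
grasp_force: 60.7
```

```bash
python3 off.py;python3 - <<'E'
from h import *
from workcell import camera
w=camera("wrist");crop(w,60,60,500,420,1.36,"pics/w6.png",20)
pickle.dump(w,open("w6.pkl","wb"))
chain((.4978,.3626,.106,2.98))
E
```

```text
[0, 0, 0, 0, 138, 138, 126, 124, 127, 132, 136, 128, 129, 90, 71, 77, 83]
133 384
[0.49760276 0.36274249 0.25087366] 2.9798024542069856 0.03712762547141203 60.655714661988895
-0.01 234.0
0 223.0
0.01 211.0
0.02 200.0
now [0.4976 0.3629 0.2509] 2.98
dx -0.2 dy -0.3 dz 144.9 twist -0.0
-- at (0.4978, 0.3626, 0.106, 2.98) q1 0.63 q6 0.79 r 0.616
```

Request:
carry_out(
  plan=[
    {"dx": 0, "dy": 0, "dz": 25, "twist": 0, "fingers": 1},
    {"dx": 0, "dy": 0, "dz": 50, "twist": 0, "fingers": 1},
    {"dx": 0, "dy": 0, "dz": 70, "twist": 0, "fingers": 1},
    {"dx": 0, "dy": 0, "dz": 80, "twist": 0, "fingers": 1},
    {"dx": 0, "dy": 0, "dz": 90, "twist": 0, "fingers": 1},
  ],
)

```text
clock: 49.7
eef_pos: [0.5091, 0.3638, 0.1734]
tool_rot: [0.082, 0.996, 0.001, 0.016]
ft_force: [15.1, -15.7, 59.4]
grip_width: 0.0372
grasp_force: 95.0
```

Request:
carry_out(
  plan=[
    {"dx": 0, "dy": 0, "dz": 12, "twist": 0, "fingers": 1},
    {"dx": 0, "dy": 0, "dz": 24, "twist": 0, "fingers": 1},
    {"dx": 0, "dy": 0, "dz": 36, "twist": 0, "fingers": 1},
    {"dx": 0, "dy": 0, "dz": 48, "twist": 0, "fingers": 1},
    {"dx": 0, "dy": 0, "dz": 54, "twist": 0, "fingers": 1},
  ],
)

```text
clock: 50.12
eef_pos: [0.5051, 0.3616, 0.1128]
tool_rot: [0.083, 0.997, -0.001, 0.009]
ft_force: [7.9, -1.7, 5.7]
grip_width: 0.0371
grasp_force: 97.6
```

```bash
python3 tilt.py
```

```text
50.1167 [0.50506772 0.36159883 0.11276883] 2.9756206216244987 [ 0.62802516  0.5388541   0.13489557  1.15455958 -0.01367269  0.7939972 ] [ 0.01796733 -0.00385026 -0.99983116] [-0.98607944  0.16525853 -0.0183566 ]
```

Request:
carry_out(
  plan=[
    {"dx": -4, "dy": 0, "dz": 0, "twist": 0, "fingers": 1},
    {"dx": -7, "dy": 0, "dz": 0, "twist": 0, "fingers": 1},
    {"dx": -7, "dy": 0, "dz": 0, "twist": 0, "fingers": 1},
    {"dx": -7, "dy": 0, "dz": 0, "twist": 0, "fingers": 1},
    {"dx": -7, "dy": 0, "dz": 0, "twist": 0, "fingers": 1},
  ],
)

```text
clock: 50.53
eef_pos: [0.506, 0.3617, 0.1101]
tool_rot: [0.081, 0.997, -0.003, 0.003]
ft_force: [-2.4, -1.8, 9.7]
grip_width: 0.0374
grasp_force: 98.5
```

```bash
python3 tilt.py; python3 - <<'E'
from h import *
from workcell import camera
w=camera("wrist");s=camera("scene");pickle.dump((w,s),open("a7.pkl","wb"))
crop(w,90,70,470,420,1.05,"pics/a.png",40);crop(s,190,215,300,335,3.4,"pics/b.png",20)
a=cv2.imread("pics/a.png");b=cv2.imread("pics/b.png");h=max(a.shape[0],b.shape[0])
f=lambda i:cv2.copyMakeBorder(i,0,h-i.shape[0],0,0,0)
cv2.imwrite("pics/c5.png",np.hstack([f(a),f(b)]));print(np.hstack([f(a),f(b)]).shape)
E
```

```text
50.5333 [0.50603658 0.36166469 0.11009074] 2.979328700467549 [ 0.62440013  0.5508902   0.14816607  1.16671519 -0.00794336  0.78666408] [ 0.00574464 -0.0056512  -0.99996753] [-0.98684429  0.16153955 -0.00658217]
(408, 773, 3)
```

View pics/c5.png

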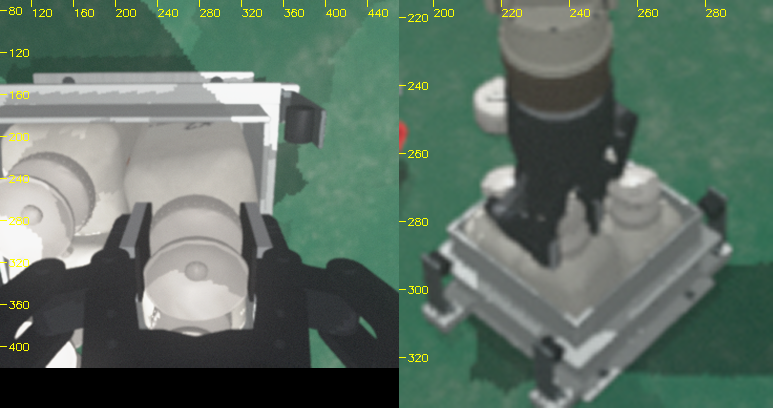

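Request:
carry_out(
  plan=[
    {"dx": 0, "dy": 0, "dz": 0, "twist": 0, "fingers": 0.1},
    {"dx": 0, "dy": 0, "dz": 0, "twist": 0, "fingers": 0},
    {"dx": 0, "dy": 0, "dz": 0, "twist": 0, "fingers": -0.1},
    {"dx": 0, "dy": 0, "dz": 0, "twist": 0, "fingers": -0.1},
    {"dx": 0, "dy": 0, "dz": 0, "twist": 0, "fingers": -0.1},
  ],
)

```text
clock: 51.05
eef_pos: [0.5045, 0.3614, 0.1063]
tool_rot: [0.08, 0.997, -0.004, 0.001]
ft_force: [0.3, 0.3, 0.8]
grip_width: 0.0472
grasp_force: 0.0
```

Request:
carry_out(
  plan=[
    {"dx": 0, "dy": 0, "dz": -12, "twist": 0, "fingers": -0.1},
    {"dx": 0, "dy": 0, "dz": -30, "twist": 0, "fingers": -0.1},
    {"dx": 0, "dy": 0, "dz": -60, "twist": 0, "fingers": -0.5},
    {"dx": 0, "dy": 0, "dz": -90, "twist": 0, "fingers": -1},
    {"dx": 0, "dy": 0, "dz": -120, "twist": 0, "fingers": -1},
  ],
)

```text
clock: 51.47
eef_pos: [0.5041, 0.3623, 0.2269]
tool_rot: [0.08, 0.997, -0.005, 0.0]
ft_force: [0.6, 0.3, -0.5]
grip_width: 0.0806
grasp_force: 0.0
```

```bash
python3 - <<'E'
from h import *
chain((.47,.24,.36,2.98))
E
```

```text
now [0.5041 0.3623 0.2269] 2.981
dx 14.1 dy -126.1 dz -133.1 twist 0.1
-- at (0.47, 0.24, 0.36, 2.98) q1 0.47 q6 0.63 r 0.528
```

```bash
python3 - <<'E'
from h import *
chain((.5041,.3623,.33,2.98),(.527,-.345,.33,4.32))
E
```

```text
now [0.5041 0.3623 0.2269] 2.981
dx -0.0 dy 0.0 dz -103.1 twist 0.1
-- at (0.5041, 0.3623, 0.33, 2.98) q1 0.62 q6 0.78 r 0.621
dx -34.1 dy -173.6 dz -0.0 twist -19.2
dx 24.9 dy -175.2 dz -0.0 twist -19.2
dx 81.1 dy -157.2 dz -0.0 twist -19.2
dx 128.3 dy -121.9 dz -0.0 twist -19.2
-- at (0.527, -0.345, 0.33, 4.32) q1 -0.58 q6 -1.76 r 0.630
```

Request:
carry_out(
  plan=[
    {"dx": 0, "dy": 0, "dz": -30, "twist": 0, "fingers": -1},
    {"dx": 0, "dy": 0, "dz": -60, "twist": 0, "fingers": -1},
    {"dx": 0, "dy": 0, "dz": -90, "twist": 0, "fingers": -1},
    {"dx": 0, "dy": 0, "dz": -103, "twist": 0, "fingers": -1},
    {"dx": 0, "dy": 0, "dz": -103, "twist": 0, "fingers": -1},
  ],
)

```text
clock: 51.88
eef_pos: [0.5055, 0.3643, 0.3337]
tool_rot: [0.08, 0.997, -0.001, 0.004]
ft_force: [-0.1, -0.5, 0.7]
grip_width: 0.0852
grasp_force: 0.0
```

Request:
carry_out(
  plan=[
    {"dx": -7, "dy": -35, "dz": 0, "twist": -4, "fingers": -1},
    {"dx": -14, "dy": -70, "dz": 0, "twist": -8, "fingers": -1},
    {"dx": -21, "dy": -105, "dz": 0, "twist": -12, "fingers": -1},
    {"dx": -28, "dy": -140, "dz": 0, "twist": -16, "fingers": -1},
    {"dx": -34, "dy": -174, "dz": 0, "twist": -19.2, "fingers": -1},
  ],
)

```text
clock: 52.3
eef_pos: [0.5094, 0.1844, 0.3286]
tool_rot: [-0.089, 0.996, -0.005, -0.001]
ft_force: [1.1, -0.0, -0.8]
grip_width: 0.0855
grasp_force: 0.0
```

Request:
carry_out(
  plan=[
    {"dx": 5, "dy": -35, "dz": 0, "twist": -4, "fingers": -1},
    {"dx": 10, "dy": -70, "dz": 0, "twist": -8, "fingers": -1},
    {"dx": 15, "dy": -105, "dz": 0, "twist": -12, "fingers": -1},
    {"dx": 20, "dy": -140, "dz": 0, "twist": -16, "fingers": -1},
    {"dx": 25, "dy": -175, "dz": 0, "twist": -19.2, "fingers": -1},
  ],
)

```text
clock: 52.72
eef_pos: [0.515, 0.0078, 0.3304]
tool_rot: [-0.254, 0.967, -0.004, -0.002]
ft_force: [0.8, -0.0, -0.2]
grip_width: 0.0854
grasp_force: 0.0
```

Request:
carry_out(
  plan=[
    {"dx": 16, "dy": -31, "dz": 0, "twist": -4, "fingers": -1},
    {"dx": 32, "dy": -62, "dz": 0, "twist": -8, "fingers": -1},
    {"dx": 48, "dy": -93, "dz": 0, "twist": -12, "fingers": -1},
    {"dx": 64, "dy": -125, "dz": 0, "twist": -16, "fingers": -1},
    {"dx": 81, "dy": -157, "dz": 0, "twist": -19.2, "fingers": -1},
  ],
)

```text
clock: 53.13
eef_pos: [0.5211, -0.1685, 0.3317]
tool_rot: [-0.412, 0.911, -0.003, -0.002]
ft_force: [0.0, -0.2, 0.1]
grip_width: 0.0849
grasp_force: 0.0
```

Request:
carry_out(
  plan=[
    {"dx": 32, "dy": -30, "dz": 0, "twist": -5, "fingers": -1},
    {"dx": 64, "dy": -60, "dz": 0, "twist": -10, "fingers": -1},
    {"dx": 96, "dy": -91, "dz": 0, "twist": -15, "fingers": -1},
    {"dx": 128, "dy": -122, "dz": 0, "twist": -19.2, "fingers": -1},
    {"dx": 128, "dy": -122, "dz": 0, "twist": -19.2, "fingers": -1},
  ],
)

```text
clock: 53.55
eef_pos: [0.5267, -0.3495, 0.3311]
tool_rot: [-0.555, 0.832, -0.002, -0.004]
ft_force: [-1.5, 1.3, -0.4]
grip_width: 0.0852
grasp_force: 0.0
```

```bash
python3 tilt.py; python3 - <<'E'
from h import *
from workcell import camera
w=camera("wrist");s=camera("scene");t=camera("top");w=camera("wrist");pickle.dump((t,s,w),open("a8.pkl","wb"))
crop(s,190,225,300,335,3.3,"pics/a.png",10)       # 363x363
crop(t,185,195,255,260,4,"pics/b.png",10)          # 280x260
crop(w,120,60,440,340,1.35,"pics/c.png",20)         # 432x378
a,b,c=[cv2.imread(f"pics/{k}.png") for k in"abc"]
o=np.zeros((600,800,3),np.uint8);o[:363,:363]=a;o[:378,366:366+432]=c;o[600-216:,0:280]=b[30:246]
o[384:600,300:780]=0;cv2.imwrite("pics/m.png",o);print(a.shape,b.shape,c.shape)
E
```

```text
53.55 [ 0.52667494 -0.34953339  0.33112551] 4.317860266875342 [-0.58180865  0.52212512  0.67560061  1.72302302 -0.00855993 -1.75807627] [-0.00366063 -0.00783771 -0.99996258] [-0.38436227 -0.92314189  0.00864265]
(363, 363, 3) (260, 280, 3) (378, 432, 3)
```

View pics/m.png

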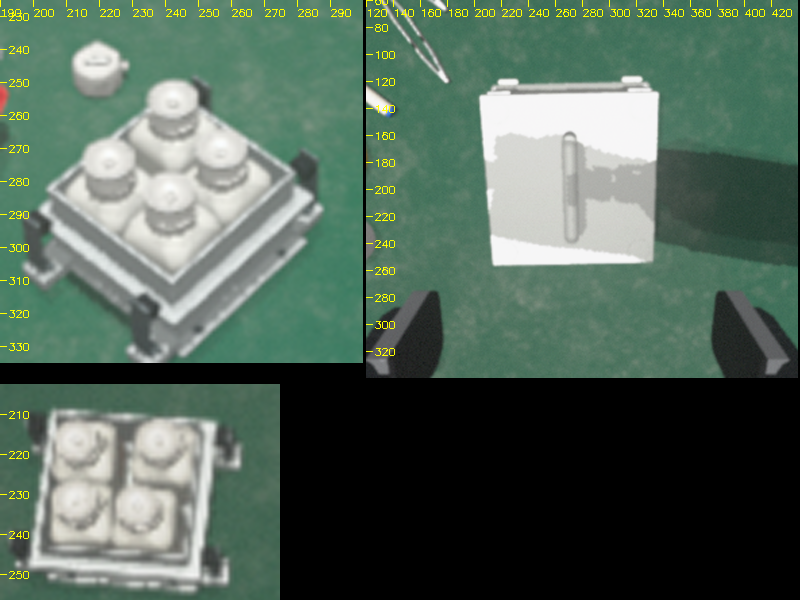

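```bash
python3 - <<'E'
from fit import *
t,s,w=pickle.load(open("a8.pkl","rb"));D=lambda a,b:(120+(a-366)/1.35,60+b/1.35)
z=.082
for hx,hy in((.0735,.076),(.070,.0725)):
    ob=[(w,*D(480,95),(hx,-hy,z)),(w,*D(658,93),(-hx,-hy,z)),(w,*D(653,262),(-hx,hy,z)),(w,*D(494,266),(hx,hy,z))]
    print(ptfit(ob,[.538,-.317,-.388]))
a=unproj(w,*D(569,135),.113);b=unproj(w,*D(572,240),.113);c=(a+b)/2;d=b-a
print(a,b,c,"len",np.linalg.norm(d),"cover yaw",np.arctan2(d[1],d[0])-np.pi/2)
T=lambda a,b:(182+a/3.4,158+b/3.4)
S=lambda a,b:(186+a/2.85,130+b/2.85)
print(unproj(t,*T(678,178),.113),unproj(s,*S(454,63.5),.116))
# silhouette
def pose(p,P):
    c,s_=np.cos(p[2]),np.sin(p[2]);return np.c_[p[0]+c*P[:,0]-s_*P[:,1],p[1]+s_*P[:,0]+c*P[:,1],P[:,2]]
box=lambda hx,hy,z0,z1:np.array([[x,y,zz] for x in(-hx,hx) for y in(-hy,hy) for zz in(z0,z1)])
parts=[box(.071,.0735,0,.082),box(.0735,.076,0,.004),box(.006,.04,.08,.116)]
for cam in((t,),(pickle.load(open("scene.pkl","rb")),),(w,)):
    print(silfit(cam,[.538,-.317,-.37],pose,parts))
E
```

```text
(array([ 0.54220431, -0.32263016, -0.37485703]), np.float64(0.9720222292416452), array([-0.5,  0.4,  0.8, -0.8,  0.6,  0.7, -1. , -0.2]))
(array([ 0.54109541, -0.32455993, -0.38086451]), np.float64(4.769330311534475), array([ 3.4,  1.1, -1.7,  0.9, -2.2, -3.2,  1.4, -4.8]))
[ 0.52528868 -0.36635743  0.113     ] [ 0.55671743 -0.28549392  0.113     ] [ 0.54100306 -0.32592567  0.113     ] len 0.08675640949073363 cover yaw -0.3706960711675147
[ 0.53553273 -0.31813241  0.113     ] [ 0.5291955  -0.29547588  0.116     ]
(array([ 0.49316229, -0.34222842, -0.01452521]), np.float64(0.5683204806590479))
(array([ 0.53960008, -0.3177199 , -0.37695614]), np.float64(0.04149753154141525))
(array([ 0.5422516 , -0.32597313, -0.3726562 ]), np.float64(0.07157114551992368))
```

```bash
cat > edge.py <<'E'
from fit import *
def rect(p,hx,hy,z):
    c,q=np.cos(p[2]),np.sin(p[2]);return np.array([[p[0]+c*a-q*b,p[1]+q*a+c*b,z] for a,b in((hx,hy),(hx,-hy),(-hx,-hy),(-hx,hy))])
def samp(r,n=60,m=.06):
    t=np.linspace(m,1-m,n)[:,None];return np.vstack([r[i]*(1-t)+r[(i+1)%4]*t for i in range(4)])
def edgefit(c,rects,p0,U=3):
    g=cv2.resize(cv2.cvtColor(c["image"],cv2.COLOR_RGB2GRAY),None,fx=U,fy=U,interpolation=cv2.INTER_CUBIC)
    e=cv2.Canny(cv2.GaussianBlur(g,(5,5),1.2),25,60);dt=cv2.distanceTransform(255-e,cv2.DIST_L2,5)/U
    def f(p):
        s=0
        for r in rects:
            q=(proj(c,samp(rect(p,*r)))+.5)*U-.5
            d=cv2.remap(dt,q[:,0].astype(np.float32)[None],q[:,1].astype(np.float32)[None],cv2.INTER_LINEAR,borderValue=5)
            s+=np.minimum(d,2.5).mean()
        return s/len(rects)
    best=None
    for dx in(-.006,-.003,0,.003,.006):
        for dy in(-.006,-.003,0,.003,.006):
            for da in(-.01,.0,.01):
                x=np.array(p0)+[dx,dy,da];v=f(x)
                if best is None or v<best[0]: best=(v,x)
    x=best[1];o=minimize(f,x,method="Nelder-Mead",options=dict(initial_simplex=np.vstack([x]+[x+np.diag([.002,.002,.01])[i] for i in range(3)])))
    return o.x.round(4),round(o.fun,2)
E
cat > e1.py <<'E'
from edge import *
L=lambda n:pickle.load(open(n+".pkl","rb"))
rim=[(.0685,.0715,.086),(.0655,.0685,.086)]
for n,c in(("w2",L("w2")),("a3w",L("a3")[2]),("a4w",L("a4")[2]),("scene",L("scene")),("s2",L("s2")),("a8s",L("a8")[1]),("top",L("top")),("a8t",L("a8")[0])):
    print(n,*edgefit(c,rim,[.526,.321,-.163]),*edgefit(c,rim[:1],[.526,.321,-.163]))
cv=[(.0735,.076,.082)]
for n,c in(("w",L("a8")[2]),("scene",L("scene")),("s2",L("s2")),("top",L("top"))):
    print("cover",n,*edgefit(c,cv,[.5415,-.322,-.373]))
E
python3 e1.py
```

```text
w2 [ 0.528   0.3202 -0.1615] 1.01 [ 0.5234  0.321  -0.1609] 0.54
a3w [ 0.5223  0.321  -0.1524] 1.28 [ 0.5222  0.3212 -0.1534] 1.03
a4w [ 0.5206  0.3213 -0.1598] 1.23 [ 0.5199  0.3172 -0.1618] 1.09
scene [ 0.5248  0.324  -0.1568] 0.35 [ 0.5256  0.3238 -0.1633] 0.27
s2 [ 0.5266  0.3224 -0.1559] 0.53 [ 0.5252  0.3225 -0.1629] 0.45
a8s [ 0.53    0.3236 -0.1463] 0.54 [ 0.529   0.3229 -0.1398] 0.42
top [ 0.528   0.3208 -0.1561] 0.36 [ 0.5297  0.3174 -0.1581] 0.3
a8t [ 0.5294  0.318  -0.1739] 0.37 [ 0.531   0.3169 -0.1598] 0.31
cover w [ 0.5426 -0.3238 -0.3745] 0.28
cover scene [ 0.5405 -0.3188 -0.3741] 0.16
cover s2 [ 0.5406 -0.3187 -0.3735] 0.16
cover top [ 0.5443 -0.322  -0.3684] 0.17
```

```bash
python3 - <<'E'
from h import *
chain((.5424,-.322,.15,4.338),(.5424,-.322,.092,4.338))
E
```

```text
now [ 0.5278 -0.3431  0.3334] 4.321
dx -25.1 dy -5.4 dz 183.4 twist -1.0
-- at (0.5424, -0.322, 0.15, 4.338) q1 -0.54 q6 -1.73 r 0.631
dx -0.0 dy 0.0 dz 58.0 twist 0.0
-- at (0.5424, -0.322, 0.092, 4.338) q1 -0.54 q6 -1.73 r 0.631
```

Request:
carry_out(
  plan=[
    {"dx": -6, "dy": -1, "dz": 40, "twist": -0.3, "fingers": -1},
    {"dx": -12, "dy": -3, "dz": 80, "twist": -0.6, "fingers": -1},
    {"dx": -18, "dy": -4, "dz": 120, "twist": -0.9, "fingers": -1},
    {"dx": -25, "dy": -5, "dz": 160, "twist": -1, "fingers": -1},
    {"dx": -25, "dy": -5, "dz": 183, "twist": -1, "fingers": -1},
  ],
)

```text
clock: 54.17
eef_pos: [0.541, -0.3189, 0.1474]
tool_rot: [-0.565, 0.825, -0.0, -0.003]
ft_force: [-0.9, 0.5, -0.3]
grip_width: 0.0858
grasp_force: 0.0
```

Request:
carry_out(
  plan=[
    {"dx": 0, "dy": 0, "dz": 0, "twist": 0, "fingers": -1},
    {"dx": 0, "dy": 0, "dz": 0, "twist": 0, "fingers": -1},
    {"dx": 0, "dy": 0, "dz": 0, "twist": 0, "fingers": -1},
    {"dx": 0, "dy": 0, "dz": 0, "twist": 0, "fingers": -1},
    {"dx": 0, "dy": 0, "dz": 0, "twist": 0, "fingers": -1},
  ],
)

```text
clock: 54.58
eef_pos: [0.544, -0.3247, 0.155]
tool_rot: [-0.564, 0.826, -0.006, -0.001]
ft_force: [0.4, 0.0, 0.1]
grip_width: 0.0854
grasp_force: 0.0
```

```bash
python3 - <<'E'
from h import *
chain((.5424,-.322,.092,4.338))
E
```

```text
now [ 0.544  -0.3247  0.155 ] 4.339
dx -1.9 dy 2.4 dz 63.0 twist 0.1
-- at (0.5424, -0.322, 0.092, 4.338) q1 -0.54 q6 -1.73 r 0.631
```

Request:
carry_out(
  plan=[
    {"dx": -2, "dy": 2, "dz": 20, "twist": 0, "fingers": -1},
    {"dx": -2, "dy": 2, "dz": 40, "twist": 0, "fingers": -1},
    {"dx": -2, "dy": 2, "dz": 55, "twist": 0, "fingers": -1},
    {"dx": -2, "dy": 2, "dz": 62, "twist": 0, "fingers": -1},
    {"dx": -2, "dy": 2, "dz": 62, "twist": 0, "fingers": -1},
  ],
)

```text
clock: 55.0
eef_pos: [0.5407, -0.3218, 0.0891]
tool_rot: [-0.563, 0.826, -0.003, -0.002]
ft_force: [0.3, -0.3, -0.6]
grip_width: 0.0856
grasp_force: 0.0
```

Request:
carry_out(
  plan=[
    {"dx": 0, "dy": 0, "dz": 0, "twist": 0, "fingers": -0.5},
    {"dx": 0, "dy": 0, "dz": 0, "twist": 0, "fingers": 0},
    {"dx": 0, "dy": 0, "dz": 0, "twist": 0, "fingers": 0.5},
    {"dx": 0, "dy": 0, "dz": 0, "twist": 0, "fingers": 1},
    {"dx": 0, "dy": 0, "dz": 0, "twist": 0, "fingers": 1},
  ],
)

```text
clock: 55.42
eef_pos: [0.5418, -0.3222, 0.0908]
tool_rot: [-0.564, 0.826, -0.004, -0.002]
ft_force: [-0.6, -0.5, -0.0]
grip_width: 0.0255
grasp_force: 0.0
```

Request:
carry_out(
  plan=[
    {"dx": 0, "dy": 0, "dz": 0, "twist": 0, "fingers": 1},
    {"dx": 0, "dy": 0, "dz": 0, "twist": 0, "fingers": 1},
    {"dx": 0, "dy": 0, "dz": 0, "twist": 0, "fingers": 1},
    {"dx": 0, "dy": 0, "dz": 0, "twist": 0, "fingers": 1},
    {"dx": 0, "dy": 0, "dz": 0, "twist": 0, "fingers": 1},
  ],
)

```text
clock: 55.83
eef_pos: [0.5419, -0.3222, 0.0905]
tool_rot: [-0.564, 0.826, -0.004, -0.002]
ft_force: [1.1, -0.6, 2.0]
grip_width: 0.0102
grasp_force: 58.4
```

```bash
python3 tilt.py; python3 - <<'E'
from h import *
o,p,a=state();print(o["grip_width"],o["grasp_force"],o["ft_force"])
x,y=p[0]-.0155,p[1]+.6424
chain((p[0],p[1],.27,4.338),(.53,0,.27,4.445),(x,y,.27,4.552),(x,y,.175,4.552))
E
```

```text
55.8333 [ 0.54188713 -0.32216348  0.09045609] 4.339271988344047 [-0.53322379  0.57882086  0.14209354  1.12785322 -0.00655885 -1.73090313] [ 0.0020188  -0.00880773 -0.99995917] [-0.36454625 -0.93115536  0.00746573]
0.010176319969205476 58.443973660469055 [ 1.1347856  -0.60637089  2.02610679]
now [ 0.5419 -0.3222  0.0905] 4.339
dx -0.0 dy 0.0 dz -179.5 twist 0.1
-- at (np.float64(0.5418871287226725), np.float64(-0.3221634809543772), 0.27, 4.338) q1 -0.54 q6 -1.73 r 0.630
dx -147.8 dy 64.4 dz -0.0 twist -3.1
dx -151.0 dy 56.4 dz -0.0 twist -3.1
-- at (0.53, 0, 0.27, 4.445) q1 0.00 q6 -1.30 r 0.530
dx -154.0 dy 44.0 dz -0.0 twist -3.1
dx -156.1 dy 35.8 dz -0.0 twist -3.1
-- at (np.float64(0.5263871287226726), np.float64(0.3202365190456228), 0.27, 4.552) q1 0.55 q6 -0.86 r 0.616
dx -0.0 dy 0.0 dz 95.0 twist 0.0
-- at (np.float64(0.5263871287226726), np.float64(0.3202365190456228), 0.175, 4.552) q1 0.55 q6 -0.86 r 0.616
```

Request:
carry_out(
  plan=[
    {"dx": 0, "dy": 0, "dz": -30, "twist": 0, "fingers": 1},
    {"dx": 0, "dy": 0, "dz": -65, "twist": 0, "fingers": 1},
    {"dx": 0, "dy": 0, "dz": -100, "twist": 0, "fingers": 1},
    {"dx": 0, "dy": 0, "dz": -135, "twist": 0, "fingers": 1},
    {"dx": 0, "dy": 0, "dz": -180, "twist": 0, "fingers": 1},
  ],
)

```text
clock: 56.25
eef_pos: [0.5395, -0.3194, 0.265]
tool_rot: [-0.564, 0.826, -0.0, -0.003]
ft_force: [0.4, -0.4, -4.0]
grip_width: 0.0101
grasp_force: 58.8
```

Request:
carry_out(
  plan=[
    {"dx": -30, "dy": 13, "dz": 0, "twist": -0.6, "fingers": 1},
    {"dx": -60, "dy": 26, "dz": 0, "twist": -1.2, "fingers": 1},
    {"dx": -90, "dy": 39, "dz": 0, "twist": -1.8, "fingers": 1},
    {"dx": -120, "dy": 52, "dz": 0, "twist": -2.4, "fingers": 1},
    {"dx": -148, "dy": 64, "dz": 0, "twist": -3.1, "fingers": 1},
  ],
)

```text
clock: 56.67
eef_pos: [0.5341, -0.1574, 0.2638]
tool_rot: [-0.586, 0.81, -0.002, -0.003]
ft_force: [0.4, 0.4, -3.1]
grip_width: 0.0101
grasp_force: 58.9
```

Request:
carry_out(
  plan=[
    {"dx": -30, "dy": 11, "dz": 0, "twist": -0.6, "fingers": 1},
    {"dx": -60, "dy": 22, "dz": 0, "twist": -1.2, "fingers": 1},
    {"dx": -90, "dy": 33, "dz": 0, "twist": -1.8, "fingers": 1},
    {"dx": -120, "dy": 45, "dz": 0, "twist": -2.4, "fingers": 1},
    {"dx": -151, "dy": 56, "dz": 0, "twist": -3.1, "fingers": 1},
  ],
)

```text
clock: 57.08
eef_pos: [0.5282, 0.003, 0.2626]
tool_rot: [-0.608, 0.794, -0.002, -0.004]
ft_force: [0.4, -0.2, -2.4]
grip_width: 0.0101
grasp_force: 58.9
```

Request:
carry_out(
  plan=[
    {"dx": -31, "dy": 9, "dz": 0, "twist": -0.6, "fingers": 1},
    {"dx": -62, "dy": 18, "dz": 0, "twist": -1.2, "fingers": 1},
    {"dx": -93, "dy": 27, "dz": 0, "twist": -1.8, "fingers": 1},
    {"dx": -124, "dy": 36, "dz": 0, "twist": -2.4, "fingers": 1},
    {"dx": -154, "dy": 44, "dz": 0, "twist": -3.1, "fingers": 1},
  ],
)

```text
clock: 57.5
eef_pos: [0.5262, 0.1631, 0.2612]
tool_rot: [-0.629, 0.777, -0.003, -0.004]
ft_force: [0.9, -0.8, -3.7]
grip_width: 0.0099
grasp_force: 58.9
```

Request:
carry_out(
  plan=[
    {"dx": -30, "dy": 7, "dz": 0, "twist": -0.6, "fingers": 1},
    {"dx": -60, "dy": 14, "dz": 0, "twist": -1.2, "fingers": 1},
    {"dx": -90, "dy": 21, "dz": 0, "twist": -1.8, "fingers": 1},
    {"dx": -120, "dy": 28, "dz": 0, "twist": -2.4, "fingers": 1},
    {"dx": -156, "dy": 36, "dz": 0, "twist": -3.1, "fingers": 1},
  ],
)

```text
clock: 57.92
eef_pos: [0.5241, 0.3218, 0.2598]
tool_rot: [-0.649, 0.76, -0.003, -0.005]
ft_force: [1.3, -0.1, -3.0]
grip_width: 0.0101
grasp_force: 58.9
```

Request:
carry_out(
  plan=[
    {"dx": 0, "dy": 0, "dz": 10, "twist": 0, "fingers": 1},
    {"dx": 0, "dy": 0, "dz": 20, "twist": 0, "fingers": 1},
    {"dx": 0, "dy": 0, "dz": 30, "twist": 0, "fingers": 1},
    {"dx": 0, "dy": 0, "dz": 30, "twist": 0, "fingers": 1},
    {"dx": 0, "dy": 0, "dz": 30, "twist": 0, "fingers": 1},
  ],
)

```text
clock: 58.33
eef_pos: [0.5244, 0.3199, 0.2298]
tool_rot: [-0.649, 0.761, -0.003, -0.004]
ft_force: [0.1, -0.6, -3.1]
grip_width: 0.0097
grasp_force: 58.8
```

```bash
python3 tilt.py; python3 - <<'E'
from edge import *
from workcell import camera
o,p,a=state();print(o["grip_width"],o["ft_force"])
s=camera("scene");t=camera("top");pickle.dump((t,s),open("a9.pkl","wb"))
h=p[2]-.0905
for n,c in(("s",s),("t",t)): print(n,*edgefit(c,[(.0735,.076,.082+h)],[p[0],p[1],a-3*np.pi/2]))
chain((.5264,.3202,.18,4.552))
E
```

```text
58.3333 [0.5244114  0.31989345 0.22984894] 4.554054402838274 [ 0.55148403  0.48102349  0.3497741   1.44707539 -0.00757088 -0.86097772] [-0.00244536 -0.01039282 -0.999943  ] [-0.15763267 -0.9874404   0.01064836]
0.009736388442688062 [ 0.07549608 -0.60840724 -3.12897531]
s [ 0.5221  0.3226 -0.1492] 0.49
t [ 0.5268  0.3211 -0.1522] 1.54
now [0.5255 0.3205 0.2318] 4.554
dx 0.2 dy -1.0 dz 51.8 twist 0.1
-- at (0.5264, 0.3202, 0.18, 4.552) q1 0.55 q6 -0.86 r 0.616
```

Request:
carry_out(
  plan=[
    {"dx": 0, "dy": -1, "dz": 12, "twist": 0.1, "fingers": 1},
    {"dx": 0, "dy": -1, "dz": 24, "twist": 0.1, "fingers": 1},
    {"dx": 0, "dy": -1, "dz": 36, "twist": 0.1, "fingers": 1},
    {"dx": 0, "dy": -1, "dz": 45, "twist": 0.1, "fingers": 1},
    {"dx": 0, "dy": -1, "dz": 45, "twist": 0.1, "fingers": 1},
  ],
)

```text
clock: 58.85
eef_pos: [0.5255, 0.3199, 0.1848]
tool_rot: [-0.649, 0.761, -0.003, -0.004]
ft_force: [-0.1, -0.1, -3.1]
grip_width: 0.0101
grasp_force: 58.8
```

Request:
carry_out(
  plan=[
    {"dx": 0, "dy": 0, "dz": 0, "twist": 0, "fingers": 1},
    {"dx": 0, "dy": 0, "dz": 0, "twist": 0, "fingers": 1},
    {"dx": 0, "dy": 0, "dz": 0, "twist": 0, "fingers": 1},
    {"dx": 0, "dy": 0, "dz": 2, "twist": 0, "fingers": 1},
    {"dx": 0, "dy": 0, "dz": 4, "twist": 0, "fingers": 1},
  ],
)

```text
clock: 59.27
eef_pos: [0.5266, 0.3213, 0.1831]
tool_rot: [-0.649, 0.761, -0.003, -0.002]
ft_force: [-0.5, -0.3, -4.7]
grip_width: 0.0098
grasp_force: 58.9
```

```bash
python3 tilt.py
```

```text
59.2667 [0.52656988 0.32131795 0.18308343] 4.553920458213298 [ 0.55150226  0.49821288  0.25613744  1.33062763 -0.0073365  -0.86082554] [ 0.00222005 -0.00724777 -0.99997127] [-0.15780675 -0.98744655  0.00680664]
```

Request:
carry_out(
  plan=[
    {"dx": 0, "dy": 0, "dz": 2, "twist": 0, "fingers": 1},
    {"dx": 0, "dy": 0, "dz": 4, "twist": 0, "fingers": 1},
    {"dx": 0, "dy": 0, "dz": 6, "twist": 0, "fingers": 1},
    {"dx": 0, "dy": 0, "dz": 8, "twist": 0, "fingers": 1},
    {"dx": 0, "dy": 0, "dz": 8, "twist": 0, "fingers": 1},
  ],
)

```text
clock: 59.68
eef_pos: [0.5258, 0.3208, 0.1736]
tool_rot: [-0.649, 0.761, -0.003, -0.003]
ft_force: [0.3, -0.6, -4.0]
grip_width: 0.0099
grasp_force: 58.9
```

Request:
carry_out(
  plan=[
    {"dx": 0, "dy": 0, "dz": 2, "twist": 0, "fingers": 1},
    {"dx": 0, "dy": 0, "dz": 4, "twist": 0, "fingers": 1},
    {"dx": 0, "dy": 0, "dz": 6, "twist": 0, "fingers": 1},
    {"dx": 0, "dy": 0, "dz": 7, "twist": 0, "fingers": 1},
    {"dx": 0, "dy": 0, "dz": 7, "twist": 0, "fingers": 1},
  ],
)

```text
clock: 60.1
eef_pos: [0.526, 0.3208, 0.167]
tool_rot: [-0.649, 0.761, -0.003, -0.003]
ft_force: [-1.4, 0.3, -3.6]
grip_width: 0.0101
grasp_force: 58.9
```

```bash
python3 tilt.py
```

```text
60.1 [0.52597672 0.32077519 0.16695897] 4.553856381392384 [ 0.55126827  0.50663388  0.2274032   1.29586599 -0.00736067 -0.86099546] [ 1.92066800e-04 -8.52251981e-03 -9.99963664e-01] [-0.15785455 -0.98742677  0.00838535]
```

Request:
carry_out(
  plan=[
    {"dx": 0, "dy": 0, "dz": 2, "twist": 0, "fingers": 1},
    {"dx": 0, "dy": 0, "dz": 3, "twist": 0, "fingers": 1},
    {"dx": 0, "dy": 0, "dz": 4, "twist": 0, "fingers": 1},
    {"dx": 0, "dy": 0, "dz": 5, "twist": 0, "fingers": 1},
    {"dx": 0, "dy": 0, "dz": 5, "twist": 0, "fingers": 1},
  ],
)

```text
clock: 60.52
eef_pos: [0.5261, 0.3208, 0.1621]
tool_rot: [-0.649, 0.761, -0.003, -0.002]
ft_force: [-0.2, -0.0, -3.0]
grip_width: 0.0103
grasp_force: 59.0
```

```bash
python3 tilt.py
```

```text
60.5167 [0.52614518 0.32080829 0.16210662] 4.553875026345733 [ 0.55122804  0.50922078  0.21879286  1.28419608 -0.00747679 -0.86105434] [ 6.55182693e-04 -8.37390108e-03 -9.99964724e-01] [-0.15783951 -0.98743102  0.00816552]
```

Request:
carry_out(
  plan=[
    {"dx": 0, "dy": 0, "dz": 1, "twist": 0, "fingers": 1},
    {"dx": 0, "dy": 0, "dz": 2, "twist": 0, "fingers": 1},
    {"dx": 0, "dy": 0, "dz": 3, "twist": 0, "fingers": 1},
    {"dx": 0, "dy": 0, "dz": 3, "twist": 0, "fingers": 1},
    {"dx": 0, "dy": 0, "dz": 3, "twist": 0, "fingers": 1},
  ],
)

```text
clock: 60.93
eef_pos: [0.5263, 0.3214, 0.16]
tool_rot: [-0.649, 0.761, -0.003, -0.002]
ft_force: [-0.3, 2.4, -0.5]
grip_width: 0.0102
grasp_force: 59.2
```

Request:
carry_out(
  plan=[
    {"dx": 0, "dy": 0, "dz": 1, "twist": 0, "fingers": 1},
    {"dx": 0, "dy": 0, "dz": 2, "twist": 0, "fingers": 1},
    {"dx": 0, "dy": 0, "dz": 2, "twist": 0, "fingers": 1},
    {"dx": 0, "dy": 0, "dz": 2, "twist": 0, "fingers": 1},
    {"dx": 0, "dy": 0, "dz": 2, "twist": 0, "fingers": 1},
  ],
)

```text
clock: 61.35
eef_pos: [0.5267, 0.322, 0.159]
tool_rot: [-0.649, 0.761, -0.003, -0.001]
ft_force: [-1.5, 2.8, 6.1]
grip_width: 0.0099
grasp_force: 59.8
```

```bash
python3 tilt.py; python3 - <<'E'
from h import *
p=np.array([.5263,.3209]);a=4.554-3*np.pi/2;M=np.array([[np.cos(a),-np.sin(a)],[np.sin(a),np.cos(a)]])
for i,k in enumerate(((-.06,-.063),(.06,-.063),(-.06,.063),(.06,.063))): print(i,(p+M@k).round(4),np.hypot(*(p+M@k)))
E
```

```text
61.35 [0.5267449  0.32199861 0.1590042 ] 4.554475745056241 [ 0.55175291  0.51023375  0.21223604  1.27292635 -0.00623829 -0.86113018] [ 0.0031612  -0.00537949 -0.99998053] [-0.15726497 -0.9875447   0.00481544]
0 [0.4571 0.2682] 0.5299613401860048
1 [0.5756 0.2492] 0.6272498601863858
2 [0.477  0.3926] 0.617764204932723
3 [0.5955 0.3736] 0.7030049629328755
```

Request:
carry_out(
  plan=[
    {"dx": 0, "dy": 0, "dz": 0, "twist": 0, "fingers": 0.5},
    {"dx": 0, "dy": 0, "dz": 0, "twist": 0, "fingers": 0},
    {"dx": 0, "dy": 0, "dz": 0, "twist": 0, "fingers": -0.3},
    {"dx": 0, "dy": 0, "dz": 0, "twist": 0, "fingers": -0.3},
    {"dx": 0, "dy": 0, "dz": -15, "twist": 0, "fingers": -0.3},
  ],
)

```text
clock: 61.77
eef_pos: [0.5244, 0.3194, 0.1688]
tool_rot: [-0.649, 0.761, -0.003, -0.006]
ft_force: [-0.8, -0.3, -0.6]
grip_width: 0.0555
grasp_force: 0.0
```

Request:
carry_out(
  plan=[
    {"dx": 0, "dy": 0, "dz": -20, "twist": 0, "fingers": -0.3},
    {"dx": 0, "dy": 0, "dz": -40, "twist": 0, "fingers": -0.3},
    {"dx": 0, "dy": 0, "dz": -50, "twist": 0, "fingers": 0},
    {"dx": 0, "dy": 0, "dz": -50, "twist": 0, "fingers": 1},
    {"dx": 0, "dy": 0, "dz": -50, "twist": 0, "fingers": 1},
  ],
)

```text
clock: 62.18
eef_pos: [0.5264, 0.3213, 0.2223]
tool_rot: [-0.649, 0.761, -0.003, -0.002]
ft_force: [-0.1, 0.7, -0.2]
grip_width: 0.0198
grasp_force: 0.0
```

```bash
python3 tilt.py; python3 - <<'E'
from h import *
c=chain((.4571,.2682,.21,4.554),(.4571,.2682,.16,4.554))
E
```

```text
62.1833 [0.5263644  0.32133427 0.222292  ] 4.553766897109384 [ 0.55179248  0.48414197  0.33531216  1.42486213 -0.00752568 -0.86038176] [ 0.00147924 -0.00792659 -0.99996749] [-0.1579526  -0.9874175   0.00759345]
now [0.5264 0.3213 0.2223] 4.554
dx 63.4 dy 60.0 dz 12.3 twist -0.0
-- at (0.4571, 0.2682, 0.21, 4.554) q1 0.53 q6 -0.88 r 0.530
dx -0.0 dy 0.0 dz 50.0 twist 0.0
-- at (0.4571, 0.2682, 0.16, 4.554) q1 0.53 q6 -0.88 r 0.530
```

Request:
carry_out(
  plan=[
    {"dx": 20, "dy": 20, "dz": 0, "twist": 0, "fingers": 1},
    {"dx": 40, "dy": 40, "dz": 0, "twist": 0, "fingers": 1},
    {"dx": 63, "dy": 60, "dz": 0, "twist": 0, "fingers": 1},
    {"dx": 63, "dy": 60, "dz": 0, "twist": 0, "fingers": 1},
    {"dx": 63, "dy": 60, "dz": 25, "twist": 0, "fingers": 1},
  ],
)

```text
clock: 62.6
eef_pos: [0.4574, 0.2684, 0.2004]
tool_rot: [-0.649, 0.761, -0.004, 0.0]
ft_force: [1.3, 0.1, 0.6]
grip_width: 0.0001
grasp_force: 0.0
```

Request:
carry_out(
  plan=[
    {"dx": 0, "dy": 0, "dz": 20, "twist": 0, "fingers": 1},
    {"dx": 0, "dy": 0, "dz": 35, "twist": 0, "fingers": 1},
    {"dx": 0, "dy": 0, "dz": 38, "twist": 0, "fingers": 1},
    {"dx": 0, "dy": 0, "dz": 38, "twist": 0, "fingers": 1},
    {"dx": 0, "dy": 0, "dz": 38, "twist": 0, "fingers": 1},
  ],
)

```text
clock: 63.02
eef_pos: [0.457, 0.2681, 0.1596]
tool_rot: [-0.649, 0.761, -0.003, -0.003]
ft_force: [-0.2, 0.3, 0.4]
grip_width: 0.0001
grasp_force: 0.0
```

Request:
carry_out(
  plan=[
    {"dx": 0, "dy": 0, "dz": 2, "twist": 0, "fingers": 1},
    {"dx": 0, "dy": 0, "dz": 4, "twist": 0, "fingers": 1},
    {"dx": 0, "dy": 0, "dz": 6, "twist": 0, "fingers": 1},
    {"dx": 0, "dy": 0, "dz": 8, "twist": 0, "fingers": 1},
    {"dx": 0, "dy": 0, "dz": 8, "twist": 0, "fingers": 1},
  ],
)

```text
clock: 63.43
eef_pos: [0.4571, 0.2682, 0.1519]
tool_rot: [-0.649, 0.761, -0.003, -0.002]
ft_force: [0.8, -1.1, -0.1]
grip_width: 0.0
grasp_force: 0.2
```

Request:
carry_out(
  plan=[
    {"dx": 0, "dy": 0, "dz": 2, "twist": 0, "fingers": 1},
    {"dx": 0, "dy": 0, "dz": 4, "twist": 0, "fingers": 1},
    {"dx": 0, "dy": 0, "dz": 6, "twist": 0, "fingers": 1},
    {"dx": 0, "dy": 0, "dz": 6, "twist": 0, "fingers": 1},
    {"dx": 0, "dy": 0, "dz": 6, "twist": 0, "fingers": 1},
  ],
)

```text
clock: 63.85
eef_pos: [0.4567, 0.2677, 0.1462]
tool_rot: [-0.649, 0.761, -0.003, -0.003]
ft_force: [-2.6, -1.1, 3.3]
grip_width: -0.0001
grasp_force: 2.3
```

```bash
python3 tilt.py
```

```text
63.85 [0.45667098 0.26766931 0.14617137] 4.553830729590805 [ 0.53454909  0.35261088 -0.06821309  1.1538012  -0.00765549 -0.87768898] [ 6.05463263e-04 -8.53803319e-03 -9.99963367e-01] [-0.15788276 -0.98742268  0.00833536]
```

Request:
carry_out(
  plan=[
    {"dx": 0, "dy": 0, "dz": 1, "twist": 0, "fingers": 1},
    {"dx": 0, "dy": 0, "dz": 2, "twist": 0, "fingers": 1},
    {"dx": 0, "dy": 0, "dz": 3, "twist": 0, "fingers": 1},
    {"dx": 0, "dy": 0, "dz": 4, "twist": 0, "fingers": 1},
    {"dx": 0, "dy": 0, "dz": 4, "twist": 0, "fingers": 1},
  ],
)

```text
clock: 64.27
eef_pos: [0.4572, 0.2683, 0.1411]
tool_rot: [-0.649, 0.761, -0.003, -0.002]
ft_force: [0.1, -0.1, -0.3]
grip_width: -0.0
grasp_force: 0.0
```

Request:
carry_out(
  plan=[
    {"dx": 0, "dy": 0, "dz": 1, "twist": 0, "fingers": 1},
    {"dx": 0, "dy": 0, "dz": 2, "twist": 0, "fingers": 1},
    {"dx": 0, "dy": 0, "dz": 3, "twist": 0, "fingers": 1},
    {"dx": 0, "dy": 0, "dz": 4, "twist": 0, "fingers": 1},
    {"dx": 0, "dy": 0, "dz": 4, "twist": 0, "fingers": 1},
  ],
)

```text
clock: 64.68
eef_pos: [0.4576, 0.2681, 0.1386]
tool_rot: [-0.649, 0.761, -0.004, -0.002]
ft_force: [-0.9, -1.5, 4.7]
grip_width: 0.0004
grasp_force: 2.3
```

Request:
carry_out(
  plan=[
    {"dx": 0, "dy": 0, "dz": 1, "twist": 0, "fingers": 1},
    {"dx": 0, "dy": 0, "dz": 2, "twist": 0, "fingers": 1},
    {"dx": 0, "dy": 0, "dz": 3, "twist": 0, "fingers": 1},
    {"dx": 0, "dy": 0, "dz": 4, "twist": 0, "fingers": 1},
    {"dx": 0, "dy": 0, "dz": 4, "twist": 0, "fingers": 1},
  ],
)

```text
clock: 65.1
eef_pos: [0.4597, 0.2681, 0.1376]
tool_rot: [-0.649, 0.761, -0.005, 0.001]
ft_force: [-1.0, -4.5, 16.5]
grip_width: 0.0001
grasp_force: 8.4
```

```bash
python3 tilt.py
```

```text
65.1 [0.45970993 0.26808114 0.1376346 ] 4.5530574369882135 [ 0.53365924  0.35891654 -0.08269253  1.12521045 -0.01002884 -0.87780554] [ 0.00852511 -0.00661136 -0.9999418 ] [-0.1587     -0.98731329  0.00517485]
```

Request:
carry_out(
  plan=[
    {"dx": 0, "dy": 0, "dz": -15, "twist": 0, "fingers": 1},
    {"dx": 0, "dy": 0, "dz": -31, "twist": 0, "fingers": 1},
    {"dx": 0, "dy": -40, "dz": -31, "twist": 0, "fingers": 1},
    {"dx": 0, "dy": -80, "dz": -31, "twist": 0, "fingers": 1},
    {"dx": 0, "dy": -120, "dz": -31, "twist": 0, "fingers": 1},
  ],
)

```text
clock: 65.52
eef_pos: [0.5768, 0.2495, 0.166]
tool_rot: [-0.649, 0.76, -0.004, -0.001]
ft_force: [0.2, 0.9, 0.4]
grip_width: -0.0
grasp_force: 0.0
```

Request:
carry_out(
  plan=[
    {"dx": 0, "dy": 0, "dz": 0, "twist": 0, "fingers": 1},
    {"dx": 0, "dy": 0, "dz": 0, "twist": 0, "fingers": 1},
    {"dx": 0, "dy": 0, "dz": 0, "twist": 0, "fingers": 1},
    {"dx": 0, "dy": 0, "dz": 6, "twist": 0, "fingers": 1},
    {"dx": 0, "dy": 0, "dz": 12, "twist": 0, "fingers": 1},
  ],
)

```text
clock: 65.93
eef_pos: [0.5747, 0.2496, 0.1535]
tool_rot: [-0.649, 0.76, -0.003, -0.002]
ft_force: [-0.5, 0.3, -0.4]
grip_width: 0.0
grasp_force: 0.0
```

Request:
carry_out(
  plan=[
    {"dx": 0, "dy": 0, "dz": 2, "twist": 0, "fingers": 1},
    {"dx": 0, "dy": 0, "dz": 4, "twist": 0, "fingers": 1},
    {"dx": 0, "dy": 0, "dz": 6, "twist": 0, "fingers": 1},
    {"dx": 0, "dy": 0, "dz": 7, "twist": 0, "fingers": 1},
    {"dx": 0, "dy": 0, "dz": 7, "twist": 0, "fingers": 1},
  ],
)

```text
clock: 66.35
eef_pos: [0.5753, 0.2491, 0.1459]
tool_rot: [-0.649, 0.761, -0.003, -0.002]
ft_force: [0.3, 0.2, 0.3]
grip_width: -0.0002
grasp_force: 0.0
```

Request:
carry_out(
  plan=[
    {"dx": 0, "dy": 0, "dz": 1, "twist": 0, "fingers": 1},
    {"dx": 0, "dy": 0, "dz": 2, "twist": 0, "fingers": 1},
    {"dx": 0, "dy": 0, "dz": 4, "twist": 0, "fingers": 1},
    {"dx": 0, "dy": 0, "dz": 5, "twist": 0, "fingers": 1},
    {"dx": 0, "dy": 0, "dz": 5, "twist": 0, "fingers": 1},
  ],
)

```text
clock: 66.77
eef_pos: [0.5762, 0.2489, 0.142]
tool_rot: [-0.649, 0.761, -0.004, -0.001]
ft_force: [0.4, -0.6, 4.0]
grip_width: 0.0001
grasp_force: 1.8
```

```bash
python3 tilt.py
```

```text
66.7667 [0.57623492 0.24893363 0.14200412] 4.553565842731383 [ 0.41183235  0.54132314  0.21851256  1.24848769 -0.00837098 -1.00014084] [ 0.00289082 -0.0078719  -0.99996484] [-0.15816477 -0.98738563  0.00731564]
```

Request:
carry_out(
  plan=[
    {"dx": 0, "dy": 0, "dz": 1, "twist": 0, "fingers": 1},
    {"dx": 0, "dy": 0, "dz": 2, "twist": 0, "fingers": 1},
    {"dx": 0, "dy": 0, "dz": 3, "twist": 0, "fingers": 1},
    {"dx": 0, "dy": 0, "dz": 4, "twist": 0, "fingers": 1},
    {"dx": 0, "dy": 0, "dz": 4, "twist": 0, "fingers": 1},
  ],
)

```text
clock: 67.18
eef_pos: [0.5776, 0.2477, 0.139]
tool_rot: [-0.648, 0.761, -0.006, -0.001]
ft_force: [0.7, -3.5, 6.1]
grip_width: 0.0
grasp_force: 3.8
```

Request:
carry_out(
  plan=[
    {"dx": 0, "dy": 0, "dz": 1, "twist": 0, "fingers": 1},
    {"dx": 0, "dy": 0, "dz": 2, "twist": 0, "fingers": 1},
    {"dx": 0, "dy": 0, "dz": 3, "twist": 0, "fingers": 1},
    {"dx": 0, "dy": 0, "dz": 4, "twist": 0, "fingers": 1},
    {"dx": 0, "dy": 0, "dz": 4, "twist": 0, "fingers": 1},
  ],
)

```text
clock: 67.6
eef_pos: [0.5784, 0.2471, 0.1376]
tool_rot: [-0.648, 0.762, -0.007, 0.0]
ft_force: [-1.4, -7.0, 16.1]
grip_width: 0.0001
grasp_force: 8.7
```

```bash
python3 tilt.py
```

```text
67.6 [0.57837605 0.24711156 0.13757225] 4.5517416418932495 [ 0.40987742  0.54262663  0.20877855  1.23251146 -0.01264558 -1.00027157] [ 0.00910804 -0.00982994 -0.9999102 ] [-0.16002249 -0.98707892  0.00824617]
```

Request:
carry_out(
  plan=[
    {"dx": 0, "dy": 0, "dz": -20, "twist": 0, "fingers": 1},
    {"dx": 0, "dy": 0, "dz": -40, "twist": 0, "fingers": 1},
    {"dx": -40, "dy": 0, "dz": -40, "twist": 0, "fingers": 1},
    {"dx": -80, "dy": 0, "dz": -40, "twist": 0, "fingers": 1},
    {"dx": -120, "dy": 0, "dz": -40, "twist": 0, "fingers": 1},
  ],
)

```text
clock: 68.02
eef_pos: [0.5951, 0.3684, 0.173]
tool_rot: [-0.648, 0.762, -0.003, -0.002]
ft_force: [0.8, -0.0, -1.0]
grip_width: -0.0
grasp_force: 0.0
```

Request:
carry_out(
  plan=[
    {"dx": -6, "dy": 0, "dz": 0, "twist": 0, "fingers": 1},
    {"dx": -6, "dy": 0, "dz": 0, "twist": 0, "fingers": 1},
    {"dx": -6, "dy": 0, "dz": 5, "twist": 0, "fingers": 1},
    {"dx": -6, "dy": 0, "dz": 12, "twist": 0, "fingers": 1},
    {"dx": -6, "dy": 0, "dz": 18, "twist": 0, "fingers": 1},
  ],
)

```text
clock: 68.43
eef_pos: [0.5954, 0.3717, 0.1534]
tool_rot: [-0.648, 0.761, -0.003, -0.003]
ft_force: [0.0, 0.4, -0.4]
grip_width: 0.0001
grasp_force: 0.0
```

```bash
python3 tilt.py
```

```text
68.4333 [0.59536022 0.37174649 0.15342168] 4.552020473565724 [ 0.56142789  0.69764194  0.5222081   1.39981844 -0.00752966 -0.84899993] [ 2.36887408e-04 -8.74602486e-03 -9.99961725e-01] [-0.15966645 -0.98713359  0.008596  ]
```

Request:
carry_out(
  plan=[
    {"dx": 0, "dy": 0, "dz": 2, "twist": 0, "fingers": 1},
    {"dx": 0, "dy": 0, "dz": 4, "twist": 0, "fingers": 1},
    {"dx": 0, "dy": 0, "dz": 6, "twist": 0, "fingers": 1},
    {"dx": 0, "dy": 0, "dz": 8, "twist": 0, "fingers": 1},
    {"dx": 0, "dy": 0, "dz": 8, "twist": 0, "fingers": 1},
  ],
)

```text
clock: 68.85
eef_pos: [0.5963, 0.3727, 0.1473]
tool_rot: [-0.648, 0.761, -0.004, -0.001]
ft_force: [0.2, -2.4, 4.1]
grip_width: -0.0002
grasp_force: 1.9
```

Request:
carry_out(
  plan=[
    {"dx": 0, "dy": 0, "dz": 1, "twist": 0, "fingers": 1},
    {"dx": 0, "dy": 0, "dz": 2, "twist": 0, "fingers": 1},
    {"dx": 0, "dy": 0, "dz": 4, "twist": 0, "fingers": 1},
    {"dx": 0, "dy": 0, "dz": 5, "twist": 0, "fingers": 1},
    {"dx": 0, "dy": 0, "dz": 5, "twist": 0, "fingers": 1},
  ],
)

```text
clock: 69.27
eef_pos: [0.5969, 0.3741, 0.1435]
tool_rot: [-0.649, 0.761, -0.004, 0.0]
ft_force: [0.6, -0.0, 6.5]
grip_width: -0.0002
grasp_force: 3.3
```

```bash
python3 tilt.py
```

```text
69.2667 [0.59686332 0.37408367 0.14346413] 4.553553282344167 [ 0.56299617  0.70161352  0.50366608  1.37119686 -0.00728761 -0.84896446] [ 0.00528653 -0.00528108 -0.99997208] [-0.15818619 -0.9873996   0.0043784 ]
```

Request:
carry_out(
  plan=[
    {"dx": 0, "dy": 0, "dz": 1, "twist": 0, "fingers": 1},
    {"dx": 0, "dy": 0, "dz": 2, "twist": 0, "fingers": 1},
    {"dx": 0, "dy": 0, "dz": 3, "twist": 0, "fingers": 1},
    {"dx": 0, "dy": 0, "dz": 4, "twist": 0, "fingers": 1},
    {"dx": 0, "dy": 0, "dz": 4, "twist": 0, "fingers": 1},
  ],
)

```text
clock: 69.68
eef_pos: [0.5951, 0.3734, 0.1366]
tool_rot: [-0.649, 0.761, -0.003, -0.003]
ft_force: [0.3, -0.1, 0.1]
grip_width: 0.0
grasp_force: 0.0
```

Request:
carry_out(
  plan=[
    {"dx": 0, "dy": 0, "dz": 1, "twist": 0, "fingers": 1},
    {"dx": 0, "dy": 0, "dz": 2, "twist": 0, "fingers": 1},
    {"dx": 0, "dy": 0, "dz": 3, "twist": 0, "fingers": 1},
    {"dx": 0, "dy": 0, "dz": 4, "twist": 0, "fingers": 1},
    {"dx": 0, "dy": 0, "dz": 4, "twist": 0, "fingers": 1},
  ],
)

```text
clock: 70.1
eef_pos: [0.5953, 0.3734, 0.1359]
tool_rot: [-0.649, 0.761, -0.003, -0.001]
ft_force: [-4.5, -2.7, 11.8]
grip_width: 0.0003
grasp_force: 6.0
```

```bash
python3 tilt.py
```

```text
70.1 [0.59531226 0.37341443 0.1358801 ] 4.553914396025696 [ 0.56326943  0.70419716  0.48867852  1.35700289 -0.0070574  -0.84905231] [ 0.00230965 -0.00688823 -0.99997361] [-0.15781351 -0.98744795  0.00643745]
```

Request:
carry_out(
  plan=[
    {"dx": 0, "dy": 0, "dz": -20, "twist": 0, "fingers": 1},
    {"dx": 0, "dy": 0, "dz": -40, "twist": 0, "fingers": 1},
    {"dx": 0, "dy": 40, "dz": -40, "twist": 0, "fingers": 1},
    {"dx": 0, "dy": 80, "dz": -40, "twist": 0, "fingers": 1},
    {"dx": 0, "dy": 120, "dz": -40, "twist": 0, "fingers": 1},
  ],
)

```text
clock: 70.52
eef_pos: [0.4761, 0.3923, 0.172]
tool_rot: [-0.648, 0.761, -0.003, -0.002]
ft_force: [-0.5, -0.1, -0.2]
grip_width: -0.0001
grasp_force: 0.0
```

Request:
carry_out(
  plan=[
    {"dx": 0, "dy": 0, "dz": 0, "twist": 0, "fingers": 1},
    {"dx": 0, "dy": 0, "dz": 0, "twist": 0, "fingers": 1},
    {"dx": 0, "dy": 0, "dz": 5, "twist": 0, "fingers": 1},
    {"dx": 0, "dy": 0, "dz": 12, "twist": 0, "fingers": 1},
    {"dx": 0, "dy": 0, "dz": 18, "twist": 0, "fingers": 1},
  ],
)

```text
clock: 70.93
eef_pos: [0.4783, 0.3923, 0.1538]
tool_rot: [-0.648, 0.761, -0.003, -0.002]
ft_force: [0.2, -0.1, -0.1]
grip_width: -0.0005
grasp_force: 0.0
```

Request:
carry_out(
  plan=[
    {"dx": 0, "dy": 0, "dz": 2, "twist": 0, "fingers": 1},
    {"dx": 0, "dy": 0, "dz": 4, "twist": 0, "fingers": 1},
    {"dx": 0, "dy": 0, "dz": 6, "twist": 0, "fingers": 1},
    {"dx": 0, "dy": 0, "dz": 8, "twist": 0, "fingers": 1},
    {"dx": 0, "dy": 0, "dz": 8, "twist": 0, "fingers": 1},
  ],
)

```text
clock: 71.35
eef_pos: [0.477, 0.3922, 0.1463]
tool_rot: [-0.649, 0.761, -0.003, -0.003]
ft_force: [0.4, -0.2, -1.0]
grip_width: 0.0
grasp_force: 0.0
```

Request:
carry_out(
  plan=[
    {"dx": 0, "dy": 0, "dz": 1, "twist": 0, "fingers": 1},
    {"dx": 0, "dy": 0, "dz": 2, "twist": 0, "fingers": 1},
    {"dx": 0, "dy": 0, "dz": 4, "twist": 0, "fingers": 1},
    {"dx": 0, "dy": 0, "dz": 5, "twist": 0, "fingers": 1},
    {"dx": 0, "dy": 0, "dz": 5, "twist": 0, "fingers": 1},
  ],
)

```text
clock: 71.77
eef_pos: [0.4767, 0.3923, 0.1415]
tool_rot: [-0.649, 0.761, -0.003, -0.003]
ft_force: [0.3, -0.5, 0.2]
grip_width: -0.0001
grasp_force: 0.0
```

Request:
carry_out(
  plan=[
    {"dx": 0, "dy": 0, "dz": 1, "twist": 0, "fingers": 1},
    {"dx": 0, "dy": 0, "dz": 2, "twist": 0, "fingers": 1},
    {"dx": 0, "dy": 0, "dz": 3, "twist": 0, "fingers": 1},
    {"dx": 0, "dy": 0, "dz": 4, "twist": 0, "fingers": 1},
    {"dx": 0, "dy": 0, "dz": 4, "twist": 0, "fingers": 1},
  ],
)

```text
clock: 72.18
eef_pos: [0.4768, 0.3923, 0.1374]
tool_rot: [-0.649, 0.761, -0.003, -0.003]
ft_force: [-0.3, -0.3, -0.7]
grip_width: -0.0003
grasp_force: 0.0
```

```bash
python3 tilt.py
```

```text
72.1833 [0.47678195 0.39225077 0.13744435] 4.553890193502162 [ 0.69177539  0.52748843  0.18309769  1.23142457 -0.00679977 -0.72052215] [ 4.72490894e-04 -8.43811171e-03 -9.99964287e-01] [-0.15782109 -0.98743319  0.0082578 ]
```

Request:
carry_out(
  plan=[
    {"dx": 0, "dy": 0, "dz": 1, "twist": 0, "fingers": 1},
    {"dx": 0, "dy": 0, "dz": 2, "twist": 0, "fingers": 1},
    {"dx": 0, "dy": 0, "dz": 3, "twist": 0, "fingers": 1},
    {"dx": 0, "dy": 0, "dz": 4, "twist": 0, "fingers": 1},
    {"dx": 0, "dy": 0, "dz": 4, "twist": 0, "fingers": 1},
  ],
)

```text
clock: 72.6
eef_pos: [0.477, 0.3925, 0.1359]
tool_rot: [-0.649, 0.761, -0.003, -0.001]
ft_force: [-2.3, -2.2, 8.7]
grip_width: 0.0
grasp_force: 4.5
```

Request:
carry_out(
  plan=[
    {"dx": 0, "dy": 0, "dz": -15, "twist": 0, "fingers": 1},
    {"dx": 0, "dy": 0, "dz": -32, "twist": 0, "fingers": 1},
    {"dx": 40, "dy": 0, "dz": -32, "twist": 0, "fingers": 1},
    {"dx": 80, "dy": 0, "dz": -32, "twist": 0, "fingers": 1},
    {"dx": 120, "dy": 0, "dz": -32, "twist": 0, "fingers": 1},
  ],
)

```text
clock: 73.02
eef_pos: [0.4577, 0.2734, 0.1668]
tool_rot: [-0.65, 0.76, -0.004, -0.002]
ft_force: [0.2, -0.5, 0.6]
grip_width: -0.0006
grasp_force: 0.0
```

Request:
carry_out(
  plan=[
    {"dx": 6, "dy": 0, "dz": 0, "twist": 0, "fingers": 1},
    {"dx": 6, "dy": 0, "dz": 5, "twist": 0, "fingers": 1},
    {"dx": 6, "dy": 0, "dz": 12, "twist": 0, "fingers": 1},
    {"dx": 6, "dy": 0, "dz": 18, "twist": 0, "fingers": 1},
    {"dx": 6, "dy": 0, "dz": 20, "twist": 0, "fingers": 1},
  ],
)

```text
clock: 73.43
eef_pos: [0.4566, 0.2689, 0.145]
tool_rot: [-0.649, 0.76, -0.003, -0.003]
ft_force: [0.1, 0.2, -0.4]
grip_width: 0.0003
grasp_force: 0.0
```

Request:
carry_out(
  plan=[
    {"dx": 0, "dy": 0, "dz": 2, "twist": 0, "fingers": 1},
    {"dx": 0, "dy": 0, "dz": 4, "twist": 0, "fingers": 1},
    {"dx": 0, "dy": 0, "dz": 6, "twist": 0, "fingers": 1},
    {"dx": 0, "dy": 0, "dz": 6, "twist": 0, "fingers": 1},
    {"dx": 0, "dy": 0, "dz": 6, "twist": 0, "fingers": 1},
  ],
)

```text
clock: 73.85
eef_pos: [0.457, 0.2682, 0.1406]
tool_rot: [-0.649, 0.761, -0.003, -0.002]
ft_force: [-0.1, -0.1, -1.2]
grip_width: -0.0001
grasp_force: 0.0
```

Request:
carry_out(
  plan=[
    {"dx": 0, "dy": 0, "dz": 1, "twist": 0, "fingers": 1},
    {"dx": 0, "dy": 0, "dz": 2, "twist": 0, "fingers": 1},
    {"dx": 0, "dy": 0, "dz": 4, "twist": 0, "fingers": 1},
    {"dx": 0, "dy": 0, "dz": 5, "twist": 0, "fingers": 1},
    {"dx": 0, "dy": 0, "dz": 5, "twist": 0, "fingers": 1},
  ],
)

```text
clock: 74.27
eef_pos: [0.4571, 0.2679, 0.136]
tool_rot: [-0.649, 0.761, -0.003, -0.002]
ft_force: [0.5, -0.6, 1.7]
grip_width: 0.0003
grasp_force: 0.8
```

```bash
python3 tilt.py
```

```text
74.2667 [0.45707634 0.26788201 0.13603426] 4.553741566255118 [ 0.5343531   0.36111706 -0.08388031  1.12883892 -0.00739074 -0.87779582] [ 0.00114784 -0.00790856 -0.99996807] [-0.15797604 -0.98741348  0.00762793]
```

Request:
carry_out(
  plan=[
    {"dx": 0, "dy": 0, "dz": -15, "twist": 0, "fingers": 1},
    {"dx": 0, "dy": 0, "dz": -30, "twist": 0, "fingers": 1},
    {"dx": 0, "dy": -40, "dz": -30, "twist": 0, "fingers": 1},
    {"dx": 0, "dy": -80, "dz": -30, "twist": 0, "fingers": 1},
    {"dx": 0, "dy": -120, "dz": -30, "twist": 0, "fingers": 1},
  ],
)

```text
clock: 74.68
eef_pos: [0.5768, 0.2494, 0.1669]
tool_rot: [-0.649, 0.76, -0.004, -0.001]
ft_force: [0.9, 0.0, -0.4]
grip_width: 0.0001
grasp_force: 0.0
```

Request:
carry_out(
  plan=[
    {"dx": 0, "dy": 0, "dz": 0, "twist": 0, "fingers": 1},
    {"dx": 0, "dy": 0, "dz": 5, "twist": 0, "fingers": 1},
    {"dx": 0, "dy": 0, "dz": 12, "twist": 0, "fingers": 1},
    {"dx": 0, "dy": 0, "dz": 20, "twist": 0, "fingers": 1},
    {"dx": 0, "dy": 0, "dz": 24, "twist": 0, "fingers": 1},
  ],
)

```text
clock: 75.1
eef_pos: [0.5735, 0.249, 0.1406]
tool_rot: [-0.649, 0.76, -0.003, -0.004]
ft_force: [0.2, -0.1, 0.3]
grip_width: 0.0003
grasp_force: 0.0
```

Request:
carry_out(
  plan=[
    {"dx": 0, "dy": 0, "dz": 2, "twist": 0, "fingers": 1},
    {"dx": 0, "dy": 0, "dz": 4, "twist": 0, "fingers": 1},
    {"dx": 0, "dy": 0, "dz": 6, "twist": 0, "fingers": 1},
    {"dx": 0, "dy": 0, "dz": 7, "twist": 0, "fingers": 1},
    {"dx": 0, "dy": 0, "dz": 7, "twist": 0, "fingers": 1},
  ],
)

```text
clock: 75.52
eef_pos: [0.5753, 0.2493, 0.136]
tool_rot: [-0.649, 0.761, -0.003, -0.002]
ft_force: [-1.4, -0.7, 3.5]
grip_width: -0.0001
grasp_force: 1.7
```

Request:
carry_out(
  plan=[
    {"dx": 0, "dy": 0, "dz": -15, "twist": 0, "fingers": 1},
    {"dx": 0, "dy": 0, "dz": -31, "twist": 0, "fingers": 1},
    {"dx": -40, "dy": 0, "dz": -31, "twist": 0, "fingers": 1},
    {"dx": -80, "dy": 0, "dz": -31, "twist": 0, "fingers": 1},
    {"dx": -120, "dy": 0, "dz": -31, "twist": 0, "fingers": 1},
  ],
)

```text
clock: 75.93
eef_pos: [0.5953, 0.3685, 0.1665]
tool_rot: [-0.648, 0.762, -0.004, -0.001]
ft_force: [1.9, 0.5, -0.1]
grip_width: -0.0001
grasp_force: 0.0
```

Request:
carry_out(
  plan=[
    {"dx": -6, "dy": 0, "dz": 0, "twist": 0, "fingers": 1},
    {"dx": -6, "dy": 0, "dz": 5, "twist": 0, "fingers": 1},
    {"dx": -6, "dy": 0, "dz": 12, "twist": 0, "fingers": 1},
    {"dx": -6, "dy": 0, "dz": 20, "twist": 0, "fingers": 1},
    {"dx": -6, "dy": 0, "dz": 24, "twist": 0, "fingers": 1},
  ],
)

```text
clock: 76.35
eef_pos: [0.5949, 0.3713, 0.1394]
tool_rot: [-0.648, 0.761, -0.003, -0.004]
ft_force: [-0.7, 0.6, -0.6]
grip_width: -0.0
grasp_force: 0.0
```

Request:
carry_out(
  plan=[
    {"dx": 0, "dy": 0, "dz": 2, "twist": 0, "fingers": 1},
    {"dx": 0, "dy": 0, "dz": 4, "twist": 0, "fingers": 1},
    {"dx": 0, "dy": 0, "dz": 6, "twist": 0, "fingers": 1},
    {"dx": 0, "dy": 0, "dz": 7, "twist": 0, "fingers": 1},
    {"dx": 0, "dy": 0, "dz": 7, "twist": 0, "fingers": 1},
  ],
)

```text
clock: 76.77
eef_pos: [0.5957, 0.3724, 0.136]
tool_rot: [-0.649, 0.761, -0.004, -0.002]
ft_force: [-1.8, -2.6, 5.5]
grip_width: 0.0001
grasp_force: 2.6
```

```bash
python3 tilt.py
```

```text
76.7667 [0.59569138 0.37238192 0.13601255] 4.552915253749273 [ 0.56224922  0.7042974   0.48919822  1.35815651 -0.00823945 -0.84907338] [ 0.00231163 -0.00828199 -0.99996303] [-0.15879766 -0.98728026  0.00780985]
```

Request:
carry_out(
  plan=[
    {"dx": 0, "dy": 0, "dz": -30, "twist": 0, "fingers": 1},
    {"dx": 0, "dy": 0, "dz": -70, "twist": 0, "fingers": 1},
    {"dx": 0, "dy": 0, "dz": -110, "twist": 0, "fingers": 1},
    {"dx": 0, "dy": 0, "dz": -150, "twist": 0, "fingers": 1},
    {"dx": 0, "dy": 0, "dz": -150, "twist": 0, "fingers": 1},
  ],
)

```text
clock: 77.18
eef_pos: [0.598, 0.3759, 0.2962]
tool_rot: [-0.649, 0.761, -0.005, 0.007]
ft_force: [-0.4, 0.2, 2.1]
grip_width: -0.0002
grasp_force: 0.0
```

Request:
carry_out(
  plan=[
    {"dx": 40, "dy": 0, "dz": 0, "twist": 0, "fingers": 1},
    {"dx": 80, "dy": 0, "dz": 0, "twist": 0, "fingers": 1},
    {"dx": 120, "dy": 0, "dz": 0, "twist": 0, "fingers": 1},
    {"dx": 160, "dy": 0, "dz": 0, "twist": 0, "fingers": 1},
    {"dx": 200, "dy": 0, "dz": 0, "twist": 0, "fingers": 1},
  ],
)

```text
clock: 77.6
eef_pos: [0.5631, 0.1752, 0.2858]
tool_rot: [-0.649, 0.761, -0.004, -0.002]
ft_force: [1.2, 0.2, 0.8]
grip_width: 0.0005
grasp_force: 0.0
```

Request:
carry_out(
  plan=[
    {"dx": 40, "dy": 0, "dz": 0, "twist": 0, "fingers": 1},
    {"dx": 80, "dy": 0, "dz": 0, "twist": 0, "fingers": 1},
    {"dx": 120, "dy": 0, "dz": 0, "twist": 0, "fingers": 1},
    {"dx": 150, "dy": 0, "dz": 0, "twist": 0, "fingers": 1},
    {"dx": 150, "dy": 0, "dz": 0, "twist": 0, "fingers": 1},
  ],
)

```text
clock: 78.02
eef_pos: [0.539, 0.0235, 0.2877]
tool_rot: [-0.646, 0.763, -0.005, -0.003]
ft_force: [-0.1, 0.6, 0.5]
grip_width: -0.0001
grasp_force: 0.0
```

```bash
python3 - <<'E'
from edge import *
from workcell import camera
s=camera("scene");t=camera("top")
for n,c in(("s",s),("t",t)):
    for z in(.136,.151): print(n,z,*edgefit(c,[(.0735,.076,z)],[.526,.321,-.16]))
E
```

```text
s 0.136 [ 0.5254  0.323  -0.1569] 0.09
s 0.151 [ 0.5179  0.3329 -0.1573] 0.19
t 0.136 [ 0.5293  0.3209 -0.1572] 0.16
t 0.151 [ 0.5244  0.3189 -0.1599] 0.14
```

Cover matches the tray pose (scene camera: 0.5254, 0.323, yaw −0.157) at the home height, and all four corners were touched at 136 mm.

```bash
python3 -c "
from workcell import job_done
print(job_done())"
```

```text
the job is handed in; nothing more can be done
None
```

I handed the job in at about 78 s: all four bottles were standing in the tray when last seen, just before the cover went on, and all four cover corners then touched home at 136 mm. The judge returned no verdict.

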